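# Free and lift off the gear cover of a bobbin winder

### The job

The bobbin winder's gears need looking at: take the broad flat screwdriver from the wooden tool block, give each of the two slotted fasteners on the winder's sloping cover a full quarter turn anticlockwise to its stop, and stand the screwdriver back in its own hole in the block. Then lift the cover off and lay it down flat, handle up, in the middle of the cutting mat. Do not let the cover or the screwdriver drop, and leave the awl, the jar and the weaving beater where they are.

Things in the scene. Friction and masses are not known exactly. Their poses are not given: they have to be found in the camera images.
- winder: grey bobbin winder, 244 deep (x) by 250 wide (y), fixed to the table. Origin at the centre of its underside, z up, front towards its -x. Front wall 55 high; from there the face slopes up towards +x at 26 deg from level to a flat deck 135 high that begins 42 beyond the origin. On the deck, at x 85, stand a bobbin (y 0) and a thread guide (y -105), up to 205 above the table.
- cover: loose aluminium plate on the slope, 146 (x, up the slope) by 186 (y) by 4, with a flange below, 20 high in all, 0.48 kg. Origin: centre of the underside (plane of the flange's lower edge); z square out of the plate. The flange sits 16 deep in an opening with 2 play: lift 20 square to the slope to clear it. Held by the fasteners until both are free. Laid down, it stands on the flange.
- cover_handle (a point): middle of the grip bar of the cover's black bridge handle: bar 80 long (cover's y), 10 thick (cover's x), 14 deep (z). This point is 52 above the cover's origin, 32 above the plate; 60 of the bar is free between its posts, with 25 below it. Axes as cover.
- left_fastener (a joint): turn of the fastener near the cover's +y edge, rad: 0 locked, 1.571 free (a stop at each end), growing anticlockwise seen from outside (positive about z of its slot point). Starts at 0 to 0.12, stays where it is left; turning takes 0.08 N m.
- left_slot (a point): centre of the slot's floor in the left fastener's round steel head. Head 26 across, 8.5 above the plate; slot 4.4 wide, 5.5 deep, right across the head, mouth chamfered to 7.6. z: turning axis, square out of the cover. x: along the slot, turning with the head (to the near side edge when locked: slot across the slope; along it when free). At +62 along the cover's y, 23 above its origin.
- right_fastener (a joint): the same for the fastener near the cover's -y edge; also anticlockwise to free.
- right_slot (a point): the same for the right fastener, at -62 along the cover's y.
- screwdriver: flat screwdriver, 150 long, 0.13 kg, standing blade down in the block, ferrule on its top. Origin: middle of the blade's end; z along the shaft to the handle; x along the blade's width. Blade 14 (x) by 2.2 (y) by 16; shaft 8 across; ferrule 27 across, from 72 to 80; wooden handle from 80 to 150, 28 (x) by 20 (y), flat-sided: grip at 115 to 120, across the 20. In a slot: 0.15 rad play each way.
- block: wooden tool block, 66 (x) by 146 (y) by 84 high, fixed. Origin at the centre of its underside, z up. Two upright holes 19 across go through it, 34 to either side of its middle along y: the one at -y is the screwdriver's, the one at +y holds the awl.
- driver_hole (a point): mouth of the screwdriver's hole, on the block's top face; axes as the block. The standing screwdriver's blade end is 72 below it.
- mat: dark grey cutting mat with a grid, 280 (x) by 240 (y), 3 thick, fixed on the table. Origin at the centre of its underside.
- awl: awl with a dark pear-shaped wooden handle 34 across, standing in the block's other hole, 130 long, its top 142 above the table. Origin at its point, z up. Leave alone.
- jar: closed glass jar, 60 across, 75 high, origin at the centre of its underside. Leave alone.
- beater: weaver's beater, a wooden handle with a row of steel tines, 155 long (x) by 50 by 16, lying on the table. Origin on its underside, 77 from the handle's end. Leave alone.
There are look-alikes about, which are no part of the job. Of the things shaped like the cover, the aluminium one is meant. What is shaped like the screwdriver but red is not meant.

How it is judged:
On the way, in this order (a step that is already met when the one before it is completed fails the run):
1. one of the fasteners is turned to free (over 1.3 rad) with the screwdriver's blade in its slot (blade end within 8 mm of the slot's floor centre) (((value of joint left_fastener above 1.3 rad and distance between screwdriver and left_slot below 0.008 m) or (value of joint right_fastener above 1.3 rad and distance between screwdriver and right_slot below 0.008 m))), for 0.1 s.
2. both fasteners are turned to free (over 1.3 rad), the blade in the slot of the second (value of joint each of left_fastener, right_fastener above 1.3 rad and (distance between screwdriver and left_slot below 0.008 m or distance between screwdriver and right_slot below 0.008 m)), for 0.1 s.
3. the screwdriver is let go in its own hole (blade end within 10 mm of the axis, over 66 mm below the mouth), the cover still on the winder (moved by less than 20 mm) (horizontal distance between screwdriver and driver_hole below 0.01 m and z of screwdriver in the frame of driver_hole below -0.066 m and contact force between the fingers and screwdriver below 0.1 N and distance of cover from where it was at the start of the episode below 0.02 m), for 0.1 s.
At the end, for the whole second after the job is handed in: The cover lies still on the mat, handle up, level to 0.08 rad, seated to 4 mm, its middle within 60 mm of the mat's; both fasteners over 1.3 rad; the screwdriver stands still in its own hole, blade end within 10 mm of the axis and over 66 mm below the mouth, upright to 0.12 rad (horizontal distance between cover and mat below 0.06 m and z of cover in the frame of mat between 0 and 0.007 m and angle between cover's own z axis and vertical below 0.08 rad and linear speed of each of cover, screwdriver below 0.02 m/s and value of joint each of left_fastener, right_fastener above 1.3 rad and horizontal distance between screwdriver and driver_hole below 0.01 m and z of screwdriver in the frame of driver_hole below -0.066 m and angle between screwdriver's own z axis and vertical below 0.12 rad); the robot touches nothing.
It fails at once if the cover falls: it moves at more than 0.8 m/s with no finger on it (a drop of over 3 cm) (linear speed of cover above 0.8 m/s and contact force between the fingers and cover below 0.1 N).
It fails at once if the screwdriver falls: it moves at more than 0.8 m/s with no finger on it (a drop of over 3 cm) (linear speed of screwdriver above 0.8 m/s and contact force between the fingers and screwdriver below 0.1 N).
It fails at once if the jar, the beater or the awl is moved by more than 25 mm (distance of any of jar, beater, awl from where it was at the start of the episode above 0.025 m).
It also fails if it takes over 72 s, if anything falls off the work surface, if the arm or the gripper's body presses on something with over 40 N, if the wrist force passes 120 N, or if a joint passes its speed limit or range.

### The arm

A 7-joint arm with a two-finger parallel gripper is mounted at the origin on the work surface. World frame = base frame: x ahead of the robot, y to its left, z up, the work surface at z = 0. Lengths are in m, angles in rad, forces in N, time in s.
With the tool pointing down it reaches from about 0.425 to 0.925 m from the base axis. Payload 6.8 kg.
Tool frame: the origin (TCP) lies at the very end of the fingers, on their centre line; the grasp point (between the pads) lies 19 mm behind it (r.grip_depth is the distance from the TCP to the grasp point, in m); z points along the fingers, y is the direction in which the jaws open and shut (so a half turn about z gives the same grasp; the last joint's range is limited). The gripper opens to 85 mm and grips with 20 to 120 N. Pads are 22 mm wide; open, the fingers measure 114 mm over their backs; the gripper's body (76 mm by 85 mm) begins 54 mm behind the grasp point. The pads swing forward as they close: fully open they stand 13 mm farther back than shut.
Start: joints at [1.213, 0.477, 0.022, 1.555, -0.011, 1.109, -0.083], TCP at [0.167, -0.654, 0.231] pointing down, gripper open.
Joint ranges: [-2.96, 2.96], [-0.34, 2.1], [-1.41, 1.46], [0.24, 2.44], [-1.37, 4.51], [0.17, 1.92], [-2.96, 2.96]. Speed limits (rad/s): [2.39, 2.39, 3.14, 3.14, 3.14, 3.14, 3.14].

### API

Orientations are given as a rotation vector (axis times angle).
In Python, from bench import status, eyes, workorder, spotter, r gives the robot as it stands.
- The arm moves only by the tool drive_tool, never from a script. Its argument "commands" is a list of rows, each an object of numbers: "rx", "ry", "rz": the turn, a rotation vector about the world's x, y, z normalised to -1 to 1, where 1 is 8 degrees; "tx", "ty", "tz": the shift along the world's x, y, z normalised to -1 to 1, where 1 is 20 mm; "grip": the closure, from -1 (fully open) to 1 (shut). A call has 1 to 10 rows; each row shifts and turns the commanded pose from where the row before left it; what a row does not reach is not made up. A row lasts 1/8 s, in which the tool goes at most 62.5 mm and 10.7 degrees, less where a joint would pass 70% of its speed; a pose out of reach is approached as far as the arm can. A call with a number of a shift or a turn outside -1 to 1 is refused whole. A call with a gripper value outside its range is refused whole. The fingers move at their own pace and stop on an object; "grip_force" is the grip in N (left out, the last holds). Time passes only in rows, so rows that do not move let the fingers close. It gives the time, the measured TCP pose, the force and the opening at its end, in the units of the state.
- status.get_obs(): the state, without advancing time (a new reading comes with each control period).
- eyes.grab_frame(name): name is "side" or "top"; returns a dict with "frame" (400x640x3 uint8, blue, green, red), "range_z" (400x640 float32, m along the optical axis (not along the pixel's ray), 0 where there is no reading), "fx", "fy", "cx", "cy" (pixels), "T" (4x4, takes a point from camera to world coordinates). Camera axes: x right, y down, z forward; pixel columns grow to the right and rows downward; lengths in m; the calibration is good to about 2 mm. A picture is of the moment at which its call begins.
- workorder.hand_in(): hands the job in, once; it reports no verdict.
Trained networks look in the newest picture that a camera, given by its name, has taken for a name from the list of things; names that differ only in an ending like _2 or _b are one class to them, and where a whole thing is asked for, a point or a joint stands for the part that bears it (a point fixed in the world has none). Each returns a list of dicts, best first, with "confidence" (0 to 1); they miss things now and then, are a little off and sometimes report something else, mostly with a low value. They report only what shows in the picture. A call takes as long as a camera call. They do not tell look-alikes from the thing itself.
- spotter.boxes_of(camera, target): "position" ([column, row] as shares, 0 to 1, of the picture: columns of its width, rows of its height, amid what is visible of it).
- spotter.masks_of(camera, target): "mask" (400x640 bool, what is visible of it) and "position" ([column, row] as shares, 0 to 1, of the picture: columns of its width, rows of its height, amid what is visible of it).
The state is a dict: "clock": time; "joints": joint angles; "qvel": joint speeds; "tau": joint torques, N m; "tcp_pos": TCP position; "orientation": TCP orientation; "contact_force": force on the tool from outside, world axes, zero at the start; "moment": the same for the moment, N m; "grip_width": finger opening in m.
Only numpy, scipy, OpenCV 4.12 (cv2) and the standard library are available. Lean on these libraries where they do the work, as an engineer would, in place of code of your own. Each camera call takes 0.05 s, during which the arm holds its last target.

## Working session

There is one attempt and no reset: what is moved stays moved. The work goes in short steps, Python scripts to look and compute and a tool call to move; the robot and the scene stay as the last step left them, time stands still between calls to the robot, and variables do not carry over. Pictures are saved under pics/ and viewed, and the job is handed in when it is done.

Besides the shell and the picture viewer there is one more tool, called after "Request:" by a JSON object that holds its "api" and its "payload", one argument or row to a line. drive_tool: Moves the arm, as the interface text tells. Scaled input: -1 to 1 covers 20 mm each way for a shift and 8 degrees each way for a turn. Its arguments: {"type":"object","properties":{"commands":{"type":"array","items":{"type":"object","properties":{"rx":{"type":"number"},"ry":{"type":"number"},"rz":{"type":"number"},"tx":{"type":"number"},"ty":{"type":"number"},"tz":{"type":"number"},"grip":{"type":"number"}}}},"grip_force":{"type":"number"}},"required":["commands"]}

```bash
ls; mkdir -p pics; python3 - <<'E'
from bench import status, eyes
import cv2
print(status.get_obs())
for n in ("side","top"):
    f=eyes.grab_frame(n); cv2.imwrite(f"pics/{n}0.png",f["frame"]); print(n,f["fx"],f["fy"],f["cx"],f["cy"],f["T"])
E
```

```text
pics
{'clock': 0.0, 'joints': array([ 1.2129316 ,  0.4777665 ,  0.02234001,  1.55645837, -0.01152885,
        1.10926973, -0.08309868]), 'qvel': array([-0.00106442, -0.00068033, -0.0006785 , -0.00014985,  0.00134649,
        0.00051946, -0.0017956 ]), 'tau': array([-1.17380412e-03, -5.96452904e+01,  1.60788663e+00, -2.81197894e+01,
        1.24062819e-02,  9.52763774e-03, -1.40285181e-05]), 'tcp_pos': array([ 0.16669314, -0.65348925,  0.23034531]), 'orientation': array([-3.11539440e+00, -3.91108451e-01,  5.10058157e-04]), 'contact_force': array([-0.01456564, -0.24438579, -0.48970777]), 'moment': array([0.02972093, 0.03210154, 0.00517821]), 'grip_width': 0.08569307998790068}
side 475.9903419599423 475.9903419599423 325.324057617246 193.9158002199571 [[ 0.88718591 -0.32269094  0.32980557 -0.01219489]
 [-0.46105099 -0.59169774  0.66130611 -1.06427002]
 [-0.01825228 -0.73875865 -0.67372287  1.16060222]
 [ 0.          0.          0.          1.        ]]
top 405.545572064886 405.545572064886 321.8870182844571 199.9410481926129 [[-0.02145235 -0.99601017  0.08662292  0.3944779 ]
 [-0.99976516  0.02110561 -0.00491681 -0.0386028 ]
 [ 0.00306897 -0.08670806 -0.99622904  1.17324876]
 [ 0.          0.          0.          1.        ]]
```

View pics/side0.png

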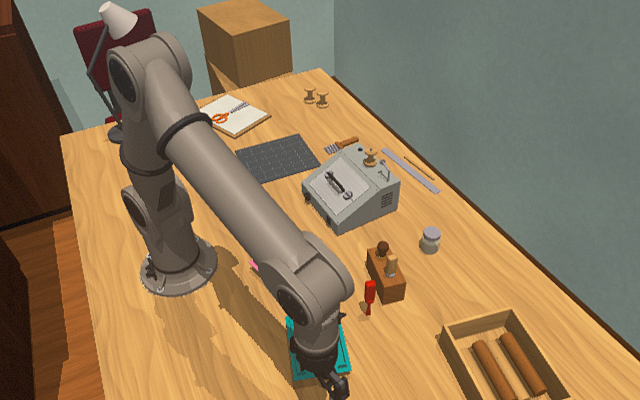

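View pics/top0.png

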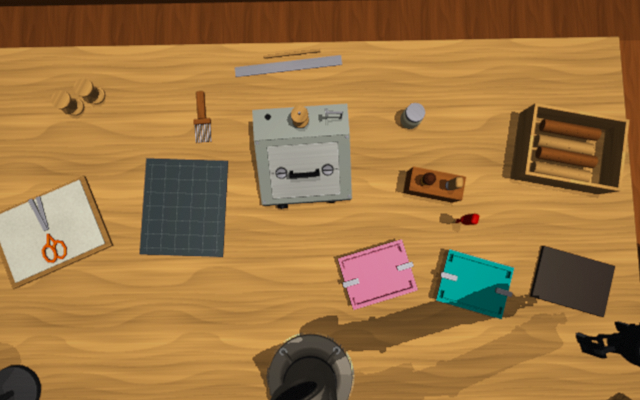

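The top picture shows the winder with its aluminium cover at about (302,172), the block at (435,185) with a dark awl at (429,179) and the light-handled screwdriver at (452,183). The red look-alike is at (468,219), the mat at (185,207), the jar at (412,116), the beater at (203,117). Pink and teal look-alike plates lie at (377,273) and (475,283).

```bash
cat > h.py <<'E'
from bench import status, eyes, spotter
import numpy as np, cv2
def grab(n):
    f=eyes.grab_frame(n); return f
def cloud(f):
    z=f["range_z"]; v,u=np.mgrid[0:400,0:640]
    P=np.stack([(u-f["cx"])/f["fx"]*z,(v-f["cy"])/f["fy"]*z,z],-1)
    W=P@f["T"][:3,:3].T+f["T"][:3,3]; W[z<=0]=np.nan
    return W
def proj(f,p):
    T=f["T"]; c=(np.atleast_2d(p)-T[:3,3])@T[:3,:3]
    return np.stack([f["fx"]*c[:,0]/c[:,2]+f["cx"],f["fy"]*c[:,1]/c[:,2]+f["cy"]],-1)
def crop(f,u0,v0,u1,v1,s,name):
    cv2.imwrite(name,cv2.resize(f["frame"][v0:v1,u0:u1],None,fx=s,fy=s,interpolation=cv2.INTER_CUBIC))
E
python3 - <<'E'
from h import *
import pickle
D={}
for n in ("top","side"):
    f=grab(n); D[n]=f; W=cloud(f)
    for t in ["winder","cover","cover_handle","left_slot","screwdriver","block","mat","awl"]:
        for m in spotter.masks_of(n,t):
            w=W[m["mask"]]; w=w[~np.isnan(w[:,0])]
            if len(w)==0: continue
            print(n,t,round(m["confidence"],2),np.round(np.array(m["position"])*[640,400],1),m["mask"].sum(),"med",np.round(np.median(w,0),3),"lo",np.round(np.percentile(w,2,0),3),"hi",np.round(np.percentile(w,98,0),3))
            D[(n,t,len(D))]=m
pickle.dump(D,open("d0.pkl","wb"))
crop(D["top"],240,95,480,215,3.3,"pics/topc.png")
crop(D["side"],290,130,450,310,3.3,"pics/sidec.png")
E
```

```text
top winder 0.69 [302.3 133.9] 5341 med [0.658 0.006 0.132] lo [ 0.489 -0.116  0.042] hi [0.731 0.127 0.192]
top cover 0.96 [302.7 169.5] 3633 med [0.572 0.004 0.103] lo [ 0.507 -0.086  0.066] hi [0.633 0.093 0.131]
top cover 0.89 [377.  276.6] 3562 med [ 0.286 -0.192  0.042] lo [ 0.208 -0.284  0.037] hi [ 0.364 -0.101  0.058]
top cover 0.75 [475.3 285.5] 3754 med [ 0.253 -0.459  0.042] lo [ 0.175 -0.553  0.   ] hi [ 0.335 -0.365  0.058]
top cover 0.26 [279.9 174. ] 74 med [0.565 0.065 0.103] lo [0.554 0.053 0.097] hi [0.575 0.077 0.11 ]
top cover_handle 0.98 [304.2 171.4] 3704 med [0.571 0.003 0.102] lo [ 0.506 -0.086  0.065] hi [0.634 0.093 0.131]
top cover_handle 0.66 [475.3 281.8] 3666 med [ 0.253 -0.459  0.042] lo [ 0.175 -0.552  0.037] hi [ 0.334 -0.365  0.058]
top cover_handle 0.6 [375.2 269.1] 3671 med [ 0.286 -0.191  0.042] lo [ 0.208 -0.284  0.036] hi [ 0.364 -0.098  0.058]
top cover_handle 0.39 [429.2 175. ] 177 med [ 0.536 -0.321  0.135] lo [ 0.522 -0.353  0.083] hi [ 0.56  -0.308  0.143]
top left_slot 0.67 [502.6 290.7] 68 med [ 0.232 -0.531  0.051] lo [ 0.224 -0.552  0.0
[... 2477 characters left out ...]
443  0.003] hi [ 0.439 -0.425  0.151]
side screwdriver 0.48 [389.  264.8] 212 med [ 0.517 -0.398  0.129] lo [ 0.508 -0.403  0.089] hi [ 0.532 -0.386  0.163]
side block 0.79 [384.7 281.4] 1301 med [ 0.51  -0.398  0.075] lo [ 0.484 -0.435  0.   ] hi [ 0.559 -0.285  0.087]
side block 0.2 [338.2 185.5] 1861 med [ 0.565 -0.008  0.101] lo [ 0.507 -0.09   0.065] hi [0.633 0.091 0.131]
side mat 0.84 [276. 156.] 2517 med [0.487 0.351 0.002] lo [ 0.363  0.237 -0.004] hi [0.617 0.471 0.008]
side awl 0.72 [386.  253.4] 184 med [ 0.531 -0.332  0.124] lo [ 0.52  -0.34   0.081] hi [ 0.552 -0.31   0.143]
side awl 0.37 [342.3 146.2] 247 med [0.742 0.302 0.009] lo [ 0.68   0.277 -0.004] hi [0.824 0.341 0.02 ]
```

View pics/topc.png

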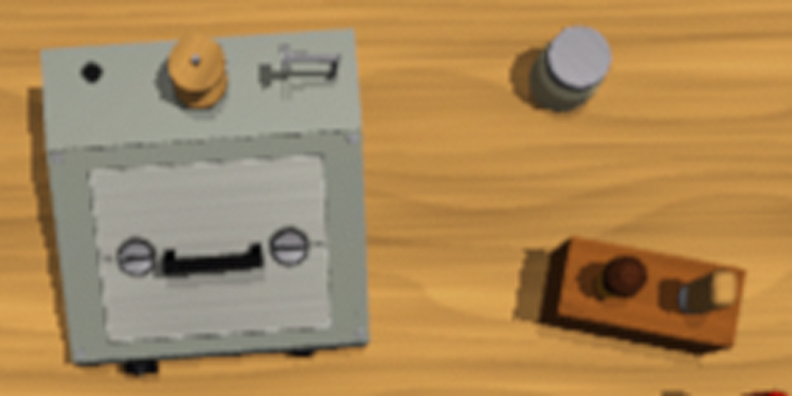

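View pics/sidec.png

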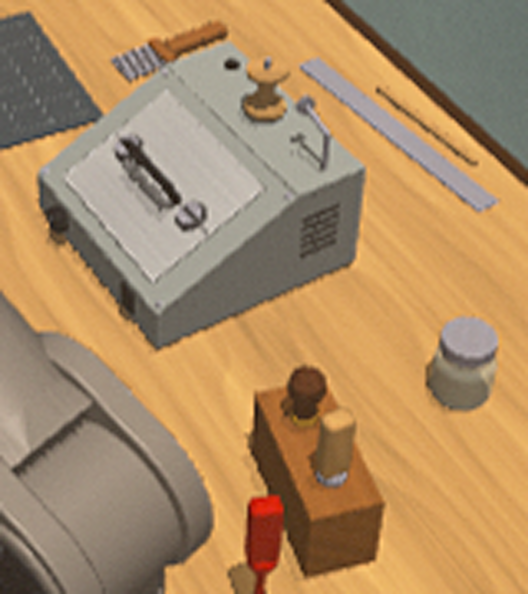

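```bash
python3 - <<'E'
from h import *
import pickle
from scipy.spatial.transform import Rotation as R
D=pickle.load(open("d0.pkl","rb"))
for n in ("top","side"):
    f=D[n];W=cloud(f)
    k=[k for k in D if isinstance(k,tuple) and k[:2]==(n,"cover")][0]
    m=D[k]["mask"]; P=W[m];P=P[~np.isnan(P[:,0])]
    Q=P
    for i in range(6):
        c=Q.mean(0);_,_,V=np.linalg.svd(Q-c);nn=V[2]*np.sign(V[2][2]);d=(P-c)@nn;Q=P[np.abs(d)<.0025]
    print(n,"normal",nn,"tilt",np.degrees(np.arccos(nn[2])),"rms",np.std((Q-c)@nn),"dir",np.degrees(np.arctan2(nn[1],-nn[0])),c)
    # plate frame: ray intersect mask pixels with plane
    Kv,Ku=np.nonzero(m)
    def ray(u,v,off):
        dirs=np.stack([(u-f["cx"])/f["fx"],(v-f["cy"])/f["fy"],np.ones_like(u,float)],-1)@f["T"][:3,:3].T
        o=f["T"][:3,3]; t=((c+off*nn-o)@nn)/(dirs@nn); return o+dirs*t[:,None]
    yax=np.array([0,1,0.]);xax=np.cross(yax,nn);xax/=np.linalg.norm(xax);yax=np.cross(nn,xax)
    B=np.stack([xax,yax,nn],1)
    cs,_=cv2.findContours(m.astype(np.uint8),cv2.RETR_EXTERNAL,cv2.CHAIN_APPROX_NONE)
    ct=max(cs,key=cv2.contourArea)[:,0,:].astype(float)
    X=(ray(ct[:,0],ct[:,1],0)-c)@B
    r=cv2.minAreaRect((X[:,:2]*1000).astype(np.float32)); print("rect",r, "ctr world",c+B@np.array([r[0][0]/1000,r[0][1]/1000,0]))
    d=(W-c)@nn; L=(W-c)@B
    near=(np.abs(L[...,0])<.09)&(np.abs(L[...,1])<.11)
    h=near&(d>.018)&(d<.06)
    H=L[h];print("handle pts",h.sum(),"maxd",np.percentile(H[:,2],[50,90,98]), "mid(y range)",np.percentile(H[:,1],[1,99]))
    top=H[H[:,2]>.033]; rr=cv2.minAreaRect((top[:,:2]*1000).astype(np.float32));print(" bar rect",rr,"world",c+B@np.r_[np.array(rr[0])/1000,.032])
    fs=near&(d>.005)&(d<.012)
    for s in (1,-1):
        Hh=L[fs&(L[...,1]*s>.045)&(L[...,1]*s<.08)]
        if len(Hh): 
            q=cv2.minAreaRect((Hh[:,:2]*1000).astype(np.float32)); print(" head",s,len(Hh),np.median(Hh[:,2]),"mean world",c+B@np.r_[Hh[:,:2].mean(0),.003], q)
E
```

```text
top normal [-0.43783942 -0.02054692  0.89881837] tilt 25.996820123063586 rms 0.0013130140605857126 dir -2.686803791610903 [0.57210178 0.00281784 0.09858134]
rect ((-2.4327850341796875, 1.2806625366210938), (149.77137756347656, 188.866943359375), 3.2533416748046875) ctr world [0.56990317 0.00409824 0.09753961]
handle pts 152 maxd [0.03724825 0.04055481 0.04157735] mid(y range) [-0.03753974  0.03815988]
 bar rect ((-3.063682794570923, -0.5667800903320312), (10.286051750183105, 78.15312957763672), 3.885258436203003) world [0.55534175 0.00159368 0.12599138]
 head 1 63 0.007860929908431057 mean world [0.56408997 0.06491733 0.09943587] ((-19.37229347229004, 71.80878448486328), (23.64763832092285, 57.62461853027344), 53.646419525146484)
 head -1 53 0.008153950277640815 mean world [ 0.57141358 -0.05908727  0.10016867] ((-0.7670650482177734, -61.8199577331543), (21.387346267700195, 24.168710708618164), 88.22125244140625)
side normal [-0.43868324 -0.01831221  0.89845516] tilt 26.04425791274797 rms 0.0013509437036704887 dir -2.3903427438217117 [ 0.56862004 -0.00152109  0.09755294]
rect ((-0.7109832763671875, 2.7877426147460938), (142.04818725585938, 185.48709106445312), 2.553637742996216) ctr world [0.56795875 0.00126618 0.09728687]
handle pts 69 maxd [0.03628797 0.04150751 0.04271511] mid(y range) [-0.03748634  0.0408032 ]
 bar rect ((-0.1469106674194336, 1.7455673217773438), (9.957106590270996, 80.93814086914062), 2.1854097843170166) world [ 5.54436136e-01 -3.61809100e-04  1.26267773e-01]
 head 1 26 0.006453775900916737 mean world [0.56794918 0.06277717 0.10187497] ((17.3358211517334, 65.95793151855469), (83.59172058105469, 28.34078025817871), 3.762462615966797)
 head -1 30 0.007977993095609905 mean world [ 0.57102348 -0.06126853  0.10084775] ((15.031787872314453, -62.252723693847656), (24.226354598999023, 115.95132446289062), 89.4829330444336)
```

```bash
python3 - <<'E'
from h import *
import pickle
D=pickle.load(open("d0.pkl","rb"))
for n in ("top","side"):
    W=cloud(D[n])
    # block top
    near=(W[...,0]>.45)&(W[...,0]<.6)&(W[...,1]>-.45)&(W[...,1]<-.26)
    T=W[near&(np.abs(W[...,2]-.084)<.006)]
    r=cv2.minAreaRect((T[:,:2]*1000).astype(np.float32)); print(n,"blocktop z",np.median(T[:,2]),len(T),r)
    S=W[(np.abs(W[...,0]-.52)<.03)&(np.abs(W[...,1]+.385)<.03)&(W[...,2]>.157)]
    print(" sd top",len(S),np.median(S[:,2]),S.mean(0),cv2.minAreaRect((S[:,:2]*1000).astype(np.float32)))
    S=W[(np.abs(W[...,0]-.52)<.03)&(np.abs(W[...,1]+.385)<.03)&(W[...,2]>.1)&(W[...,2]<.155)]
    print(" sd side",len(S),np.percentile(S,[2,50,98],axis=0))
    A=W[(np.abs(W[...,0]-.536)<.03)&(np.abs(W[...,1]+.32)<.03)&(W[...,2]>.11)]
    print(" awl",A.mean(0))
    k=[k for k in D if isinstance(k,tuple) and k[:2]==(n,"mat")][0]
    M=W[D[k]["mask"]];M=M[np.abs(M[:,2]-.003)<.01];print(" mat",cv2.minAreaRect((M[:,:2]*1000).astype(np.float32)),np.median(M[:,2]))
f=D["top"];crop(f,415,160,485,230,8,"pics/sd.png")
f=D["side"];crop(f,350,230,420,310,7,"pics/sd2.png")
f=D["top"];crop(f,255,130,355,210,8,"pics/cov.png")
E
```

```text
top blocktop z 0.08322339541667678 995 ((530.0638427734375, -356.3947448730469), (146.7617645263672, 66.69318389892578), 77.7724380493164)
 sd top 71 0.16031699571734248 [ 0.52316106 -0.38931301  0.16027437] ((523.2745361328125, -389.60394287109375), (26.0925235748291, 17.4737491607666), 0.465837687253952)
 sd side 81 [[ 0.50876813 -0.39174877  0.10273563]
 [ 0.51897687 -0.38031091  0.12801571]
 [ 0.53475841 -0.37874377  0.1538692 ]]
 awl [ 0.53593577 -0.32050253  0.13584583]
 mat ((488.4468994140625, 358.41546630859375), (245.96517944335938, 283.63922119140625), 86.78787231445312) 0.00162502689649624
side blocktop z 0.0830406824467218 648 ((529.3243408203125, -358.2630615234375), (150.56568908691406, 68.61104583740234), 77.46595001220703)
 sd top 47 0.1599805943475303 [ 0.5209363  -0.39211888  0.16043571] ((521.3460083007812, -391.7283630371094), (24.545089721679688, 18.438350677490234), 2.0066561698913574)
 sd side 139 [[ 0.50766535 -0.40253455  0.10109181]
 [ 0.51528664 -0.39874737  0.1288563 ]
 [ 0.53348162 -0.38384513  0.15389313]]
 awl [ 0.53219325 -0.33036066  0.13202265]
 mat ((485.92718505859375, 358.1882629394531), (256.08673095703125, 278.8086242675781), 86.84429931640625) 0.0023561424417662957
```

View pics/sd.png

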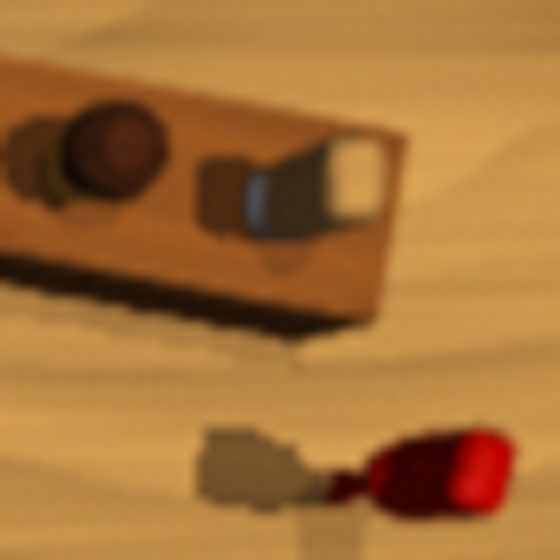

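View pics/sd2.png

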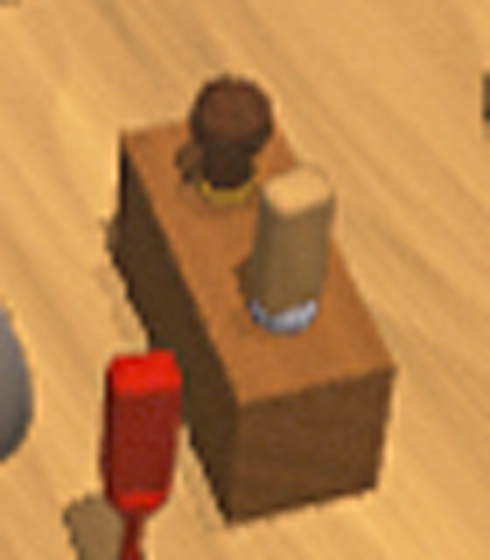

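View pics/cov.png

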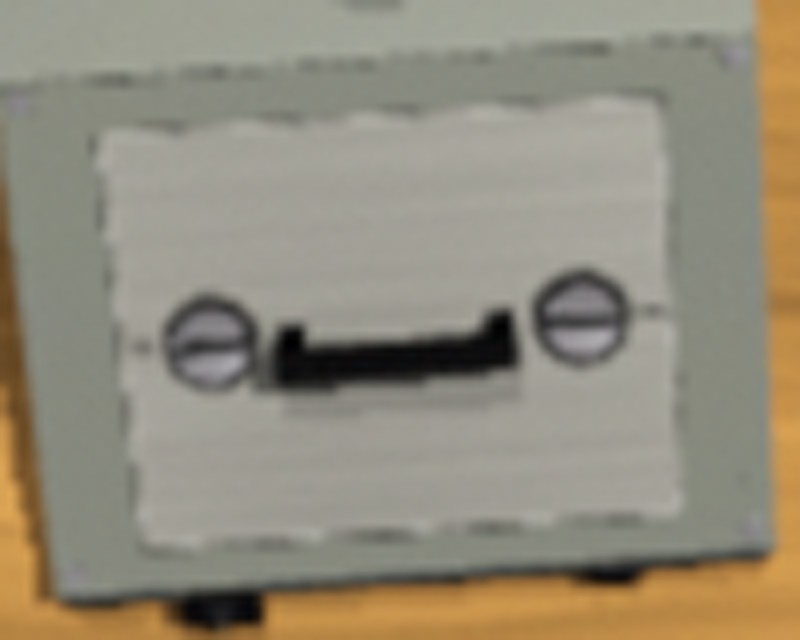

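The enlarged crops settle it: the tan-handled driver in the block's -y hole (sd.png, handle top at about (355,178)) is the one meant, and the red one at (480,470) stands apart. Both slots lie nearly across the slope. I'll move to a point above the screwdriver with the jaws about half open, to keep clear of the awl.

Request:
{"api": "drive_tool", "payload": {
  "commands": [
    {"tx": 0.98,"ty": 0.73,"rz": -0.17,"grip": 0.05},
    {"tx": 0.98,"ty": 0.73,"rz": -0.17,"grip": 0.05},
    {"tx": 0.98,"ty": 0.73,"rz": -0.17,"grip": 0.05},
    {"tx": 0.98,"ty": 0.73,"rz": -0.17,"grip": 0.05},
    {"tx": 0.98,"ty": 0.73,"rz": -0.17,"grip": 0.05},
    {"tx": 0.98,"ty": 0.73,"rz": -0.17,"grip": 0.05},
    {"tx": 0.98,"ty": 0.73,"rz": -0.17,"grip": 0.05},
    {"tx": 0.98,"ty": 0.73,"rz": -0.17,"grip": 0.05},
    {"tx": 0.98,"ty": 0.73,"rz": -0.17,"grip": 0.05},
    {"tx": 0.98,"ty": 0.73,"rz": -0.17,"grip": 0.05}
  ]
}}

```text
validation failed for argument at $.co...
```

Request:
{"api": "drive_tool", "payload": {
  "commands": [
    {"tx": 0.98,"ty": 0.73,"tz": 0,"rx": 0,"ry": 0,"rz": -0.17,"grip": 0.05}
  ],
  "grip_force": 60
}}

```text
clock: 1.12
tcp_pos: [0.1841, -0.6404, 0.2313]
orientation: [3.122, 0.347, -0.002]
contact_force: [0.4, -0.4, -0.5]
grip_width: 0.0696
```

Request:
{"api": "drive_tool", "payload": {
  "commands": [
    {"tx": 0.98,"ty": 0.73,"tz": 0,"rx": 0,"ry": 0,"rz": -0.17,"grip": 0.05},
    {"tx": 0.98,"ty": 0.73,"tz": 0,"rx": 0,"ry": 0,"rz": -0.17,"grip": 0.05},
    {"tx": 0.98,"ty": 0.73,"tz": 0,"rx": 0,"ry": 0,"rz": -0.17,"grip": 0.05},
    {"tx": 0.98,"ty": 0.73,"tz": 0,"rx": 0,"ry": 0,"rz": -0.17,"grip": 0.05},
    {"tx": 0.98,"ty": 0.73,"tz": 0,"rx": 0,"ry": 0,"rz": -0.17,"grip": 0.05},
    {"tx": 0.98,"ty": 0.73,"tz": 0,"rx": 0,"ry": 0,"rz": -0.17,"grip": 0.05},
    {"tx": 0.98,"ty": 0.73,"tz": 0,"rx": 0,"ry": 0,"rz": -0.17,"grip": 0.05},
    {"tx": 0.98,"ty": 0.73,"tz": 0,"rx": 0,"ry": 0,"rz": -0.17,"grip": 0.05},
    {"tx": 0.98,"ty": 0.73,"tz": 0,"rx": 0,"ry": 0,"rz": -0.17,"grip": 0.05},
    {"tx": 0.98,"ty": 0.73,"tz": 0,"rx": 0,"ry": 0,"rz": 0,"grip": 0.05}
  ]
}}

```text
clock: 2.38
tcp_pos: [0.3831, -0.493, 0.2314]
orientation: [3.141, 0.019, 0.0]
contact_force: [-0.7, -1.5, -0.3]
grip_width: 0.0404
```

Request:
{"api": "drive_tool", "payload": {
  "commands": [
    {"tx": 1,"ty": 0.735,"tz": 0,"rx": 0,"ry": 0,"rz": 0,"grip": 0.05},
    {"tx": 1,"ty": 0.735,"tz": 0,"rx": 0,"ry": 0,"rz": 0,"grip": 0.05},
    {"tx": 1,"ty": 0.735,"tz": 0,"rx": 0,"ry": 0,"rz": 0,"grip": 0.05},
    {"tx": 1,"ty": 0.735,"tz": 0,"rx": 0,"ry": 0,"rz": 0,"grip": 0.05},
    {"tx": 1,"ty": 0.735,"tz": 0,"rx": 0,"ry": 0,"rz": 0,"grip": 0.05},
    {"tx": 1,"ty": 0.735,"tz": -0.5,"rx": 0,"ry": 0,"rz": 0,"grip": 0.05},
    {"tx": 1,"ty": 0.735,"tz": -0.5,"rx": 0,"ry": 0,"rz": 0,"grip": 0.05},
    {"tx": 0,"ty": 0,"tz": -0.5,"rx": 0,"ry": 0,"rz": 0,"grip": 0.05},
    {"tx": 0,"ty": 0,"tz": 0,"rx": 0,"ry": 0,"rz": 0,"grip": 0.05}
  ]
}}

```text
clock: 3.5
tcp_pos: [0.5211, -0.3911, 0.2003]
orientation: [-3.141, -0.018, 0.004]
contact_force: [-0.3, 0.7, -0.8]
grip_width: 0.0406
```

```bash
python3 - <<'E'
from h import *
f=grab("top");crop(f,400,140,520,230,6.5,"pics/ap1.png")
f=grab("side");crop(f,330,180,450,290,5.4,"pics/ap2.png")
E
```

```text
(no output)
```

View pics/ap1.png

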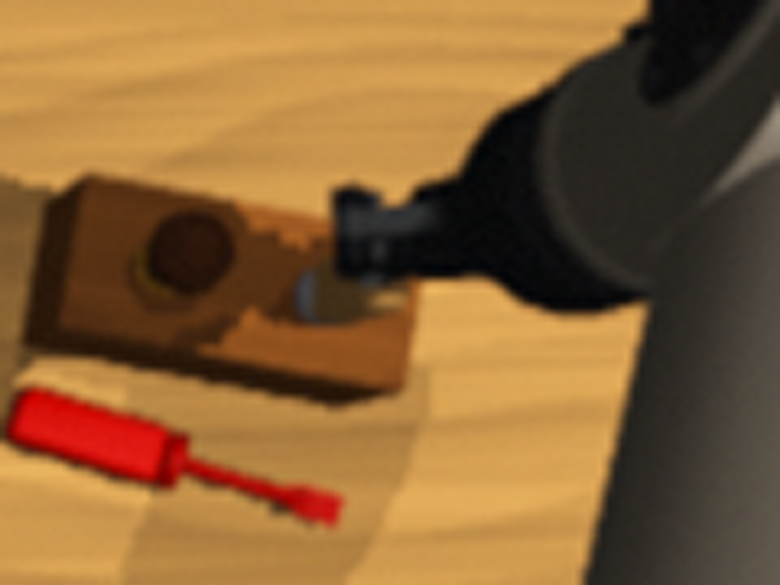

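View pics/ap2.png

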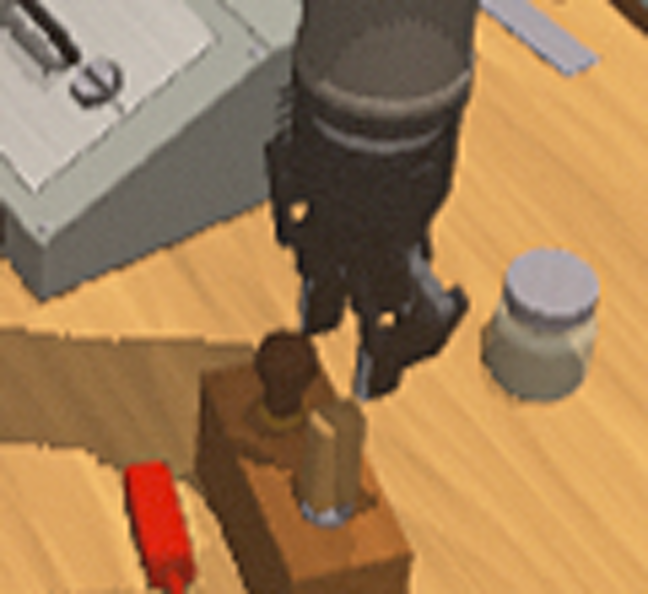

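```bash
python3 - <<'E'
from h import *
for n in("top","side"):
    f=grab(n);o,s=((400,140),6.5) if n=="top" else ((330,180),5.4)
    print(n,(proj(f,[[.521,-.391,.2],[.5225,-.39,.162],[.5225,-.39,.092]])-o)*s)
    W=cloud(f)
    S=W[(np.abs(W[...,0]-.52)<.03)&(np.abs(W[...,1]+.385)<.03)&(W[...,2]>.157)&(W[...,2]<.166)]
    print(len(S),cv2.minAreaRect((S[:,:2]*1000).astype(np.float32)))
    F=W[(np.abs(W[...,0]-.52)<.03)&(np.abs(W[...,1]+.39)<.06)&(W[...,2]>.19)&(W[...,2]<.215)]
    print(len(F),np.percentile(F,[3,50,97],axis=0))
E
```

```text
top [[422.44561856 257.94119403]
 [384.84953786 267.55070818]
 [327.22366519 290.03906452]]
23 ((514.19287109375, -389.48309326171875), (7.701289176940918, 18.005449295043945), 1.3110995292663574)
6 [[ 0.51220278 -0.40650951  0.20464456]
 [ 0.51329219 -0.36726335  0.20806575]
 [ 0.51517131 -0.36501633  0.21060621]]
side [[339.88182661 357.30440787]
 [335.44040822 405.05795521]
 [325.2135455  492.49873555]]
44 ((521.5398559570312, -391.4800109863281), (25.50372314453125, 18.828739166259766), 12.040460586547852)
37 [[ 0.51200624 -0.42620025  0.20352416]
 [ 0.51872782 -0.37383878  0.20945008]
 [ 0.53117743 -0.37053812  0.21488269]]
```

Request:
{"api": "drive_tool", "payload": {
  "commands": [
    {"tx": 0,"ty": 0,"tz": -0.9,"rx": 0,"ry": 0,"rz": 0,"grip": 0.05},
    {"tx": 0.05,"ty": 0,"tz": -0.9,"rx": 0,"ry": 0,"rz": 0,"grip": 0.05},
    {"tx": 0,"ty": 0,"tz": -0.9,"rx": 0,"ry": 0,"rz": 0,"grip": 0.05},
    {"tx": 0,"ty": 0,"tz": -0.9,"rx": 0,"ry": 0,"rz": 0,"grip": 0.05},
    {"tx": 0,"ty": 0,"tz": -0.9,"rx": 0,"ry": 0,"rz": 0,"grip": 0.05},
    {"tx": 0,"ty": 0,"tz": 0,"rx": 0,"ry": 0,"rz": 0,"grip": 0.05}
  ]
}}

```text
clock: 4.45
tcp_pos: [0.5224, -0.3898, 0.1092]
orientation: [-3.14, -0.02, 0.005]
contact_force: [-0.6, -0.3, -0.1]
grip_width: 0.0407
```

Request:
{"api": "drive_tool", "payload": {
  "commands": [
    {"tx": 0,"ty": 0,"tz": 0,"rx": 0,"ry": 0,"rz": 0,"grip": 1},
    {"tx": 0,"ty": 0,"tz": 0,"rx": 0,"ry": 0,"rz": 0,"grip": 1},
    {"tx": 0,"ty": 0,"tz": 0,"rx": 0,"ry": 0,"rz": 0,"grip": 1},
    {"tx": 0,"ty": 0,"tz": 0,"rx": 0,"ry": 0,"rz": 0,"grip": 1}
  ],
  "grip_force": 80
}}

```text
clock: 4.95
tcp_pos: [0.5238, -0.3907, 0.1119]
orientation: [3.141, 0.019, 0.001]
contact_force: [0.6, 0.1, 2.2]
grip_width: 0.0195
```

Request:
{"api": "drive_tool", "payload": {
  "commands": [
    {"tx": 0,"ty": 0,"tz": 0.5,"rx": 0,"ry": 0,"rz": 0,"grip": 1},
    {"tx": 0,"ty": 0,"tz": 1,"rx": 0,"ry": 0,"rz": 0,"grip": 1},
    {"tx": 0,"ty": 0,"tz": 1,"rx": 0,"ry": 0,"rz": 0,"grip": 1},
    {"tx": 0,"ty": 0,"tz": 1,"rx": 0,"ry": 0,"rz": 0,"grip": 1},
    {"tx": 0,"ty": 0,"tz": 1,"rx": 0,"ry": 0,"rz": 0,"grip": 1},
    {"tx": 0,"ty": 0,"tz": 1,"rx": 0,"ry": 0,"rz": 0,"grip": 1},
    {"tx": 0,"ty": 0,"tz": 1,"rx": 0,"ry": 0,"rz": 0,"grip": 1},
    {"tx": 0,"ty": 0,"tz": 0,"rx": 0,"ry": 0,"rz": 0,"grip": 1}
  ]
}}

```text
clock: 5.95
tcp_pos: [0.5245, -0.3913, 0.2441]
orientation: [3.139, 0.019, 0.006]
contact_force: [0.7, -0.1, -1.2]
grip_width: 0.0192
```

```bash
python3 - <<'E'
from h import *
o=status.get_obs();print(o["tcp_pos"],o["orientation"],o["joints"])
for n in("top","side"):
    f=grab(n); p=o["tcp_pos"]+np.array([[0,0,0],[0,0,-.1]]); q=proj(f,p); print(n,q)
    c=q[1].astype(int); u0,v0=c[0]-50,c[1]-40
    crop(f,u0,v0,u0+100,v0+80,7,f"pics/lift_{n}.png"); print((q-[u0,v0])*7)
E
```

```text
[ 0.52449549 -0.3912505   0.24413815] [3.13903173 0.0193042  0.00603328] [ 0.58508689  0.43124615 -0.05437159  1.59465748  0.02551535  1.11179799
 -1.03401438]
top [[471.78378483 175.58061476]
 [457.28057681 181.30505467]]
[[453.48649384 242.0643033 ]
 [351.96403764 282.13538266]]
side [[395.43526773 234.48152587]
 [392.48570008 259.2970652 ]]
[[374.0468741  108.37068107]
 [353.39990055 282.07945643]]
```

View pics/lift_side.png

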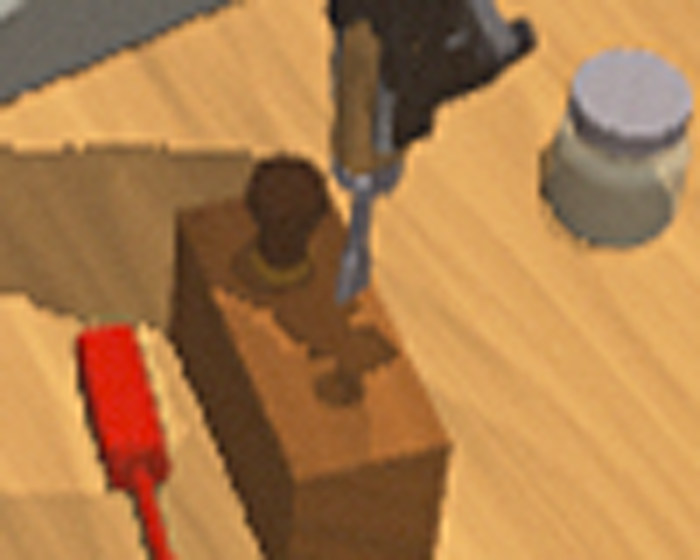

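View pics/lift_top.png

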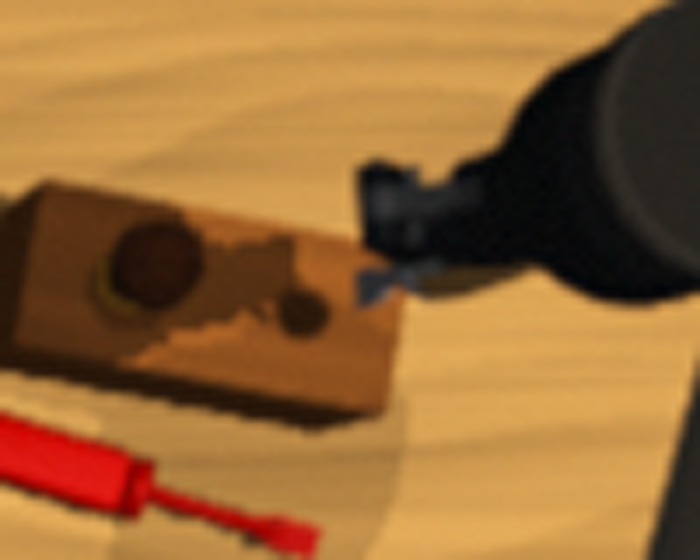

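```bash
python3 - <<'E'
from h import *
o=status.get_obs()
for n in("top","side"):
    f=grab(n);W=cloud(f)
    # blade & shaft colours: grayish, pts near axis
    m=(np.abs(W[...,0]-.5245)<.03)&(np.abs(W[...,1]+.391)<.03)&(W[...,2]>.1)&(W[...,2]<.24)
    P=W[m];print(n,len(P))
    P=P[np.argsort(P[:,2])]
    print(np.round(P[:60:2],4).tolist())
E
```

```text
top 52
[[0.5287, -0.39, 0.1386], [0.5176, -0.3903, 0.1437], [0.5199, -0.3897, 0.146], [0.527, -0.3884, 0.1508], [0.5291, -0.3899, 0.1543], [0.5188, -0.3893, 0.1546], [0.5281, -0.39, 0.1613], [0.5224, -0.3854, 0.1666], [0.5171, -0.3896, 0.1681], [0.5195, -0.3868, 0.1694], [0.5189, -0.3878, 0.1738], [0.521, -0.3868, 0.177], [0.5183, -0.3915, 0.1773], [0.5206, -0.3883, 0.1798], [0.5195, -0.3881, 0.1874], [0.5185, -0.3786, 0.2145], [0.5205, -0.3776, 0.2176], [0.5132, -0.3819, 0.2179], [0.513, -0.3838, 0.2192], [0.5201, -0.3815, 0.2199], [0.52, -0.3787, 0.2212], [0.5143, -0.3809, 0.2276], [0.5092, -0.3871, 0.2293], [0.5084, -0.3945, 0.2345], [0.5083, -0.3893, 0.2359], [0.5078, -0.3903, 0.2394]]
side 120
[[0.5191, -0.3925, 0.1414], [0.5249, -0.3934, 0.1432], [0.5228, -0.3912, 0.1463], [0.5203, -0.3947, 0.1472], [0.519, -0.3916, 0.1489], [0.5251, -0.392, 0.1501], [0.5273, -0.3931, 0.1542], [0.5143, -0.3928, 0.157], [0.5181, -0.3917, 0.158], [0.5151, -0.3912, 0.1591], [0.5162, -0.3894, 0.1607], [0.5196, -0.3936, 0.1632], [0.5189, -0.3897, 0.1638], [0.517, -0.3974, 0.1645], [0.5212, -0.3953, 0.1683], [0.5214, -0.3947, 0.1717], [0.5198, -0.3871, 0.173], [0.5196, -0.3922, 0.1742], [0.5193, -0.392, 0.1783], [0.5226, -0.3916, 0.1802], [0.5238, -0.3943, 0.1823], [0.5169, -0.3942, 0.19], [0.5224, -0.3951, 0.192], [0.5162, -0.3944, 0.1947], [0.5192, -0.3945, 0.1971], [0.517, -0.3925, 0.2003], [0.5182, -0.3952, 0.2023], [0.5085, -0.3893, 0.2137], [0.5159, -0.4018, 0.2142], [0.5175, -0.4039, 0.2154]]
```

```bash
cat >> h.py <<'E'
from scipy.spatial.transform import Rotation as R
PSI=2.8
def Rc(): return R.from_euler("z",PSI,degrees=True)*R.from_euler("y",-26,degrees=True)
def tool_at(theta,flip=False):
    C=Rc().as_matrix(); y=np.cos(theta)*C[:,0]+np.sin(theta)*C[:,1]; z=-C[:,2]; x=np.cross(y,z)
    return R.from_matrix(np.stack([x,y,z],1))
def plan(pos,Rt,N):
    o=status.get_obs(); R0=R.from_rotvec(o["orientation"])
    d=pos-o["tcp_pos"]; w=(Rt*R0.inv()).as_rotvec(); 
    print("d mm",np.round(d*1000,1),"w deg",np.round(np.degrees(w),2),"per row t",np.round(d/.02/N,3),"r",np.round(np.degrees(w)/8/N,3))
    return d,w
C0=np.array([.5688,.0018,.0974]) # plate top-centre estimate
E
python3 - <<'E'
from h import *
n=Rc().as_matrix()[:,2]; yc=Rc().as_matrix()[:,1]
p=C0-.062*yc+.003*n; print(p, C0+.062*yc+.003*n, n)
plan(p+n*(.101+.04),tool_at(.06),17)
E
```

```text
[ 0.57051514 -0.06019022  0.10009638] [0.56445777 0.06366174 0.10009638] [-0.43784779 -0.02141433  0.89879405]
d mm [-14.1 327.  -13.5] w deg [-20.62 -20.78  93.73] per row t [-0.042  0.962 -0.04 ] r [-0.152 -0.153  0.689]
```

Request:
{"api": "drive_tool", "payload": {
  "commands": [
    {"tx": -0.042,"ty": 0.962,"tz": 0.1,"rx": -0.152,"ry": -0.153,"rz": 0.689,"grip": 1},
    {"tx": -0.042,"ty": 0.962,"tz": 0.1,"rx": -0.152,"ry": -0.153,"rz": 0.689,"grip": 1},
    {"tx": -0.042,"ty": 0.962,"tz": 0.1,"rx": -0.152,"ry": -0.153,"rz": 0.689,"grip": 1},
    {"tx": -0.042,"ty": 0.962,"tz": 0.1,"rx": -0.152,"ry": -0.153,"rz": 0.689,"grip": 1},
    {"tx": -0.042,"ty": 0.962,"tz": 0.1,"rx": -0.152,"ry": -0.153,"rz": 0.689,"grip": 1},
    {"tx": -0.042,"ty": 0.962,"tz": 0.1,"rx": -0.152,"ry": -0.153,"rz": 0.689,"grip": 1},
    {"tx": -0.042,"ty": 0.962,"tz": 0.1,"rx": -0.152,"ry": -0.153,"rz": 0.689,"grip": 1},
    {"tx": -0.042,"ty": 0.962,"tz": 0.1,"rx": -0.152,"ry": -0.153,"rz": 0.689,"grip": 1},
    {"tx": -0.042,"ty": 0.962,"tz": 0,"rx": -0.152,"ry": -0.153,"rz": 0.689,"grip": 1}
  ]
}}

```text
clock: 7.28
tcp_pos: [0.5154, -0.2166, 0.2566]
orientation: [2.659, 1.263, 0.274]
contact_force: [-0.1, -0.4, -0.7]
grip_width: 0.0192
```

Request:
{"api": "drive_tool", "payload": {
  "commands": [
    {"tx": -0.042,"ty": 0.962,"tz": 0,"rx": -0.152,"ry": -0.153,"rz": 0.689,"grip": 1},
    {"tx": -0.042,"ty": 0.962,"tz": 0,"rx": -0.152,"ry": -0.153,"rz": 0.689,"grip": 1},
    {"tx": -0.042,"ty": 0.962,"tz": 0,"rx": -0.152,"ry": -0.153,"rz": 0.689,"grip": 1},
    {"tx": -0.042,"ty": 0.962,"tz": 0,"rx": -0.152,"ry": -0.153,"rz": 0.689,"grip": 1},
    {"tx": -0.042,"ty": 0.962,"tz": -0.3,"rx": -0.152,"ry": -0.153,"rz": 0.689,"grip": 1},
    {"tx": -0.042,"ty": 0.962,"tz": -0.3,"rx": -0.152,"ry": -0.153,"rz": 0.689,"grip": 1},
    {"tx": -0.042,"ty": 0.962,"tz": -0.3,"rx": -0.152,"ry": -0.153,"rz": 0.689,"grip": 1},
    {"tx": -0.042,"ty": 0.962,"tz": -0.3,"rx": -0.152,"ry": -0.153,"rz": 0.689,"grip": 1},
    {"tx": 0,"ty": 0,"tz": -0.2,"rx": 0,"ry": 0,"rz": 0,"grip": 1},
    {"tx": 0,"ty": 0,"tz": 0,"rx": 0,"ry": 0,"rz": 0,"grip": 1}
  ]
}}

```text
clock: 8.52
tcp_pos: [0.5089, -0.0641, 0.2288]
orientation: [1.861, 2.071, 0.454]
contact_force: [0.5, -0.0, -1.1]
grip_width: 0.0189
```

```bash
python3 - <<'E'
from h import *
n=Rc().as_matrix()[:,2]; yc=Rc().as_matrix()[:,1]
p=C0-.062*yc+.003*n
plan(p+n*(.101+.04),tool_at(.06),1)
o=status.get_obs();Z=R.from_rotvec(o["orientation"]).as_matrix()[:,2];print(o["joints"])
tip=o["tcp_pos"]+.101*Z
for nm in("top","side"):
    f=grab(nm);q=proj(f,[tip,p]);c=q[0].astype(int);u0,v0=c[0]-45,c[1]-35
    print(nm,(q-[u0,v0])*8);crop(f,u0,v0,u0+90,v0+70,8,f"pics/s1_{nm}.png")
    np.save(f"s1_{nm}.npy",cloud(f))
E
```

```text
d mm [-0.1  0.9 -1.9] w deg [-0.11  0.01  0.11] per row t [-0.006  0.044 -0.097] r [-0.013  0.001  0.013]
[ 0.49570698  0.04210138 -0.47438205  2.23547582 -0.03583761  0.4160884
  0.16214008]
top [[362.76512483 282.12825513]
 [354.51290577 247.99773486]]
side [[362.27210439 285.55788846]
 [396.53496513 338.5044587 ]]
```

View pics/s1_top.png

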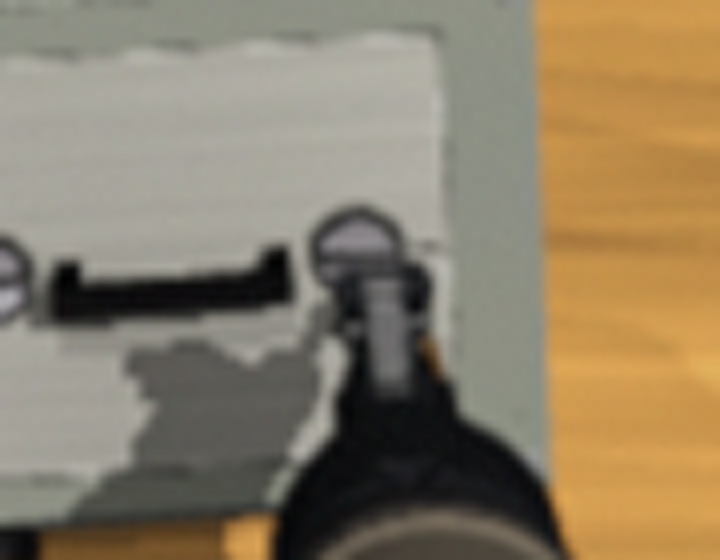

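View pics/s1_side.png

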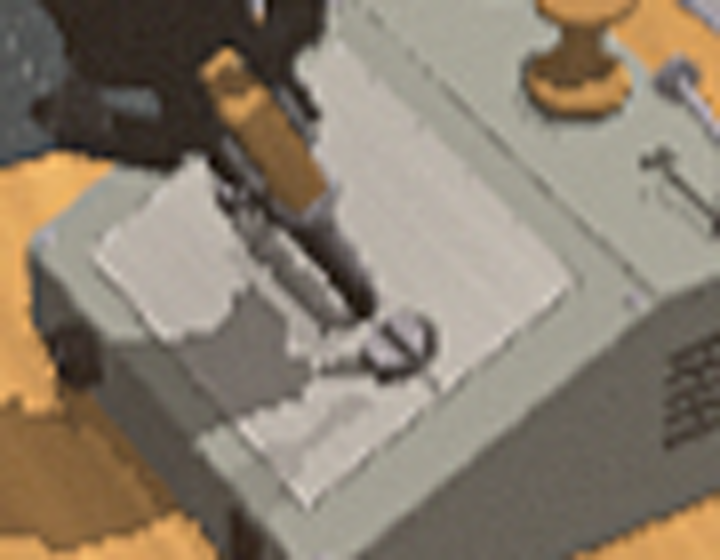

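```bash
python3 - <<'E'
from h import *
o=status.get_obs();M=R.from_rotvec(o["orientation"]).as_matrix()
n=Rc().as_matrix()[:,2]; yc=Rc().as_matrix()[:,1]
p=C0-.062*yc+.003*n
f=grab("side");tip=o["tcp_pos"]+.101*M[:,2]
q=proj(f,[tip]);c=q[0].astype(int);u0,v0=c[0]-40,c[1]-35;s=9
im=cv2.resize(f["frame"][v0:v0+66,u0:u0+80],None,fx=s,fy=s,interpolation=cv2.INTER_NEAREST)
def pt(x): return tuple(int(a) for a in ((proj(f,[x])[0]-[u0,v0]+.5)*s))
for x0,col in ((-.007,(0,0,255)),(.007,(0,0,255))):
    cv2.line(im,pt(tip+M[:,0]*x0),pt(tip+M[:,0]*x0-.016*M[:,2]),col,1)
cv2.line(im,pt(tip-M[:,0]*.007),pt(tip+M[:,0]*.007),(0,0,255),1)
for x0 in(-.004,.004):cv2.line(im,pt(tip+M[:,0]*x0-.016*M[:,2]),pt(tip+M[:,0]*x0-.072*M[:,2]),(0,255,0),1)
for x0 in(-.014,.014):cv2.line(im,pt(tip+M[:,0]*x0-.08*M[:,2]),pt(tip+M[:,0]*x0-.15*M[:,2]),(255,0,0),1)
Rcm=Rc().as_matrix()
pts=[pt(p+.0055*n+.013*(np.cos(a)*Rcm[:,0]+np.sin(a)*Rcm[:,1])) for a in np.linspace(0,6.28,40)]
cv2.polylines(im,[np.array(pts)],True,(0,255,255),1)
cv2.imwrite("pics/ov1.png",im)
E
```

```text
(no output)
```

View pics/ov1.png

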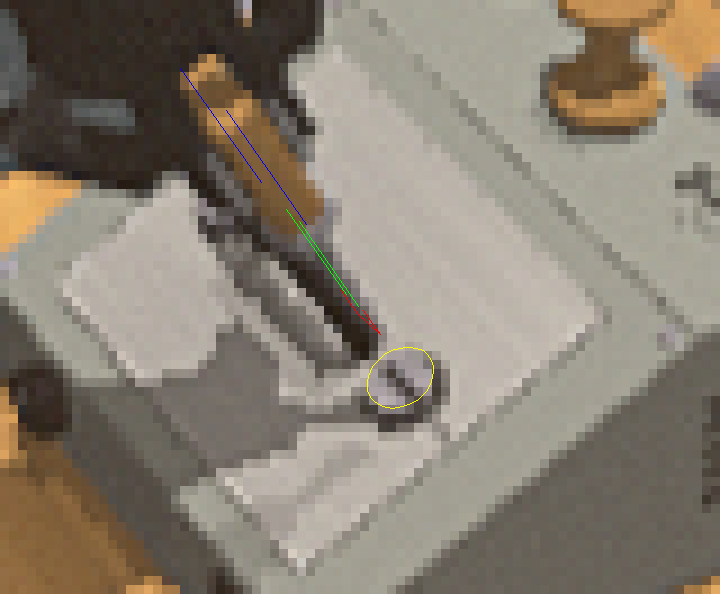

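```bash
python3 - <<'E'
from h import *
o=status.get_obs();M=R.from_rotvec(o["orientation"]).as_matrix();t=o["tcp_pos"]
for nm in("side","top"):
    f=grab(nm);W=cloud(f);L=(W-t)@M
    m=(np.abs(L[...,0])<.025)&(np.abs(L[...,1])<.02)&(L[...,2]>.005)&(L[...,2]<.112)
    P=L[m]*1000;P=P[np.argsort(P[:,2])]
    print(nm,len(P))
    for a in range(5,115,10):
        Q=P[(P[:,2]>=a)&(P[:,2]<a+10)]
        if len(Q): print(a,len(Q),np.round(np.c_[Q.min(0),np.median(Q,0),Q.max(0)][:2],1).tolist())
    if nm=="side": print(np.round(P[-16:],1).tolist())
E
```

```text
side 69
5 15 [[-19.3, -16.1, -10.5], [-8.6, 0.2, 11.2]]
15 19 [[-23.4, -15.8, -1.4], [-11.1, -2.3, 12.9]]
25 7 [[-16.5, -12.8, -4.8], [-8.6, -4.1, 13.9]]
35 1 [[-7.3, -7.3, -7.3], [0.0, 0.0, 0.0]]
45 6 [[-10.7, -5.8, -2.5], [-1.0, 1.9, 4.8]]
55 6 [[-9.2, -7.8, -6.6], [-2.8, 0.4, 3.8]]
65 4 [[-8.8, -7.2, -5.8], [-1.3, 0.9, 2.8]]
75 7 [[-10.9, -7.9, -3.5], [-2.6, -0.2, 3.6]]
85 2 [[-12.3, -11.9, -11.5], [0.1, 0.6, 1.0]]
105 2 [[22.2, 22.7, 23.2], [-5.8, -3.4, -1.0]]
[[-7.1, 2.3, 63.6], [-8.8, 2.8, 68.6], [-5.8, 0.7, 68.8], [-6.6, -1.3, 71.6], [-7.8, 1.2, 73.5], [-9.1, 3.6, 75.3], [-7.9, -0.7, 77.1], [-3.5, -2.6, 79.0], [-6.8, 2.1, 81.8], [-9.2, -0.2, 82.5], [-5.8, -2.2, 83.3], [-10.9, 2.2, 83.9], [-12.3, 0.1, 85.9], [-11.5, 1.0, 94.0], [22.2, -5.8, 107.1], [23.2, -1.0, 107.9]]
top 5
5 3 [[-16.6, -14.6, -12.2], [7.7, 9.5, 10.8]]
15 1 [[-15.1, -15.1, -15.1], [9.5, 9.5, 9.5]]
105 1 [[24.4, 24.4, 24.4], [-2.0, -2.0, -2.0]]
```

Request:
{"api": "drive_tool", "payload": {
  "commands": [
    {"tx": 0.23,"ty": 0.077,"tz": -0.497,"rx": 0,"ry": 0,"rz": 0,"grip": 1},
    {"tx": 0.23,"ty": 0.077,"tz": -0.497,"rx": 0,"ry": 0,"rz": 0,"grip": 1},
    {"tx": 0.23,"ty": 0.077,"tz": -0.497,"rx": 0,"ry": 0,"rz": 0,"grip": 1},
    {"tx": 0,"ty": 0,"tz": 0,"rx": 0,"ry": 0,"rz": 0,"grip": 1}
  ]
}}

```text
clock: 9.28
tcp_pos: [0.5228, -0.0588, 0.1989]
orientation: [1.859, 2.073, 0.454]
contact_force: [-0.7, -0.1, -1.0]
grip_width: 0.0192
```

```bash
python3 - <<'E'
from h import *
o=status.get_obs();M=R.from_rotvec(o["orientation"]).as_matrix();t=o["tcp_pos"]
C=Rc().as_matrix();n=C[:,2]; yc=C[:,1];xc=C[:,0]
p=C0-.062*yc+.003*n
print("tip est in slot frame mm",np.round(((t+M@[-.003,0,.101])-p)@C*1000,1),o["contact_force"])
f=grab("side");q=proj(f,[p]);c=q[0].astype(int);u0,v0=c[0]-40,c[1]-45
crop(f,u0,v0,u0+70,v0+60,10,"pics/s2_side.png")
W=cloud(f);L=(W-p)@C*1000
m=(np.abs(L[...,0])<22)&(np.abs(L[...,1])<25)&(L[...,2]>3.5)&(L[...,2]<60)
P=L[m];P=P[np.argsort(P[:,2])];print(np.round(P,1).tolist()[:45])
E
```

```text
tip est in slot frame mm [0.8 0.9 8.7] [-0.72679551 -0.14895347 -1.00285453]
[[-5.8, 4.8, 3.9], [-10.5, 4.0, 4.2], [-12.8, 0.7, 4.4], [-3.1, -10.1, 4.4], [-10.4, -2.2, 4.6], [3.7, -6.8, 5.0], [8.1, 5.6, 5.0], [5.8, 2.3, 5.0], [-3.0, -16.6, 5.3], [8.2, -1.0, 5.9], [-6.2, 9.1, 6.0], [-8.5, 5.4, 6.5], [5.8, -5.7, 7.7], [0.6, 3.8, 9.9], [3.1, -5.5, 10.9], [-0.2, 19.0, 13.2], [-5.2, 23.4, 14.5], [-0.5, 23.9, 14.6], [-3.2, 23.8, 18.1], [1.6, -3.9, 23.5], [-0.8, -1.4, 23.7], [-1.6, 20.8, 25.6], [1.6, -11.6, 25.8], [5.8, 0.1, 26.6], [0.5, 23.1, 26.9], [-2.0, 24.7, 28.2], [3.5, -4.5, 28.3], [-4.3, 20.7, 29.1], [-1.5, -1.4, 31.0], [0.6, -5.9, 33.3], [-0.2, 23.8, 33.3], [0.3, -1.9, 35.6], [-5.2, 19.8, 37.4], [2.4, -7.0, 38.6], [4.6, -4.2, 39.1], [4.1, -0.9, 42.3], [1.8, -4.8, 43.1], [6.2, 1.5, 43.3], [-0.6, -3.0, 44.1], [1.3, -2.5, 47.4], [3.3, -1.6, 50.2], [-1.4, -3.3, 51.6], [5.2, -1.1, 53.5], [0.1, -6.3, 59.1]]
```

View pics/s2_side.png

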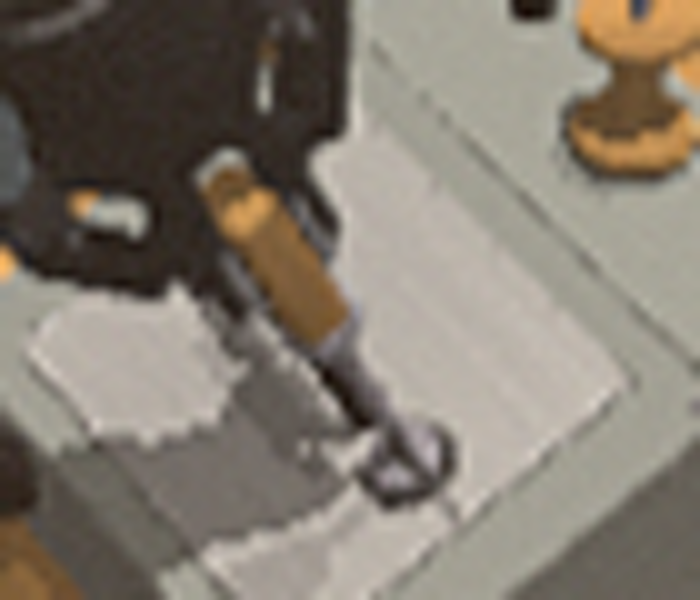

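Request:
{"api": "drive_tool", "payload": {
  "commands": [
    {"tx": 0.02,"ty": 0,"tz": -0.13,"rx": 0,"ry": 0,"rz": 0,"grip": 1},
    {"tx": 0.044,"ty": 0.002,"tz": -0.09,"rx": 0,"ry": 0,"rz": 0,"grip": 1},
    {"tx": 0,"ty": 0,"tz": 0,"rx": 0,"ry": 0,"rz": 0,"grip": 1}
  ]
}}

```text
clock: 9.7
tcp_pos: [0.5241, -0.059, 0.1951]
orientation: [1.858, 2.072, 0.454]
contact_force: [-0.0, -0.2, -0.4]
grip_width: 0.0194
```

Request:
{"api": "drive_tool", "payload": {
  "commands": [
    {"tx": 0.044,"ty": 0.002,"tz": -0.09,"rx": 0,"ry": 0,"rz": 0,"grip": 1},
    {"tx": 0,"ty": 0,"tz": 0,"rx": 0,"ry": 0,"rz": 0,"grip": 1}
  ]
}}

```text
clock: 9.95
tcp_pos: [0.5246, -0.0589, 0.1927]
orientation: [1.859, 2.073, 0.454]
contact_force: [-1.3, -1.1, -1.6]
grip_width: 0.0192
```

Request:
{"api": "drive_tool", "payload": {
  "commands": [
    {"tx": 0.044,"ty": 0.002,"tz": -0.09,"rx": 0,"ry": 0,"rz": 0,"grip": 1},
    {"tx": 0,"ty": 0,"tz": 0,"rx": 0,"ry": 0,"rz": 0,"grip": 1}
  ]
}}

```text
clock: 10.2
tcp_pos: [0.5255, -0.0588, 0.1909]
orientation: [1.859, 2.073, 0.454]
contact_force: [-0.5, -0.6, -3.2]
grip_width: 0.0188
```

Request:
{"api": "drive_tool", "payload": {
  "commands": [
    {"tx": 0.044,"ty": 0.002,"tz": -0.09,"rx": 0,"ry": 0,"rz": 0,"grip": 1},
    {"tx": 0,"ty": 0,"tz": 0,"rx": 0,"ry": 0,"rz": 0,"grip": 1}
  ]
}}

```text
clock: 10.45
tcp_pos: [0.5262, -0.0588, 0.1904]
orientation: [1.858, 2.072, 0.453]
contact_force: [-15.4, 0.6, 18.9]
grip_width: 0.0194
```

```bash
python3 - <<'E'
from h import *
o=status.get_obs();M=R.from_rotvec(o["orientation"]).as_matrix();t=o["tcp_pos"]
C=Rc().as_matrix();n=C[:,2]; yc=C[:,1]
p=C0-.062*yc+.003*n
print("tip est in slot frame mm",np.round(((t+M@[-.003,0,.101])-p)@C*1000,1),o["contact_force"]@C,o["moment"])
f=grab("side");q=proj(f,[p]);c=q[0].astype(int);u0,v0=c[0]-40,c[1]-45
crop(f,u0,v0,u0+70,v0+60,10,"pics/s3_side.png")
E
```

```text
tip est in slot frame mm [ 0.1  0.6 -0.5] [-5.53249842  1.37666914 23.72696016] [0.16017534 2.55942937 0.09927703]
```

View pics/s3_side.png

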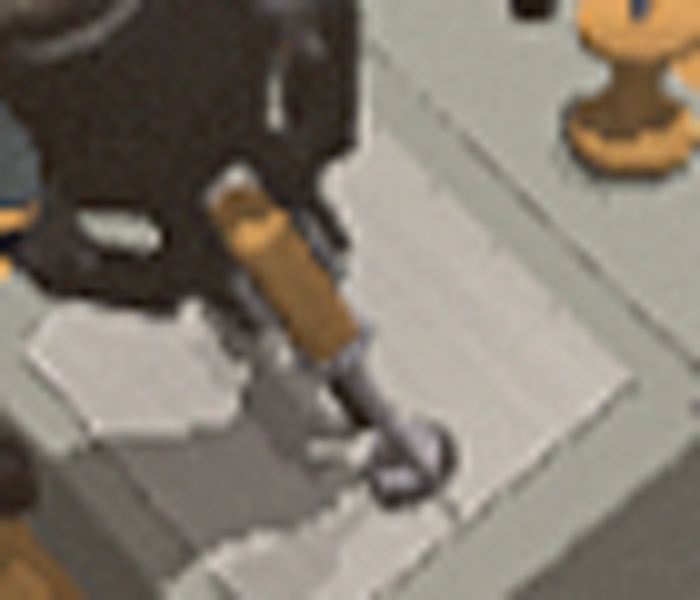

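Request:
{"api": "drive_tool", "payload": {
  "commands": [
    {"tx": -0.0186,"ty": -0.0035,"tz": -0.009,"rx": -0.438,"ry": -0.021,"rz": 0.899,"grip": 1},
    {"tx": -0.018,"ty": -0.006,"tz": -0.009,"rx": -0.438,"ry": -0.021,"rz": 0.899,"grip": 1},
    {"tx": -0.017,"ty": -0.009,"tz": -0.0085,"rx": -0.438,"ry": -0.021,"rz": 0.899,"grip": 1},
    {"tx": -0.0157,"ty": -0.0116,"tz": -0.008,"rx": -0.438,"ry": -0.021,"rz": 0.899,"grip": 1},
    {"tx": -0.014,"ty": -0.014,"tz": -0.007,"rx": -0.438,"ry": -0.021,"rz": 0.899,"grip": 1},
    {"tx": -0.012,"ty": -0.016,"tz": -0.006,"rx": -0.438,"ry": -0.021,"rz": 0.899,"grip": 1}
  ]
}}

```text
clock: 11.25
tcp_pos: [0.5247, -0.0594, 0.1897]
orientation: [0.824, 2.58, 0.221]
contact_force: [-16.1, 1.4, 18.0]
grip_width: 0.0193
```

```bash
python3 - <<'E'
from h import *
o=status.get_obs();M=R.from_rotvec(o["orientation"]).as_matrix();t=o["tcp_pos"]
C=Rc().as_matrix();n=C[:,2]; yc=C[:,1]
p=C0-.062*yc+.003*n
print("tip est in slot frame mm",np.round(((t+M@[-.003,0,.101])-p)@C*1000,1),o["contact_force"]@C,o["moment"]@C, "z err",M[:,2]@n, "ang",np.degrees(np.arctan2(M[:,1]@yc,M[:,1]@C[:,0])),o["joints"],o["clock"])
f=grab("side");q=proj(f,[p]);c=q[0].astype(int);u0,v0=c[0]-40,c[1]-45
crop(f,u0,v0,u0+70,v0+60,10,"pics/s4_side.png")
E
```

```text
tip est in slot frame mm [ 0.6  1.3 -0.4] [-6.52308848  2.18491488 23.25701606] [ 0.94648715  2.34453223 -0.06411819] z err -0.9999991998807813 ang 51.740846972581366 [ 0.59783824  0.15251018 -0.62290559  2.2422433   0.20570623  0.32693269
  0.77324832] 11.25
```

View pics/s4_side.png

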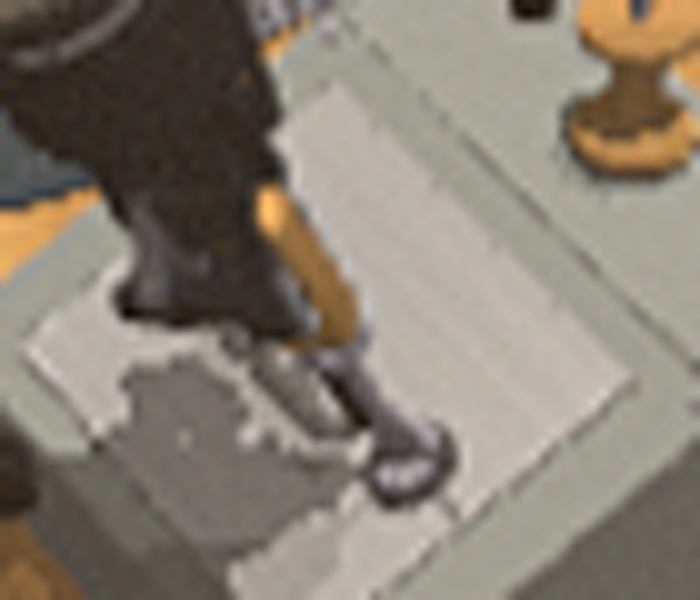

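Request:
{"api": "drive_tool", "payload": {
  "commands": [
    {"tx": -0.01,"ty": -0.018,"tz": -0.005,"rx": -0.438,"ry": -0.021,"rz": 0.899,"grip": 1},
    {"tx": -0.008,"ty": -0.019,"tz": -0.004,"rx": -0.438,"ry": -0.021,"rz": 0.899,"grip": 1},
    {"tx": -0.005,"ty": -0.02,"tz": -0.003,"rx": -0.438,"ry": -0.021,"rz": 0.899,"grip": 1},
    {"tx": -0.002,"ty": -0.021,"tz": -0.002,"rx": -0.438,"ry": -0.021,"rz": 0.899,"grip": 1},
    {"tx": 0,"ty": -0.021,"tz": 0,"rx": -0.438,"ry": -0.021,"rz": 0.899,"grip": 1},
    {"tx": 0,"ty": -0.02,"tz": 0,"rx": -0.438,"ry": -0.021,"rz": 0.899,"grip": 1},
    {"tx": 0,"ty": 0,"tz": 0,"rx": 0,"ry": 0,"rz": 0,"grip": 1},
    {"tx": 0,"ty": 0,"tz": 0,"rx": 0,"ry": 0,"rz": 0,"grip": 1}
  ]
}}

```text
clock: 12.3
tcp_pos: [0.5248, -0.0614, 0.1896]
orientation: [-0.289, 2.674, -0.035]
contact_force: [-17.1, 2.1, 20.3]
grip_width: 0.0192
```

```bash
cat > st.py <<'E'
from h import *
import sys
side=-1 if sys.argv[1]=="R" else 1; name=sys.argv[2]
o=status.get_obs();M=R.from_rotvec(o["orientation"]).as_matrix();t=o["tcp_pos"]
C=Rc().as_matrix();n=C[:,2]; yc=C[:,1]
p=C0+side*.062*yc+.003*n
print("tip est in slot frame mm",np.round(((t+M@[-.003,0,.101])-p)@C*1000,1),"F",np.round(o["contact_force"]@C,1),"M",np.round(o["moment"]@C,2), "z",M[:,2]@n, "ang",np.degrees(np.arctan2(M[:,1]@yc,M[:,1]@C[:,0])),np.round(o["joints"],2),o["clock"])
f=grab("side");q=proj(f,[p]);c=q[0].astype(int);u0,v0=c[0]-40,c[1]-45
crop(f,u0,v0,u0+70,v0+60,10,f"pics/{name}.png")
E
python3 st.py R s5
```

```text
tip est in slot frame mm [ 1.   1.6 -0.5] F [-6.4  2.9 25.7] M [ 1.13  2.19 -0.08] z -0.9999995346764142 ang 99.51013788194973 [ 0.77  0.18 -0.81  2.23  0.33  0.34  1.5 ] 12.3
```

View pics/s5.png

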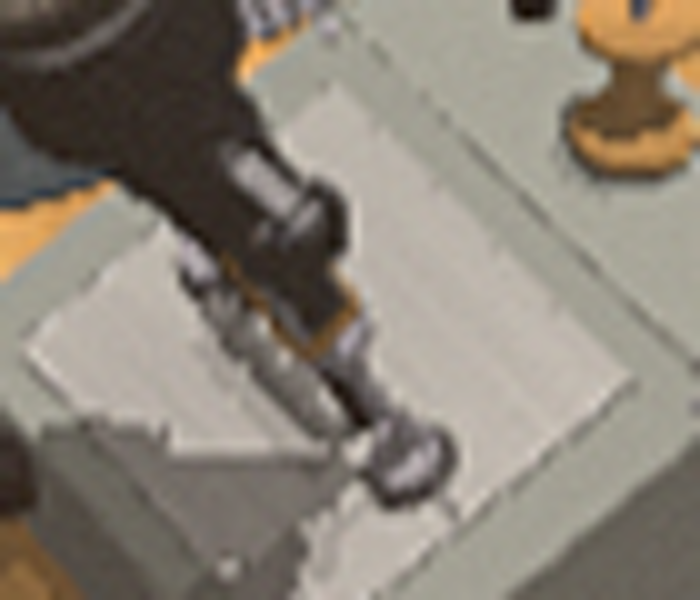

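Request:
{"api": "drive_tool", "payload": {
  "commands": [
    {"tx": 0,"ty": 0,"tz": 0,"rx": -0.219,"ry": -0.011,"rz": 0.45,"grip": 1},
    {"tx": 0,"ty": 0,"tz": 0,"rx": 0,"ry": 0,"rz": 0,"grip": 1}
  ]
}}

```text
clock: 12.6
tcp_pos: [0.5248, -0.0614, 0.1897]
orientation: [-0.383, 2.663, -0.057]
contact_force: [-15.3, 1.6, 20.7]
grip_width: 0.0192
```

```bash
python3 st.py R s6
```

```text
tip est in slot frame mm [ 1.   1.8 -0.5] F [-4.6  2.4 25.3] M [ 1.17  2.17 -0.09] z -0.9999996255297039 ang 103.55906393611733 [ 0.79  0.19 -0.82  2.23  0.34  0.35  1.56] 12.6
```

Request:
{"api": "drive_tool", "payload": {
  "commands": [
    {"tx": -0.274,"ty": -0.013,"tz": 0.562,"rx": 0,"ry": 0,"rz": 0,"grip": 1},
    {"tx": -0.274,"ty": -0.013,"tz": 0.562,"rx": 0,"ry": 0,"rz": 0,"grip": 1},
    {"tx": -0.274,"ty": -0.013,"tz": 0.562,"rx": 0,"ry": 0,"rz": 0,"grip": 1},
    {"tx": 0,"ty": 0,"tz": 0,"rx": 0,"ry": 0,"rz": 0,"grip": 1}
  ]
}}

```text
clock: 13.15
tcp_pos: [0.509, -0.0633, 0.2233]
orientation: [-0.38, 2.661, -0.058]
contact_force: [0.4, -0.2, -0.7]
grip_width: 0.0191
```

```bash
python3 st.py R s7; python3 - <<'E'
from h import *
f=grab("top");crop(f,260,130,370,210,7,"pics/s7t.png")
E
```

```text
tip est in slot frame mm [ 1.7  0.6 36.7] F [ 0.  -0.2 -0.8] M [ 0.01  0.54 -0.01] z -0.999999317275787 ang 103.44776809786168 [ 0.95  0.1  -0.95  2.22  0.13  0.41  1.77] 13.15
```

View pics/s7.png

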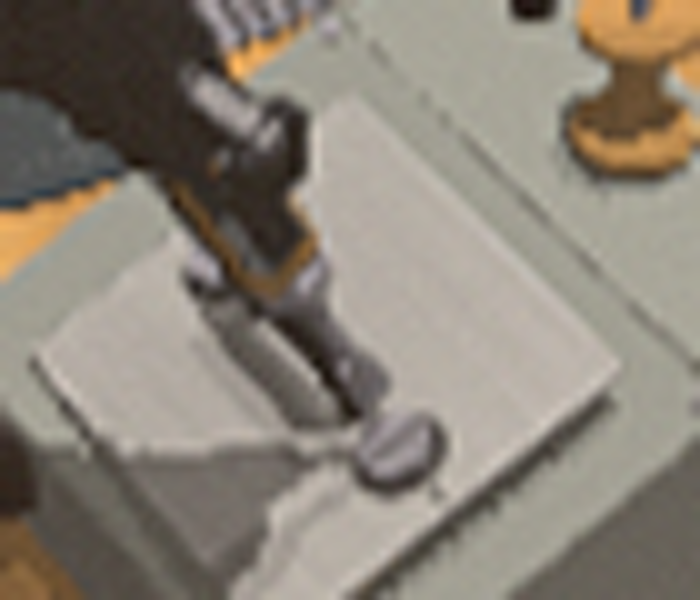

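View pics/s7t.png

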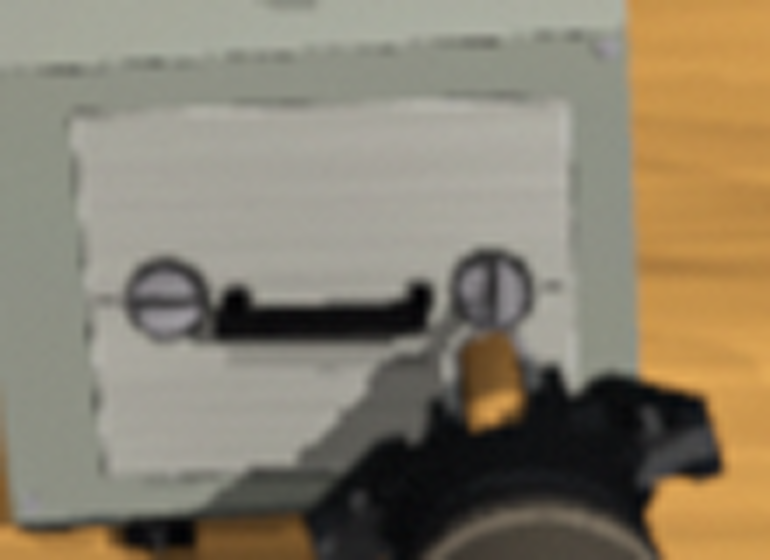

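```bash
cat > cov.py <<'E'
from h import *
for nm in("top","side"):
    f=grab(nm);W=cloud(f);C=Rc().as_matrix();L=(W-C0)@C
    m=(np.abs(L[...,0])<.065)&(np.abs(L[...,1])<.088)&(np.abs(L[...,2])<.02)&(L[...,2]>-.008)
    P=L[m]
    for i in range(5):
        A=np.c_[P[:,:2],np.ones(len(P))];s=np.linalg.lstsq(A,P[:,2],rcond=None)[0];r=P[:,2]-A@s;P=P[np.abs(r)<.003]
    print(nm,len(P),"tilt dz/dx,dz/dy",np.round(s[:2],4),"z0 mm",s[2]*1000)
    s2=(np.abs(L[...,0])<.06)&(L[...,1]<-.07)&(L[...,1]>-.088)&(np.abs(L[...,2])<.02)
    print(" right strip z",np.median(L[s2][:,2])*1000)
    s2=(np.abs(L[...,0])<.06)&(L[...,1]>.07)&(L[...,1]<.088)&(np.abs(L[...,2])<.02)
    print(" left strip z",np.median(L[s2][:,2])*1000)
E
python3 cov.py
```

```text
top 2170 tilt dz/dx,dz/dy [-0.0016 -0.0937] z0 mm 7.590784527937602
 right strip z 15.114420190470222
 left strip z -0.04626375517557619
side 812 tilt dz/dx,dz/dy [ 0.0037 -0.0851] z0 mm 7.877063331305081
 right strip z 14.463720353228743
 left strip z 0.8339017155421643
```

The fastener has turned: the slot at (492,290) in the top crop now runs up the slope. However, the jammed blade pulled the cover's right edge up about 15 mm as it came out. I'll centre the blade angle and press the plate back down beside the head.

Request:
{"api": "drive_tool", "payload": {
  "commands": [
    {"tx": -0.04,"ty": -0.565,"tz": 0,"rx": 0.369,"ry": 0.018,"rz": -0.758,"grip": 1},
    {"tx": -0.04,"ty": -0.565,"tz": 0,"rx": 0.369,"ry": 0.018,"rz": -0.758,"grip": 1},
    {"tx": 0.2,"ty": 0.01,"tz": -0.4,"rx": 0,"ry": 0,"rz": 0,"grip": 1},
    {"tx": 0,"ty": 0,"tz": 0,"rx": 0,"ry": 0,"rz": 0,"grip": 1}
  ]
}}

```text
clock: 13.85
tcp_pos: [0.5105, -0.0852, 0.2135]
orientation: [-0.066, 2.689, 0.019]
contact_force: [-0.5, -0.1, -1.4]
grip_width: 0.0192
```

```bash
python3 st.py R s8
```

```text
tip est in slot frame mm [ -2.5 -21.8  27.8] F [-1.  -0.1 -1. ] M [ 0.02  0.59 -0.04] z -0.9999943376085264 ang 89.9693571165659 [ 0.94  0.13 -0.89  2.22  0.11  0.39  1.6 ] 13.85
```

View pics/s8.png

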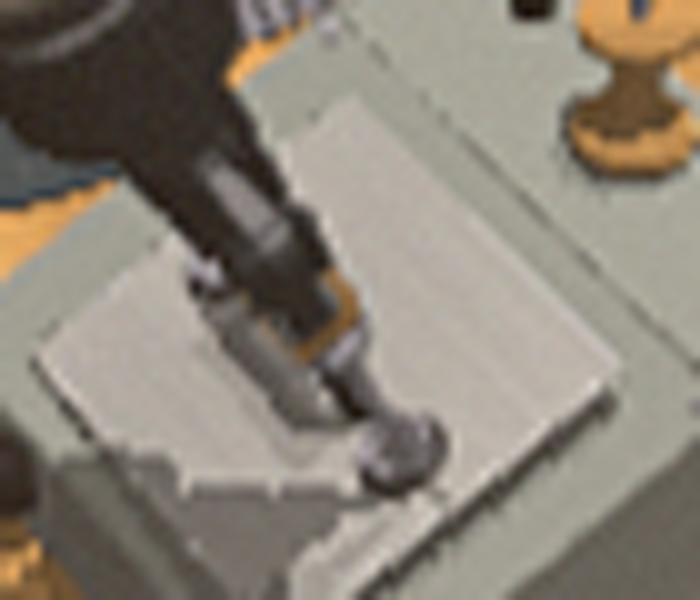

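```bash
python3 - <<'E'
from h import *
o=status.get_obs();M=R.from_rotvec(o["orientation"]).as_matrix();t=o["tcp_pos"]
C=Rc().as_matrix();p=C0-.062*C[:,1]+.003*C[:,2]
f=grab("side");c=proj(f,[p])[0].astype(int);u0,v0=c[0]-40,c[1]-45
tip=t+M@[-.003,0,.101]
for nm,x in (("tip",tip),("blade16",tip-.016*M[:,2]),("ferr",tip-.072*M[:,2]),("tcp",t),("slot",p),("slot lifted",p+.013*C[:,2])):
    print(nm,(proj(f,[x])[0]-[u0,v0]+.5)*10)
W=cloud(f);L=(W-t)@M*1000
m=(np.abs(L[...,0])<25)&(np.abs(L[...,1])<12)&(L[...,2]>20)&(L[...,2]<112)
P=L[m];P=P[np.argsort(P[:,2])]
for x in P[::2]: print(np.round(x,1).tolist(),end=" ")
E
```

```text
tip [409.9538662  456.98121116]
blade16 [392.12024737 431.50587619]
ferr [327.37803059 339.02158153]
tcp [284.8280326  295.23335436]
slot [410.66870642 458.13057337]
slot lifted [396.42437742 437.93459254]
[-11.4, -9.8, 20.6] [6.0, -11.4, 21.2] [1.4, -9.2, 23.3] [3.7, -6.3, 23.6] [-3.1, -7.3, 24.9] [-12.1, -10.7, 26.3] [0.6, -8.8, 30.5] [-5.1, -3.1, 43.6] [-3.1, -5.1, 45.0] [-5.7, -4.6, 48.8] [-6.5, -4.3, 56.0] [-2.4, -2.2, 59.4] [-2.8, -5.1, 62.8] [-0.8, 0.6, 66.6] [-3.8, -3.7, 71.6] [-8.5, -1.0, 74.3] [-2.2, -8.8, 76.3] [0.0, -4.8, 78.1] [-9.2, -2.0, 80.2] [-5.2, -5.1, 84.2] [-0.8, -4.0, 86.3] [-3.7, -2.1, 92.0] [-8.4, -7.1, 92.2] [-6.3, -2.3, 95.0] [-1.8, -2.6, 95.3] [-11.2, 1.5, 99.2] [-14.3, 4.7, 106.5] [1.7, 7.5, 108.8] [-17.5, -11.7, 111.1] [3.7, 6.6, 111.7] [1.3, 4.0, 111.7]
```

Request:
{"api": "drive_tool", "payload": {
  "commands": [
    {"tx": 0.154,"ty": 0.007,"tz": -0.315,"rx": 0,"ry": 0,"rz": 0,"grip": 1},
    {"tx": 0.154,"ty": 0.007,"tz": -0.315,"rx": 0,"ry": 0,"rz": 0,"grip": 1},
    {"tx": 0.044,"ty": 0.002,"tz": -0.09,"rx": 0,"ry": 0,"rz": 0,"grip": 1},
    {"tx": 0.044,"ty": 0.002,"tz": -0.09,"rx": 0,"ry": 0,"rz": 0,"grip": 1}
  ]
}}

```text
clock: 14.45
tcp_pos: [0.5187, -0.0851, 0.1998]
orientation: [-0.066, 2.688, 0.014]
contact_force: [-34.4, 1.5, 51.9]
grip_width: 0.019
```

Request:
{"api": "drive_tool", "payload": {
  "commands": [
    {"tx": 0.044,"ty": 0.002,"tz": -0.09,"rx": 0,"ry": 0,"rz": 0,"grip": 1},
    {"tx": 0.044,"ty": 0.002,"tz": -0.09,"rx": 0,"ry": 0,"rz": 0,"grip": 1},
    {"tx": 0,"ty": 0,"tz": 0,"rx": 0,"ry": 0,"rz": 0,"grip": 1}
  ]
}}

```text
clock: 14.82
tcp_pos: [0.5244, -0.0849, 0.2005]
orientation: [-0.067, 2.679, 0.01]
contact_force: [-30.4, 1.1, 55.1]
grip_width: 0.0194
```

```bash
python3 st.py R s9; python3 cov.py
```

```text
tip est in slot frame mm [  5.4 -22.8  10. ] F [-3.1  2.6 62.8] M [ 1.13  1.39 -0.04] z -0.9999603307077977 ang 90.11987792295092 [ 0.85  0.17 -0.83  2.22  0.23  0.35  1.49] 14.825
top 2151 tilt dz/dx,dz/dy [-0.0004 -0.0914] z0 mm 7.296932703430307
 right strip z 14.692479572644302
 left strip z -0.21418598805316386
side 761 tilt dz/dx,dz/dy [-0.0017 -0.0895] z0 mm 7.355665995222043
 right strip z 14.447469040410015
 left strip z -0.2530372240989324
```

View pics/s9.png

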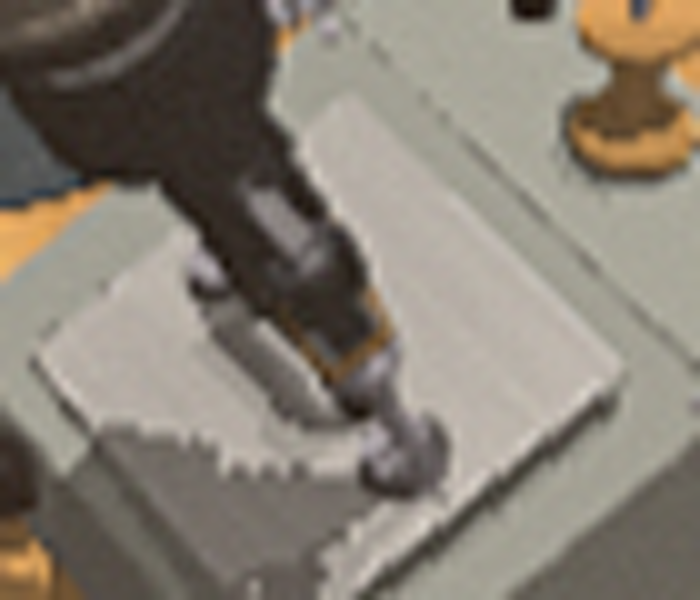

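Request:
{"api": "drive_tool", "payload": {
  "commands": [
    {"tx": -0.131,"ty": 0,"tz": 0.27,"rx": 0,"ry": 0,"rz": 0,"grip": 1},
    {"tx": -0.1,"ty": 0,"tz": 0,"rx": 0,"ry": 0,"rz": 0,"grip": 1},
    {"tx": 0,"ty": 0,"tz": 0,"rx": 0,"ry": 0,"rz": 0,"grip": 1}
  ]
}}

```text
clock: 15.35
tcp_pos: [0.5149, -0.0851, 0.1993]
orientation: [-0.065, 2.69, 0.017]
contact_force: [0.5, -0.1, -0.9]
grip_width: 0.0189
```

```bash
python3 st.py R s10; python3 - <<'E'
from h import *
C=Rc().as_matrix()
f=grab("top")
u0,v0,s=255,125,7
im=cv2.resize(f["frame"][v0:v0+85,u0:u0+105],None,fx=s,fy=s,interpolation=cv2.INTER_CUBIC)
def pt(x): return tuple(int(a) for a in ((proj(f,[x])[0]-[u0,v0]+.5)*s))
th=.09;Rt=C@R.from_euler("x",-th).as_matrix()
base=C0+C@[0,0,.0073]
for B,c0,col in ((C,C0,(0,255,0)),(Rt,base,(0,0,255))):
    q=[pt(c0+B@[a*.073,b*.093,0]) for a,b in((1,1),(1,-1),(-1,-1),(-1,1))]
    cv2.polylines(im,[np.array(q)],True,col,1)
    for y in(.062,-.062):
        cv2.polylines(im,[np.array([pt(c0+B@[.013*np.cos(a),y+.013*np.sin(a),.0085]) for a in np.linspace(0,6.3,30)])],True,col,1)
cv2.imwrite("pics/ov2.png",im)
E
```

```text
tip est in slot frame mm [ -4.7 -22.1  13. ] F [ 0.  -0.2 -1.1] M [ 0.02  0.51 -0.03] z -0.9999960739665602 ang 89.93718532659294 [ 0.89  0.16 -0.85  2.23  0.19  0.36  1.52] 15.35
```

View pics/ov2.png

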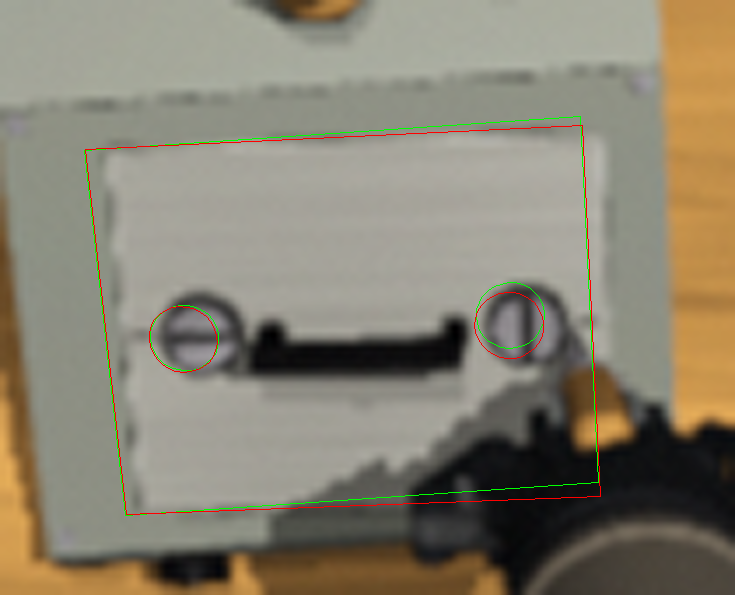

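```bash
python3 - <<'E'
from h import *
import pickle
C=Rc().as_matrix()
f=pickle.load(open("d0.pkl","rb"))["top"];g=grab("top")
u0,v0,s=255,125,7
ims=[]
for k in (f,g):
    im=cv2.resize(k["frame"][v0:v0+55,u0:u0+105],None,fx=s,fy=s,interpolation=cv2.INTER_CUBIC)
    def pt(x): return tuple(int(a) for a in ((proj(k,[x])[0]-[u0,v0]+.5)*s))
    q=[pt(C0+C@[a*.073,b*.093,0]) for a,b in((1,1),(1,-1),(-1,-1),(-1,1))]
    cv2.polylines(im,[np.array(q)],True,(0,255,0),1)
    for y in(.062,-.062):
        cv2.polylines(im,[np.array([pt(C0+C@[.013*np.cos(a),y+.013*np.sin(a),.0085]) for a in np.linspace(0,6.3,30)])],True,(0,255,0),1)
    ims.append(im[:300])
cv2.imwrite("pics/ov3.png",np.vstack(ims))
E
```

```text
(no output)
```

View pics/ov3.png

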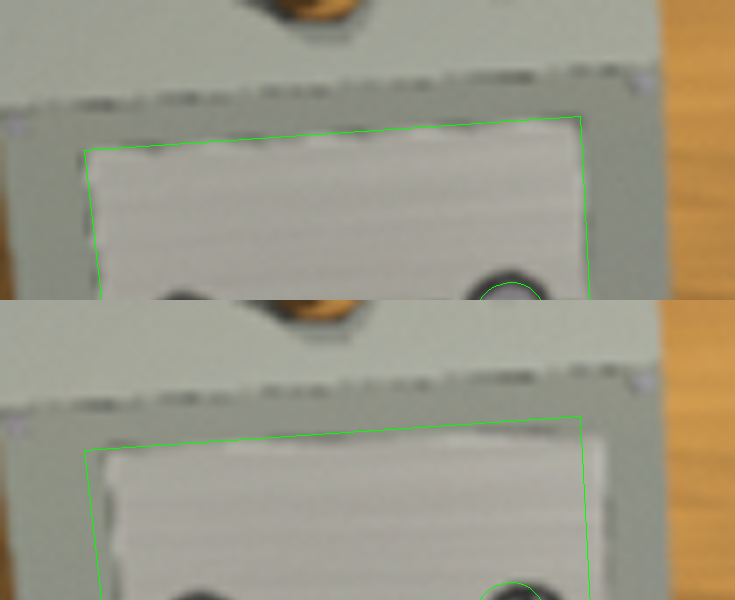

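Request:
{"api": "drive_tool", "payload": {
  "commands": [
    {"tx": 0.18,"ty": 0,"tz": 0.088,"rx": 0,"ry": 0,"rz": 0,"grip": 1},
    {"tx": -0.005,"ty": 0.1,"tz": 0,"rx": 0,"ry": 0,"rz": 0,"grip": 1},
    {"tx": -0.005,"ty": 0.1,"tz": 0,"rx": 0,"ry": 0,"rz": 0,"grip": 1},
    {"tx": 0,"ty": 0,"tz": 0,"rx": 0,"ry": 0,"rz": 0,"grip": 1}
  ]
}}

```text
clock: 16.0
tcp_pos: [0.519, -0.0809, 0.2016]
orientation: [-0.066, 2.689, 0.017]
contact_force: [0.4, -0.0, -1.2]
grip_width: 0.019
```

```bash
python3 st.py R s11
```

```text
tip est in slot frame mm [  0.1 -18.1  13.2] F [-0.1 -0.1 -1.2] M [-0.05  0.5  -0.  ] z -0.9999982417478805 ang 89.97632343654794 [ 0.87  0.16 -0.85  2.22  0.2   0.37  1.5 ] 16.0
```

Request:
{"api": "drive_tool", "payload": {
  "commands": [
    {"tx": -0.005,"ty": 0.1,"tz": 0,"rx": 0,"ry": 0,"rz": 0,"grip": 1},
    {"tx": -0.005,"ty": 0.1,"tz": 0,"rx": 0,"ry": 0,"rz": 0,"grip": 1},
    {"tx": 0,"ty": 0,"tz": 0,"rx": 0,"ry": 0,"rz": 0,"grip": 1}
  ]
}}

```text
clock: 16.42
tcp_pos: [0.5187, -0.0772, 0.2016]
orientation: [-0.065, 2.689, 0.017]
contact_force: [1.3, -2.7, -1.0]
grip_width: 0.019
```

```bash
python3 st.py R s12;python3 cov.py
```

```text
tip est in slot frame mm [  0.1 -14.4  13.3] F [ 0.6 -2.8 -1.4] M [-0.84  0.45  0.02] z -0.9999985326848335 ang 89.95841924542736 [ 0.86  0.16 -0.84  2.22  0.21  0.37  1.49] 16.425
top 2130 tilt dz/dx,dz/dy [ 0.0017 -0.0918] z0 mm 7.780679558773556
 right strip z 15.070394861269165
 left strip z 0.3950513187859846
side 751 tilt dz/dx,dz/dy [ 0.0028 -0.0845] z0 mm 7.728642017654477
 right strip z 13.892677786603254
 left strip z 0.9098719561249743
```

View pics/s12.png

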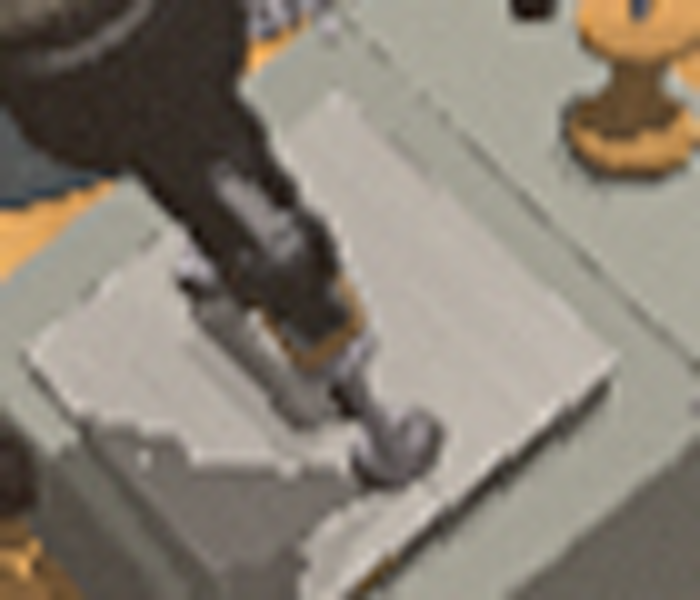

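Request:
{"api": "drive_tool", "payload": {
  "commands": [
    {"tx": -0.005,"ty": 0.1,"tz": -0.01,"rx": 0,"ry": 0,"rz": 0,"grip": 1},
    {"tx": -0.005,"ty": 0.1,"tz": -0.01,"rx": 0,"ry": 0,"rz": 0,"grip": 1},
    {"tx": 0,"ty": 0,"tz": 0,"rx": 0,"ry": 0,"rz": 0,"grip": 1}
  ]
}}

```text
clock: 16.95
tcp_pos: [0.5183, -0.0719, 0.201]
orientation: [-0.067, 2.689, 0.018]
contact_force: [-0.2, -0.0, -1.3]
grip_width: 0.0191
```

```bash
python3 st.py R s13;python3 cov.py
```

```text
tip est in slot frame mm [-0.3 -8.9 12.7] F [-0.7 -0.  -1.1] M [0.01 0.52 0.01] z -0.9999951647486013 ang 90.03050778665701 [ 0.84  0.16 -0.84  2.23  0.22  0.37  1.47] 16.95
top 2089 tilt dz/dx,dz/dy [ 0.0008 -0.0028] z0 mm -0.34809466417789114
 right strip z -0.38014217170633313
 left strip z -0.45671044082066764
side 873 tilt dz/dx,dz/dy [ 0.     -0.0044] z0 mm -0.09940999137614978
 right strip z 0.37868033601467865
 left strip z 0.33757417907307047
```

View pics/s13.png

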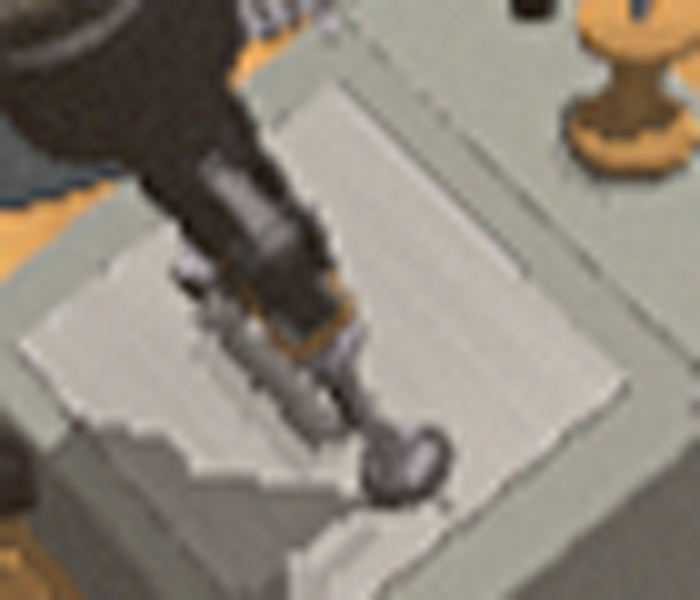

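Request:
{"api": "drive_tool", "payload": {
  "commands": [
    {"tx": -0.29,"ty": -0.014,"tz": 0.6,"rx": 0,"ry": 0,"rz": 0,"grip": 1},
    {"tx": -0.29,"ty": -0.014,"tz": 0.6,"rx": 0,"ry": 0,"rz": 0,"grip": 1},
    {"tx": -0.29,"ty": -0.014,"tz": 0.6,"rx": 0,"ry": 0,"rz": 0,"grip": 1},
    {"tx": -0.03,"ty": 0.604,"tz": 0,"rx": 0.431,"ry": 0.021,"rz": -0.884,"grip": 1},
    {"tx": -0.03,"ty": 0.604,"tz": 0,"rx": 0.431,"ry": 0.021,"rz": -0.884,"grip": 1},
    {"tx": -0.03,"ty": 0.604,"tz": 0,"rx": 0.431,"ry": 0.021,"rz": -0.884,"grip": 1},
    {"tx": -0.03,"ty": 0.604,"tz": 0,"rx": 0.431,"ry": 0.021,"rz": -0.884,"grip": 1},
    {"tx": -0.03,"ty": 0.604,"tz": 0,"rx": 0.431,"ry": 0.021,"rz": -0.884,"grip": 1}
  ]
}}

```text
clock: 18.1
tcp_pos: [0.498, -0.0128, 0.2371]
orientation: [0.855, 2.572, 0.229]
contact_force: [0.5, 0.3, -1.5]
grip_width: 0.0193
```

Request:
{"api": "drive_tool", "payload": {
  "commands": [
    {"tx": -0.03,"ty": 0.604,"tz": 0,"rx": 0.431,"ry": 0.021,"rz": -0.884,"grip": 1},
    {"tx": -0.03,"ty": 0.604,"tz": 0,"rx": 0.431,"ry": 0.021,"rz": -0.884,"grip": 1},
    {"tx": -0.03,"ty": 0.604,"tz": 0,"rx": 0.431,"ry": 0.021,"rz": -0.884,"grip": 1},
    {"tx": -0.03,"ty": 0.604,"tz": 0,"rx": 0.431,"ry": 0.021,"rz": -0.884,"grip": 1},
    {"tx": -0.03,"ty": 0.604,"tz": 0,"rx": 0.431,"ry": 0.021,"rz": -0.884,"grip": 1},
    {"tx": -0.03,"ty": 0.604,"tz": 0,"rx": 0.431,"ry": 0.021,"rz": -0.884,"grip": 1},
    {"tx": 0,"ty": 0,"tz": 0,"rx": 0,"ry": 0,"rz": 0,"grip": 1}
  ]
}}

```text
clock: 18.98
tcp_pos: [0.4944, 0.0602, 0.2372]
orientation: [1.855, 2.076, 0.456]
contact_force: [-0.9, -0.0, -1.4]
grip_width: 0.019
```

```bash
python3 st.py L l1; python3 - <<'E'
from h import *
C=Rc().as_matrix()
o=status.get_obs();M=R.from_rotvec(o["orientation"]).as_matrix();t=o["tcp_pos"]
n=C[:,2];p=C0+.062*C[:,1]+.003*n
plan(p+.003*C[:,1]+n*.111,tool_at(.06),1)
f=grab("side");W=cloud(f);L=(W-t)@M*1000
m=(np.abs(L[...,0])<25)&(np.abs(L[...,1])<16)&(L[...,2]>2)&(L[...,2]<112)
P=L[m]
for a in range(0,112,8):
    Q=P[(P[:,2]>=a)&(P[:,2]<a+8)]
    if len(Q): print(a,len(Q),np.round(np.c_[Q.min(0),np.median(Q,0),Q.max(0)],1).tolist())
f=grab("top")
u0,v0,s=255,125,7
im=cv2.resize(f["frame"][v0:v0+80,u0:u0+105],None,fx=s,fy=s,interpolation=cv2.INTER_CUBIC)
def pt(x): return tuple(int(a) for a in ((proj(f,[x])[0]-[u0,v0]+.5)*s))
for y in(.062,-.062):
    cv2.polylines(im,[np.array([pt(C0+C@[.013*np.cos(a),y+.013*np.sin(a),.0085]) for a in np.linspace(0,6.3,30)])],True,(0,255,0),1)
cv2.imwrite("pics/l1t.png",im)
E
```

```text
tip est in slot frame mm [-2.6 -2.8 53. ] F [-1.4  0.  -0.9] M [-0.04  0.65 -0.01] z -0.9999942049174426 ang 3.590055433397164 [ 0.67  0.03 -0.97  2.24  0.29  0.46 -0.42] 18.975
d mm [ 21.3   4.9 -37.2] w deg [-0.04  0.08 -0.24] per row t [ 1.066  0.245 -1.861] r [-0.005  0.01  -0.029]
0 8 [[-18.9, -15.5, -10.3], [-8.1, -0.5, 7.7], [3.6, 6.0, 7.4]]
8 8 [[-16.0, -14.5, -11.8], [-7.6, 2.6, 10.4], [9.0, 11.6, 14.5]]
16 16 [[-16.2, -10.8, 3.0], [-10.8, -2.3, 14.4], [16.3, 21.1, 23.9]]
24 8 [[-16.2, -11.6, -4.7], [-10.4, 2.0, 12.8], [24.5, 26.2, 28.0]]
32 1 [[-8.1, -8.1, -8.1], [-0.3, -0.3, -0.3], [34.9, 34.9, 34.9]]
40 3 [[-5.2, -4.3, -1.6], [-1.7, 0.9, 3.4], [42.4, 44.6, 44.8]]
48 3 [[-6.1, 1.2, 2.5], [-0.1, 1.5, 4.8], [50.4, 54.7, 55.9]]
56 6 [[-3.3, -2.4, 1.0], [-2.1, 0.6, 4.7], [56.7, 60.2, 63.6]]
64 3 [[-5.9, -4.2, -3.9], [-1.3, -0.9, 3.3], [65.9, 66.6, 71.3]]
72 4 [[-6.3, -3.5, -1.0], [0.0, 1.8, 4.4], [72.8, 74.5, 79.3]]
80 3 [[-5.3, -3.1, -1.0], [-2.1, 0.7, 3.0], [80.0, 84.4, 85.7]]
96 1 [[0.4, 0.4, 0.4], [2.4, 2.4, 2.4], [98.9, 98.9, 98.9]]
104 1 [[-0.4, -0.4, -0.4], [3.0, 3.0, 3.0], [105.0, 105.0, 105.0]]
```

View pics/l1.png

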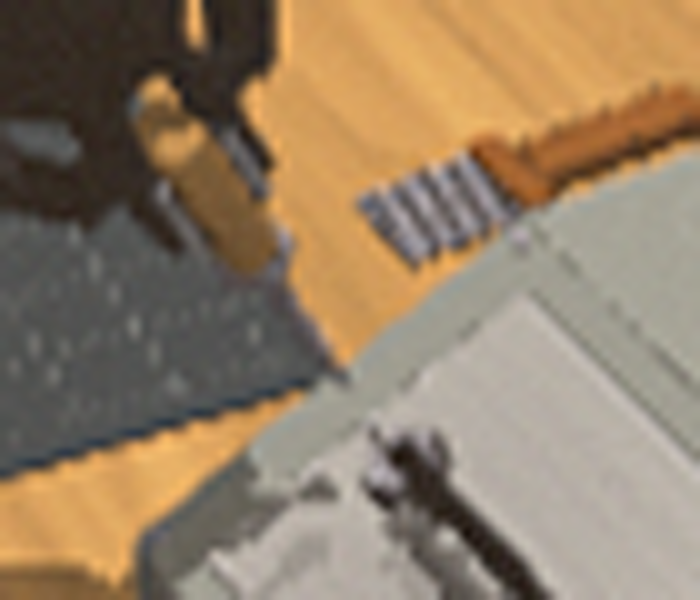

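View pics/l1t.png

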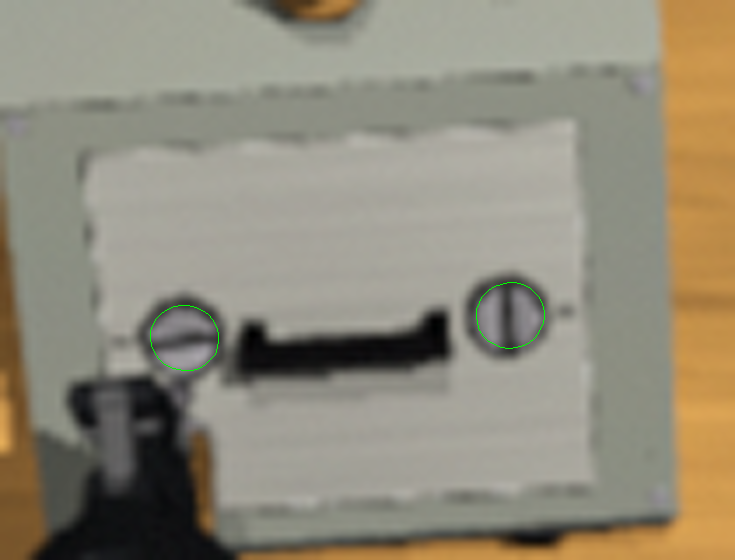

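Request:
{"api": "drive_tool", "payload": {
  "commands": [
    {"tx": 0.357,"ty": 0.04,"tz": -0.62,"rx": -0.083,"ry": -0.004,"rz": 0.17,"grip": 1},
    {"tx": 0.357,"ty": 0.04,"tz": -0.62,"rx": 0,"ry": 0,"rz": 0,"grip": 1},
    {"tx": 0.357,"ty": 0.04,"tz": -0.62,"rx": 0,"ry": 0,"rz": 0,"grip": 1},
    {"tx": 0,"ty": 0,"tz": 0,"rx": 0,"ry": 0,"rz": 0,"grip": 1}
  ]
}}

```text
clock: 19.62
tcp_pos: [0.5156, 0.0609, 0.199]
orientation: [1.829, 2.096, 0.447]
contact_force: [-0.7, -0.7, -1.4]
grip_width: 0.0193
```

```bash
sed -i 's/-.003,0,.101/-.0005,0,.101/' st.py; python3 st.py L l2
```

```text
tip est in slot frame mm [-0.7 -0.6  9.3] F [-1.3 -0.6 -0.9] M [ 0.01  0.61 -0.04] z -0.9999972376030892 ang 4.956671057776373 [ 0.55  0.16 -0.91  2.24  0.6   0.43 -0.69] 19.625
```

View pics/l2.png

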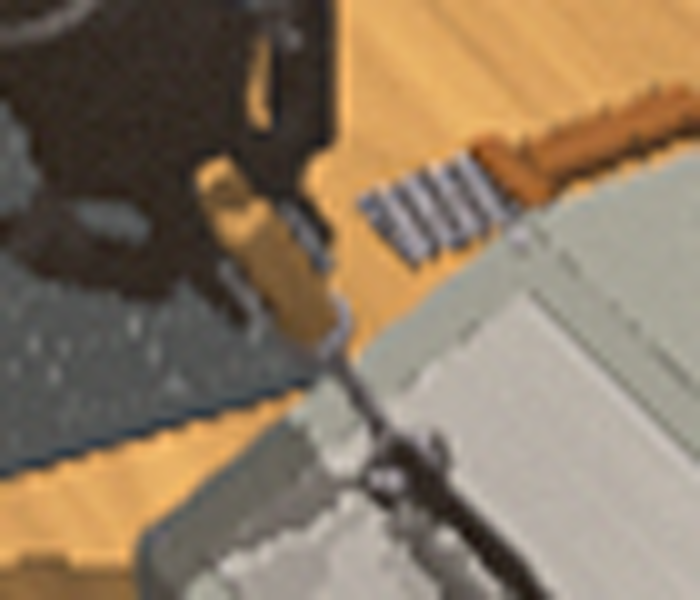

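Request:
{"api": "drive_tool", "payload": {
  "commands": [
    {"tx": 0.085,"ty": 0.02,"tz": -0.13,"rx": 0,"ry": 0,"rz": 0,"grip": 1},
    {"tx": 0.066,"ty": 0.003,"tz": -0.135,"rx": 0,"ry": 0,"rz": 0,"grip": 1},
    {"tx": 0,"ty": 0,"tz": 0,"rx": 0,"ry": 0,"rz": 0,"grip": 1}
  ]
}}

```text
clock: 20.05
tcp_pos: [0.5193, 0.0618, 0.1952]
orientation: [1.828, 2.093, 0.449]
contact_force: [-2.2, 0.1, 4.6]
grip_width: 0.019
```

Request:
{"api": "drive_tool", "payload": {
  "commands": [
    {"tx": 0.044,"ty": 0.002,"tz": -0.09,"rx": 0,"ry": 0,"rz": 0,"grip": 1},
    {"tx": 0,"ty": 0,"tz": 0,"rx": 0,"ry": 0,"rz": 0,"grip": 1}
  ]
}}

```text
clock: 20.3
tcp_pos: [0.52, 0.062, 0.1944]
orientation: [1.826, 2.093, 0.447]
contact_force: [-18.7, -1.2, 27.0]
grip_width: 0.0191
```

```bash
python3 st.py L l3
```

```text
tip est in slot frame mm [ 1.8 -0.   3.3] F [-5.  -0.3 32.5] M [-0.45  2.04 -0.02] z -0.9999944360461085 ang 4.985315535104213 [ 0.53  0.17 -0.89  2.24  0.66  0.42 -0.74] 20.3
```

```bash
python3 - <<'E'
from h import *
C=Rc().as_matrix();p=C0+.062*C[:,1]+.003*C[:,2]
o=status.get_obs();M=R.from_rotvec(o["orientation"]).as_matrix();t=o["tcp_pos"];tip=t+M@[-.0005,0,.101]
for nm in("side","top"):
    f=grab(nm);c=proj(f,[p])[0].astype(int);u0,v0,s=c[0]-24,c[1]-22,16
    im=cv2.resize(f["frame"][v0:v0+36,u0:u0+44],None,fx=s,fy=s,interpolation=cv2.INTER_CUBIC)
    cv2.imwrite(f"pics/l3z_{nm}.png",im); print(nm,"tip",(proj(f,[tip])[0]-[u0,v0]+.5)*s,"headtop",(proj(f,[p+.0055*C[:,2]])[0]-[u0,v0]+.5)*s)
E
```

```text
side tip [400.13782523 358.10299171] headtop [389.65302635 357.7883875 ]
top tip [390.34747849 358.74940838] headtop [390.23928909 372.99848673]
```

View pics/l3z_side.png

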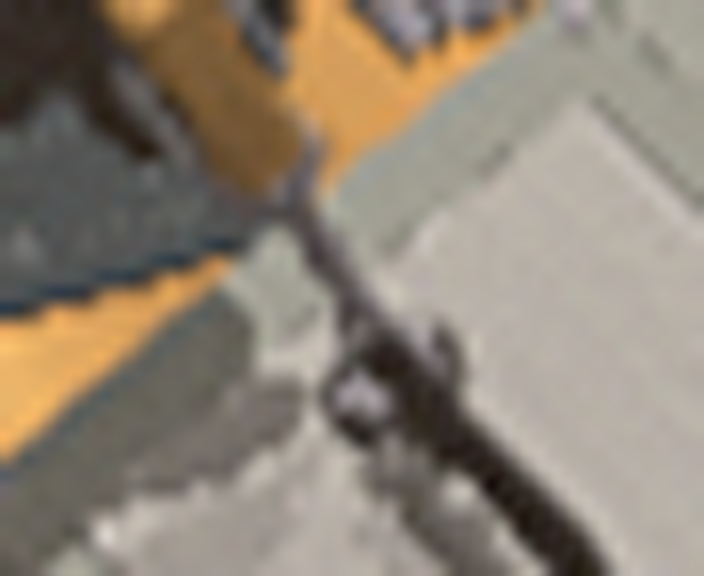

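View pics/l3z_top.png

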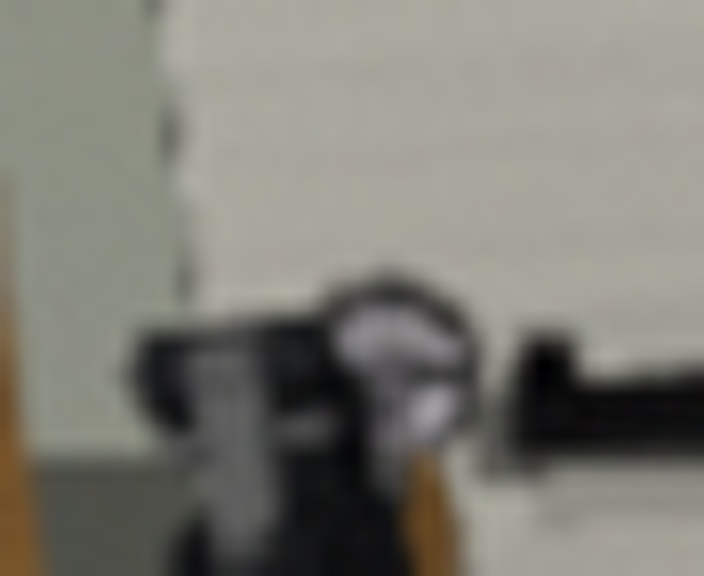

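Request:
{"api": "drive_tool", "payload": {
  "commands": [
    {"tx": -0.09,"ty": -0.004,"tz": 0.18,"rx": 0,"ry": 0,"rz": 0,"grip": 1},
    {"tx": -0.09,"ty": -0.004,"tz": -0.044,"rx": 0,"ry": 0,"rz": 0,"grip": 1},
    {"tx": 0,"ty": 0,"tz": 0,"rx": 0,"ry": 0,"rz": 0,"grip": 1}
  ]
}}

```text
clock: 20.82
tcp_pos: [0.516, 0.0615, 0.1952]
orientation: [1.829, 2.094, 0.448]
contact_force: [0.8, -0.6, -1.1]
grip_width: 0.0192
```

```bash
python3 st.py L l4; python3 cov.py; python3 - <<'E'
from h import *
o=status.get_obs();M=R.from_rotvec(o["orientation"]).as_matrix();t=o["tcp_pos"]
C=Rc().as_matrix();p=C0+.062*C[:,1]+.003*C[:,2]
f=grab("side");W=cloud(f);L=(W-t)@M*1000
m=(np.abs(L[...,0])<12)&(np.abs(L[...,1])<12)&(L[...,2]>42)&(L[...,2]<88)
P=L[m];print("shaft",len(P),np.round(np.median(P,0),1)); print(np.round(P[np.argsort(P[:,2])],1).tolist())
L=(W-p)@C*1000
m=(np.abs(L[...,0])<16)&(np.abs(L[...,1])<16)&(L[...,2]>3.5)&(L[...,2]<8)
P=L[m];print("head",np.round(P[:,:2],1).tolist())
f=grab("top");W=cloud(f);L=(W-p)@C*1000
m=(np.abs(L[...,0])<16)&(np.abs(L[...,1])<16)&(L[...,2]>3.5)&(L[...,2]<8)
P=L[m];print("head top",len(P),np.percentile(P,[2,50,98],axis=0).round(1).tolist())
E
```

```text
tip est in slot frame mm [-1.8 -0.1  5.8] F [ 0.3 -0.6 -1.3] M [-0.01  0.58  0.01] z -0.9999981399583251 ang 4.901017630044108 [ 0.54  0.16 -0.9   2.25  0.63  0.42 -0.72] 20.825
top 2138 tilt dz/dx,dz/dy [-0.0003  0.0004] z0 mm -0.3362509743981903
 right strip z -0.6371273455628409
 left strip z -0.29227633946677667
side 952 tilt dz/dx,dz/dy [ 0.0004 -0.004 ] z0 mm -0.18010727694292067
 right strip z -0.1692891437291693
 left strip z 0.029277829958582365
shaft 19 [-3.4  1.2 64.1]
[[-6.4, -0.0, 45.5], [-1.9, 2.8, 46.7], [-0.2, -1.7, 48.7], [-4.5, 3.1, 50.9], [-2.0, -1.3, 53.9], [-3.6, 1.2, 55.5], [-3.5, -0.8, 59.3], [-3.1, 4.1, 59.5], [-8.4, -0.9, 61.0], [-2.2, 2.3, 64.1], [-8.4, -0.1, 68.1], [2.5, -1.7, 69.6], [-3.4, 2.8, 69.9], [-3.0, -1.9, 70.6], [1.4, 5.7, 71.6], [-3.6, 3.6, 76.9], [-3.6, 1.6, 80.7], [1.1, -0.4, 82.3], [-4.1, 2.3, 87.4]]
head [[7.2, 10.7], [4.7, 5.2], [10.0, 1.9], [-10.1, 3.0], [-4.7, -0.0], [-14.5, -1.4], [-12.2, -7.0]]
head top 25 [[-9.0, -9.7, 3.6], [5.4, -1.0, 5.0], [11.7, 8.5, 7.3]]
```

Request:
{"api": "drive_tool", "payload": {
  "commands": [
    {"tx": 0.022,"ty": 0.002,"tz": -0.101,"rx": 0,"ry": 0,"rz": 0,"grip": 1},
    {"tx": 0,"ty": 0,"tz": 0,"rx": 0,"ry": 0,"rz": 0,"grip": 1}
  ]
}}

```text
clock: 21.32
tcp_pos: [0.5166, 0.0618, 0.1933]
orientation: [1.829, 2.095, 0.449]
contact_force: [-0.6, -0.1, -1.2]
grip_width: 0.0195
```

```bash
python3 st.py L l5
```

```text
tip est in slot frame mm [-2.1  0.2  3.7] F [-1.  -0.1 -0.8] M [-0.02  0.64 -0.01] z -0.9999974547510911 ang 4.911987738504421 [ 0.53  0.17 -0.89  2.25  0.65  0.42 -0.73] 21.325
```

Request:
{"api": "drive_tool", "payload": {
  "commands": [
    {"tx": 0.044,"ty": 0.002,"tz": -0.09,"rx": 0,"ry": 0,"rz": 0,"grip": 1},
    {"tx": 0,"ty": 0,"tz": 0,"rx": 0,"ry": 0,"rz": 0,"grip": 1}
  ]
}}

```text
clock: 21.62
tcp_pos: [0.5176, 0.0619, 0.1916]
orientation: [1.829, 2.094, 0.449]
contact_force: [-1.0, 0.5, -1.7]
grip_width: 0.019
```

```bash
python3 st.py L l6
```

```text
tip est in slot frame mm [-1.9  0.2  1.8] F [-1.7  0.6 -1.1] M [-0.03  0.51 -0.  ] z -0.999997181076966 ang 4.913771892574247 [ 0.52  0.17 -0.88  2.25  0.66  0.42 -0.75] 21.625
```

Now it has gone below the previous contact level with no force, so the blade is entering the slot. I'll continue down.

Request:
{"api": "drive_tool", "payload": {
  "commands": [
    {"tx": 0.044,"ty": 0.002,"tz": -0.09,"rx": 0,"ry": 0,"rz": 0,"grip": 1},
    {"tx": 0,"ty": 0,"tz": 0,"rx": 0,"ry": 0,"rz": 0,"grip": 1}
  ]
}}

```text
clock: 21.92
tcp_pos: [0.5184, 0.0619, 0.1898]
orientation: [1.829, 2.094, 0.449]
contact_force: [0.6, -0.0, -0.9]
grip_width: 0.0193
```

Request:
{"api": "drive_tool", "payload": {
  "commands": [
    {"tx": 0.033,"ty": 0.002,"tz": -0.068,"rx": 0,"ry": 0,"rz": 0,"grip": 1},
    {"tx": 0,"ty": 0,"tz": 0,"rx": 0,"ry": 0,"rz": 0,"grip": 1}
  ]
}}

```text
clock: 22.18
tcp_pos: [0.5191, 0.0621, 0.1889]
orientation: [1.828, 2.094, 0.448]
contact_force: [-5.8, -1.0, 8.1]
grip_width: 0.019
```

```bash
python3 st.py L l7
```

```text
tip est in slot frame mm [-1.6  0.3 -1.3] F [-1.7 -0.7  9.8] M [-0.04  1.11  0.02] z -0.9999974375668583 ang 4.931204734017169 [ 0.51  0.18 -0.87  2.25  0.68  0.41 -0.77] 22.175
```

View pics/l7.png

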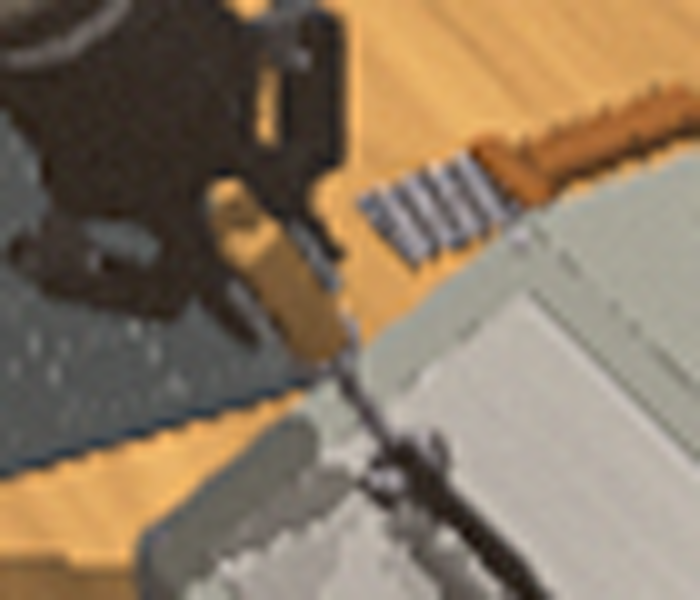

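Request:
{"api": "drive_tool", "payload": {
  "commands": [
    {"tx": 0.004,"ty": -0.009,"tz": 0.002,"rx": -0.438,"ry": -0.021,"rz": 0.899,"grip": 1},
    {"tx": 0.004,"ty": -0.009,"tz": 0.002,"rx": -0.438,"ry": -0.021,"rz": 0.899,"grip": 1},
    {"tx": 0.004,"ty": -0.009,"tz": 0.002,"rx": -0.438,"ry": -0.021,"rz": 0.899,"grip": 1},
    {"tx": 0.004,"ty": -0.009,"tz": 0.002,"rx": -0.438,"ry": -0.021,"rz": 0.899,"grip": 1},
    {"tx": 0.004,"ty": -0.009,"tz": 0.002,"rx": -0.438,"ry": -0.021,"rz": 0.899,"grip": 1},
    {"tx": 0.004,"ty": -0.009,"tz": 0.002,"rx": -0.438,"ry": -0.021,"rz": 0.899,"grip": 1}
  ]
}}

```text
clock: 22.98
tcp_pos: [0.52, 0.0623, 0.1895]
orientation: [0.79, 2.589, 0.217]
contact_force: [-3.8, 2.7, 3.7]
grip_width: 0.0193
```

```bash
python3 st.py L l8
```

```text
tip est in slot frame mm [-0.3  0.9 -1.2] F [-1.7  2.9  4.9] M [ 0.89  0.76 -0.05] z -0.999990937876756 ang 53.22219497014294 [ 0.66  0.22 -1.04  2.24  0.76  0.45  0.01] 22.975
```

Request:
{"api": "drive_tool", "payload": {
  "commands": [
    {"tx": 0.006,"ty": -0.009,"tz": -0.002,"rx": -0.438,"ry": -0.021,"rz": 0.899,"grip": 1},
    {"tx": 0.006,"ty": -0.009,"tz": -0.002,"rx": -0.438,"ry": -0.021,"rz": 0.899,"grip": 1},
    {"tx": 0.006,"ty": -0.009,"tz": -0.002,"rx": -0.438,"ry": -0.021,"rz": 0.899,"grip": 1},
    {"tx": 0.006,"ty": -0.009,"tz": -0.002,"rx": -0.438,"ry": -0.021,"rz": 0.899,"grip": 1},
    {"tx": 0.006,"ty": -0.009,"tz": -0.002,"rx": -0.438,"ry": -0.021,"rz": 0.899,"grip": 1},
    {"tx": 0.006,"ty": -0.009,"tz": -0.002,"rx": -0.35,"ry": -0.017,"rz": 0.72,"grip": 1},
    {"tx": 0,"ty": 0,"tz": 0,"rx": 0,"ry": 0,"rz": 0,"grip": 1},
    {"tx": 0,"ty": 0,"tz": 0,"rx": 0,"ry": 0,"rz": 0,"grip": 1}
  ]
}}

```text
clock: 24.02
tcp_pos: [0.5205, 0.0634, 0.1895]
orientation: [-0.287, 2.673, -0.027]
contact_force: [-9.3, 6.5, 11.5]
grip_width: 0.019
```

```bash
python3 st.py L l9; python3 - <<'E'
from h import *
f=grab("top");crop(f,255,125,360,205,7,"pics/l9t.png")
E
```

```text
tip est in slot frame mm [ 0.2  2.6 -1.4] F [-3.1  6.9 14.3] M [ 2.1   1.42 -0.13] z -0.9999795645477432 ang 99.35769700537274 [ 0.79  0.28 -1.21  2.23  0.88  0.51  0.73] 24.025
```

View pics/l9t.png

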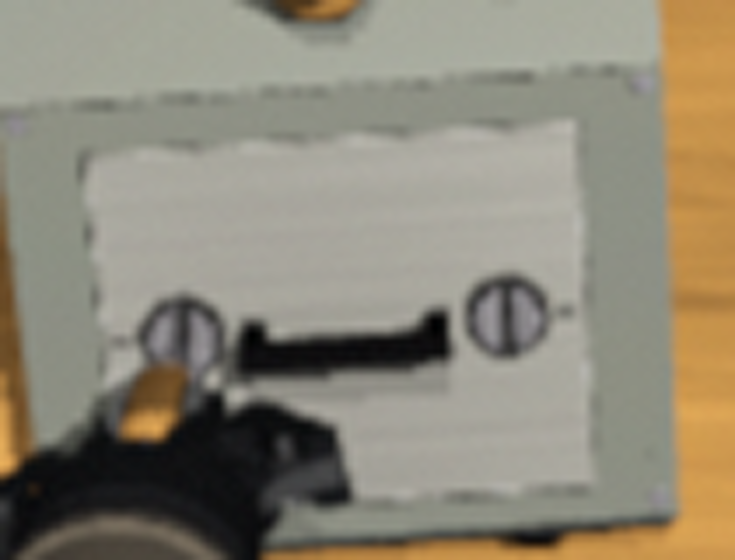

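View pics/l9.png

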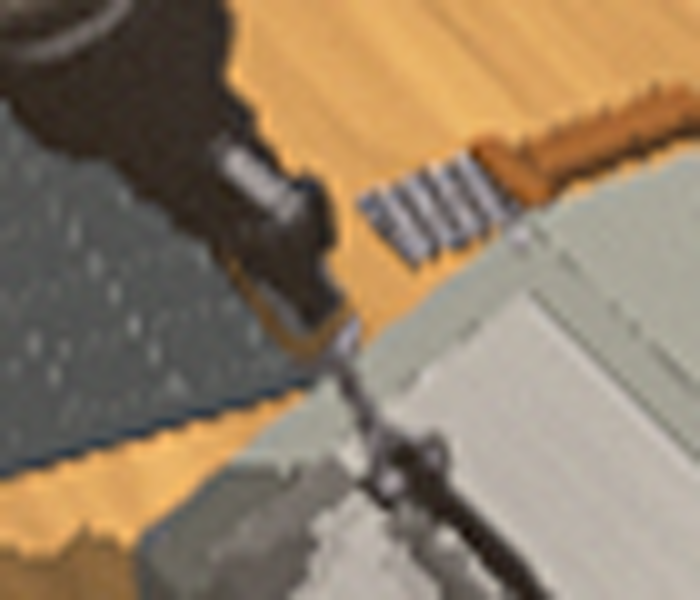

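Request:
{"api": "drive_tool", "payload": {
  "commands": [
    {"tx": 0,"ty": 0.01,"tz": 0,"rx": 0.25,"ry": 0.012,"rz": -0.51,"grip": 1},
    {"tx": 0,"ty": 0.01,"tz": 0,"rx": 0.25,"ry": 0.012,"rz": -0.51,"grip": 1},
    {"tx": 0,"ty": 0,"tz": 0,"rx": 0,"ry": 0,"rz": 0,"grip": 1}
  ]
}}

```text
clock: 24.5
tcp_pos: [0.5207, 0.0626, 0.1896]
orientation: [-0.072, 2.687, 0.02]
contact_force: [-7.5, 3.7, 11.2]
grip_width: 0.0192
```

```bash
python3 st.py L l10
```

```text
tip est in slot frame mm [ 0.5  1.5 -1.4] F [-1.6  4.  13.3] M [ 1.22  1.09 -0.  ] z -0.9999891079305314 ang 90.19544037837638 [ 0.77  0.27 -1.17  2.23  0.85  0.5   0.59] 24.5
```

Request:
{"api": "drive_tool", "payload": {
  "commands": [
    {"tx": 0,"ty": 0.015,"tz": 0,"rx": 0,"ry": 0,"rz": 0,"grip": 1},
    {"tx": -0.088,"ty": -0.004,"tz": 0.18,"rx": 0,"ry": 0,"rz": 0,"grip": 1},
    {"tx": 0,"ty": 0,"tz": 0,"rx": 0,"ry": 0,"rz": 0,"grip": 1}
  ]
}}

```text
clock: 24.92
tcp_pos: [0.5188, 0.0612, 0.1927]
orientation: [-0.072, 2.688, 0.018]
contact_force: [-4.5, 3.0, 6.5]
grip_width: 0.0191
```

```bash
python3 st.py L l11; python3 cov.py
```

```text
tip est in slot frame mm [-0.1  0.1  2.3] F [-1.1  3.2  7.7] M [ 1.12  0.89 -0.03] z -0.9999957283380971 ang 90.22630087447295 [ 0.78  0.26 -1.19  2.23  0.83  0.5   0.61] 24.925
top 2057 tilt dz/dx,dz/dy [-0.0008 -0.0008] z0 mm -0.34596670228439996
 right strip z -0.5038813469631397
 left strip z -0.44332446533961495
side 912 tilt dz/dx,dz/dy [-0.0051 -0.0039] z0 mm -0.13099957576995858
 right strip z -0.4914381168435178
 left strip z -0.7595585943076016
```

Request:
{"api": "drive_tool", "payload": {
  "commands": [
    {"tx": -0.088,"ty": 0.02,"tz": 0.18,"rx": 0,"ry": 0,"rz": 0,"grip": 1},
    {"tx": -0.088,"ty": -0.004,"tz": 0.18,"rx": 0,"ry": 0,"rz": 0,"grip": 1},
    {"tx": 0,"ty": 0,"tz": 0,"rx": 0,"ry": 0,"rz": 0,"grip": 1}
  ]
}}

```text
clock: 25.45
tcp_pos: [0.515, 0.0599, 0.1995]
orientation: [-0.07, 2.689, 0.015]
contact_force: [0.1, -0.9, -1.2]
grip_width: 0.0191
```

```bash
python3 st.py L l12; python3 cov.py
```

```text
tip est in slot frame mm [-0.7 -1.3 10.1] F [-0.5 -0.9 -1.1] M [0.01 0.52 0.04] z -0.9999978501279462 ang 90.19162412072939 [ 0.82  0.24 -1.22  2.23  0.79  0.5   0.65] 25.45
top 2051 tilt dz/dx,dz/dy [-0.0022 -0.0008] z0 mm -0.29983019789479376
 right strip z -0.5399224873379826
 left strip z -0.27346223810689424
side 938 tilt dz/dx,dz/dy [ 0.0015 -0.0004] z0 mm 0.044398858878170584
 right strip z 0.0651537494830486
 left strip z -0.10520127184364783
```

View pics/l12.png

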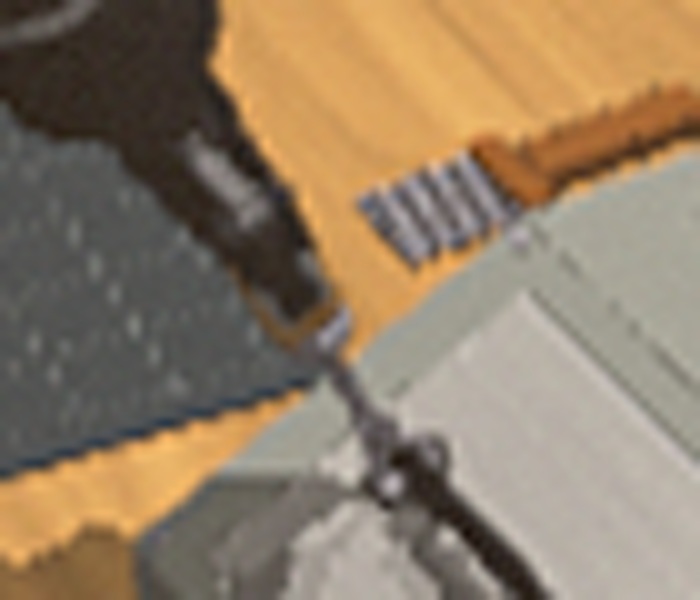

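Request:
{"api": "drive_tool", "payload": {
  "commands": [
    {"tx": -0.25,"ty": -0.1,"tz": 0.8,"rx": 0,"ry": 0,"rz": 0,"grip": 1},
    {"tx": -0.25,"ty": -0.3,"tz": 0.8,"rx": 0,"ry": 0,"rz": 0,"grip": 1},
    {"tx": -0.2,"ty": -0.6,"tz": 0.8,"rx": 0,"ry": 0,"rz": 0,"grip": 1},
    {"tx": 0,"ty": -1,"tz": 0.3,"rx": 0,"ry": 0,"rz": 0,"grip": 1}
  ]
}}

```text
clock: 26.1
tcp_pos: [0.5012, 0.0209, 0.2541]
orientation: [-0.074, 2.688, 0.015]
contact_force: [-0.6, -0.1, -0.4]
grip_width: 0.0194
```

```bash
cat >> h.py <<'E'
def down(az):
    a=np.radians(az);y=np.array([np.cos(a),np.sin(a),0]);z=np.array([0,0,-1.]);return R.from_matrix(np.stack([np.cross(y,z),y,z],1))
def back(f,u,v,z):
    T=f["T"];d=T[:3,:3]@np.array([(u-f["cx"])/f["fx"],(v-f["cy"])/f["fy"],1]);o=T[:3,3];return o+d*(z-o[2])/d[2]
E
python3 - <<'E'
from h import *
f=grab("top");g=grab("side")
print("hole top",back(f,449.4,185.2,.084),"side",back(g,390.1,273.9,.084))
for k,nm in((f,"t"),(g,"s")):
    q=proj(k,[[.5225,-.390,.084]])[0];u0,v0=int(q[0])-14,int(q[1])-12
    im=cv2.resize(k["frame"][v0:v0+24,u0:u0+28],None,fx=22,fy=22,interpolation=cv2.INTER_CUBIC)
    cv2.circle(im,tuple(int(a) for a in (q-[u0,v0]+.5)*22),4,(0,255,0),-1)
    cv2.imwrite(f"pics/hole_{nm}.png",im);print(nm,u0,v0)
plan(np.array([.5225,-.390,.265]),down(90),20)
E
```

```text
hole top [ 0.52192475 -0.38997029  0.084     ] side [ 0.52091743 -0.39284687  0.084     ]
t 435 172
s 376 260
d mm [  21.3 -408.2   11.2] w deg [-0.52 25.91 -2.8 ] per row t [ 0.053 -1.02   0.028] r [-0.003  0.162 -0.017]
```

View pics/hole_t.png

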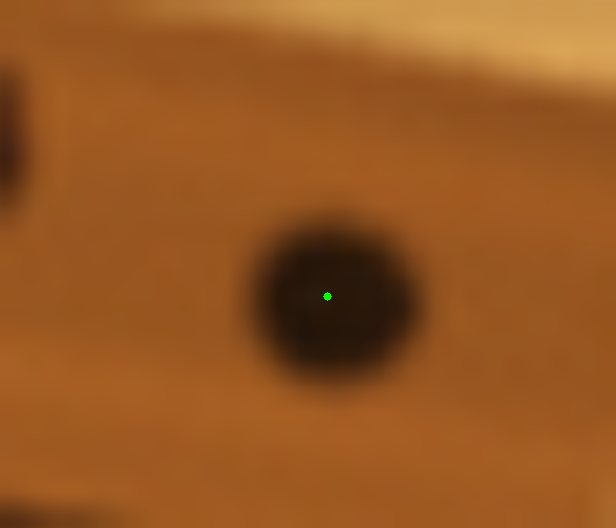

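View pics/hole_s.png

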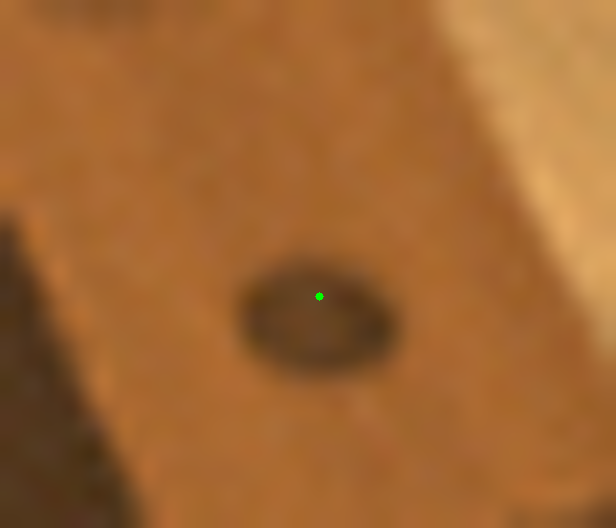

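Request:
{"api": "drive_tool", "payload": {
  "commands": [
    {"tx": 0.05,"ty": -0.972,"tz": 0.1,"rx": -0.003,"ry": 0.154,"rz": -0.017,"grip": 1},
    {"tx": 0.05,"ty": -0.972,"tz": 0.1,"rx": -0.003,"ry": 0.154,"rz": -0.017,"grip": 1},
    {"tx": 0.05,"ty": -0.972,"tz": 0.1,"rx": -0.003,"ry": 0.154,"rz": -0.017,"grip": 1},
    {"tx": 0.05,"ty": -0.972,"tz": 0.1,"rx": -0.003,"ry": 0.154,"rz": -0.017,"grip": 1},
    {"tx": 0.05,"ty": -0.972,"tz": 0.1,"rx": -0.003,"ry": 0.154,"rz": -0.017,"grip": 1},
    {"tx": 0.05,"ty": -0.972,"tz": 0.1,"rx": -0.003,"ry": 0.154,"rz": -0.017,"grip": 1},
    {"tx": 0.05,"ty": -0.972,"tz": 0.1,"rx": -0.003,"ry": 0.154,"rz": -0.017,"grip": 1},
    {"tx": 0.05,"ty": -0.972,"tz": 0.1,"rx": -0.003,"ry": 0.154,"rz": -0.017,"grip": 1},
    {"tx": 0.05,"ty": -0.972,"tz": 0.1,"rx": -0.003,"ry": 0.154,"rz": -0.017,"grip": 1},
    {"tx": 0.05,"ty": -0.972,"tz": 0.1,"rx": -0.003,"ry": 0.154,"rz": -0.017,"grip": 1}
  ]
}}

```text
clock: 27.45
tcp_pos: [0.5111, -0.174, 0.2727]
orientation: [-0.041, 2.906, 0.011]
contact_force: [0.8, -0.1, -0.9]
grip_width: 0.0192
```

Request:
{"api": "drive_tool", "payload": {
  "commands": [
    {"tx": 0.05,"ty": -0.972,"tz": 0,"rx": -0.003,"ry": 0.154,"rz": -0.017,"grip": 1},
    {"tx": 0.05,"ty": -0.972,"tz": 0,"rx": -0.003,"ry": 0.154,"rz": -0.017,"grip": 1},
    {"tx": 0.05,"ty": -0.972,"tz": 0,"rx": -0.003,"ry": 0.154,"rz": -0.017,"grip": 1},
    {"tx": 0.05,"ty": -0.972,"tz": 0,"rx": -0.003,"ry": 0.154,"rz": -0.017,"grip": 1},
    {"tx": 0.05,"ty": -0.972,"tz": 0,"rx": -0.003,"ry": 0.154,"rz": -0.017,"grip": 1},
    {"tx": 0.05,"ty": -0.972,"tz": 0,"rx": -0.003,"ry": 0.154,"rz": -0.017,"grip": 1},
    {"tx": 0.05,"ty": -0.972,"tz": 0,"rx": -0.003,"ry": 0.154,"rz": -0.017,"grip": 1},
    {"tx": 0.05,"ty": -0.972,"tz": 0,"rx": -0.003,"ry": 0.154,"rz": -0.017,"grip": 1},
    {"tx": 0.05,"ty": -0.972,"tz": 0,"rx": -0.003,"ry": 0.154,"rz": -0.017,"grip": 1},
    {"tx": 0.05,"ty": -0.972,"tz": 0,"rx": -0.003,"ry": 0.154,"rz": -0.017,"grip": 1}
  ]
}}

```text
clock: 28.7
tcp_pos: [0.5215, -0.3686, 0.2721]
orientation: [-0.006, 3.122, 0.005]
contact_force: [0.3, 0.4, -2.0]
grip_width: 0.0189
```

Request:
{"api": "drive_tool", "payload": {
  "commands": [
    {"tx": 0.05,"ty": -0.972,"tz": 0,"rx": -0.003,"ry": 0.154,"rz": -0.017,"grip": 1},
    {"tx": 0,"ty": 0,"tz": 0,"rx": 0,"ry": 0,"rz": 0,"grip": 1},
    {"tx": 0,"ty": 0,"tz": 0,"rx": 0,"ry": 0,"rz": 0,"grip": 1}
  ]
}}

```text
clock: 29.08
tcp_pos: [0.5224, -0.3862, 0.2727]
orientation: [0.005, -3.141, -0.006]
contact_force: [0.1, 0.8, -0.2]
grip_width: 0.0196
```

```bash
python3 - <<'E'
from h import *
o=status.get_obs();M=R.from_rotvec(o["orientation"]).as_matrix();t=o["tcp_pos"];print(o["joints"])
plan(np.array([.522,-.391,.265]),down(90),1)
for nm in("side","top"):
    f=grab(nm);W=cloud(f)
    m=(np.abs(W[...,0]-t[0])<.03)&(np.abs(W[...,1]-t[1])<.03)&(W[...,2]>.12)&(W[...,2]<t[2]-.005)
    P=W[m]*1000
    for a in range(150,280,10):
        Q=P[(P[:,2]>=a)&(P[:,2]<a+10)]
        if len(Q): print(nm,a,len(Q),np.round(np.c_[Q.min(0),np.median(Q,0),Q.max(0)][:2],1).tolist())
    tip=t+.101*M[:,2];q=proj(f,[tip])[0];u0,v0=int(q[0])-30,int(q[1])-20
    im=cv2.resize(f["frame"][v0:v0+50,u0:u0+60],None,fx=12,fy=12,interpolation=cv2.INTER_CUBIC)
    for z in(0,.072):cv2.circle(im,tuple(int(a) for a in (proj(f,[tip+[0,0,z]])[0]-[u0,v0]+.5)*12),4,(0,255,0),-1)
    cv2.imwrite(f"pics/r1_{nm}.png",im)
E
```

```text
[ 1.20196596  0.58774166 -0.99335444  1.52187959  0.49805578  1.30686175
  1.72766715]
d mm [-0.4 -4.8 -7.7] w deg [-0.23 -0.01 -0.18] per row t [-0.021 -0.241 -0.387] r [-0.029 -0.001 -0.022]
side 170 9 [[513.3, 518.2, 526.7], [-388.7, -387.3, -384.9]]
side 180 8 [[515.0, 518.9, 528.0], [-390.4, -387.6, -386.2]]
side 190 13 [[514.8, 517.9, 527.2], [-393.5, -388.8, -383.7]]
side 200 11 [[517.9, 520.5, 525.6], [-391.8, -389.2, -385.7]]
side 210 7 [[518.5, 521.2, 523.7], [-392.7, -388.7, -385.1]]
side 220 7 [[517.6, 520.6, 522.2], [-391.1, -388.9, -385.1]]
side 230 5 [[520.6, 521.5, 525.4], [-393.1, -390.4, -386.8]]
side 240 15 [[510.9, 516.1, 531.6], [-400.7, -394.9, -384.3]]
side 250 30 [[511.3, 519.1, 534.4], [-400.8, -395.9, -382.3]]
side 260 14 [[509.5, 512.7, 533.3], [-398.5, -390.8, -382.1]]
top 170 6 [[513.5, 520.0, 526.1], [-386.5, -384.8, -384.0]]
top 180 7 [[514.3, 517.7, 527.6], [-387.0, -384.9, -382.4]]
top 190 9 [[516.2, 518.8, 526.1], [-388.4, -383.5, -382.0]]
top 200 8 [[517.6, 520.8, 525.2], [-387.6, -383.3, -382.2]]
top 210 5 [[518.6, 520.3, 525.7], [-386.5, -383.9, -382.0]]
top 220 2 [[519.8, 520.8, 521.8], [-383.3, -382.9, -382.4]]
top 240 2 [[511.5, 516.2, 520.9], [-385.2, -379.4, -373.6]]
top 250 10 [[511.1, 514.5, 518.3], [-386.4, -378.0, -375.1]]
top 260 5 [[511.4, 511.5, 514.1], [-390.1, -385.5, -377.1]]
```

View pics/r1_side.png

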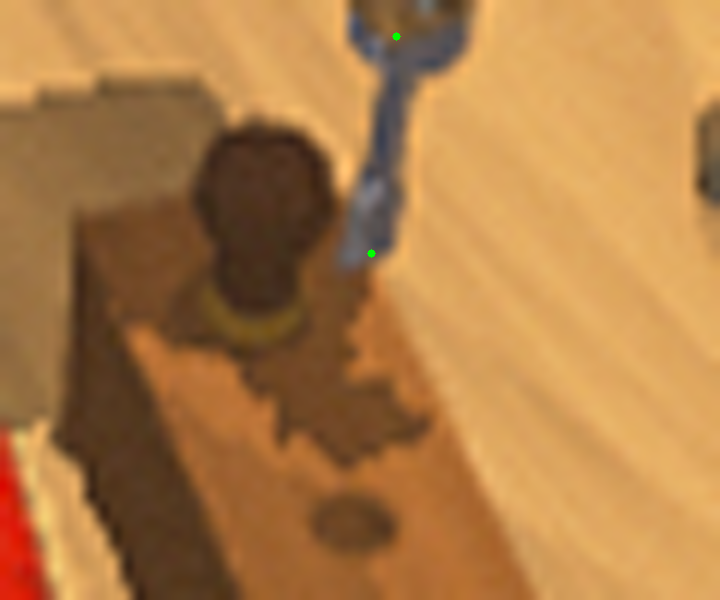

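View pics/r1_top.png

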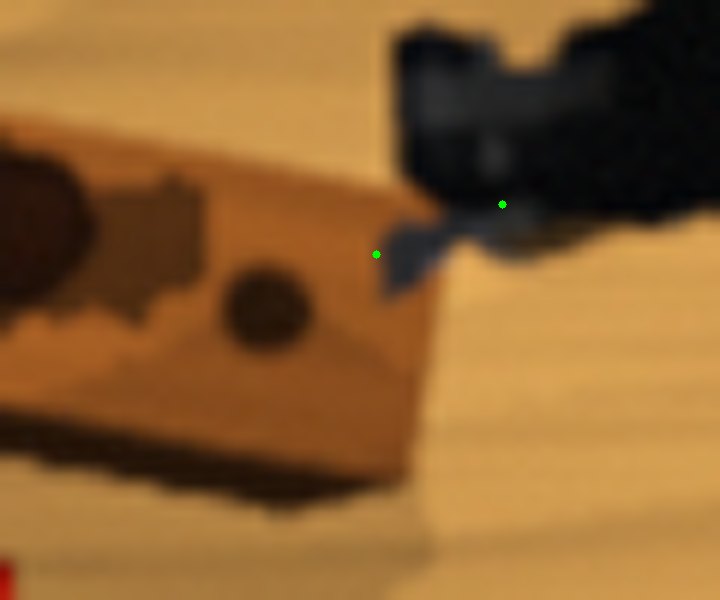

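Request:
{"api": "drive_tool", "payload": {
  "commands": [
    {"tx": 0.09,"ty": -0.2,"tz": -0.4,"rx": 0,"ry": 0,"rz": 0,"grip": 1},
    {"tx": 0,"ty": 0,"tz": -1,"rx": 0,"ry": 0,"rz": 0,"grip": 1},
    {"tx": 0,"ty": 0,"tz": -1,"rx": 0,"ry": 0,"rz": 0,"grip": 1},
    {"tx": 0,"ty": 0,"tz": -1,"rx": 0,"ry": 0,"rz": 0,"grip": 1},
    {"tx": 0,"ty": 0,"tz": -0.5,"rx": 0,"ry": 0,"rz": 0,"grip": 1},
    {"tx": 0,"ty": 0,"tz": 0,"rx": 0,"ry": 0,"rz": 0,"grip": 1}
  ]
}}

```text
clock: 29.92
tcp_pos: [0.5234, -0.3913, 0.1943]
orientation: [0.003, -3.141, -0.007]
contact_force: [-0.6, 0.8, -1.0]
grip_width: 0.0195
```

```bash
cat > hv.py <<'E'
from h import *
import sys
o=status.get_obs();M=R.from_rotvec(o["orientation"]).as_matrix();t=o["tcp_pos"];print(t,o["contact_force"])
for nm in("side","top"):
    f=grab(nm)
    q=proj(f,[[.522,-.3905,.09]])[0];u0,v0=int(q[0])-24,int(q[1])-20
    im=cv2.resize(f["frame"][v0:v0+36,u0:u0+48],None,fx=16,fy=16,interpolation=cv2.INTER_CUBIC)
    cv2.imwrite(f"pics/{sys.argv[1]}_{nm}.png",im)
    print("hole at",(proj(f,[[.522,-.3905,.084]])[0]-[u0,v0]+.5)*16)
E
python3 hv.py r2
```

```text
[ 0.52342697 -0.3913451   0.19433205] [-0.61521173  0.79822089 -1.03682175]
hole at [391.44385525 362.7606004 ]
hole at [385.50335078 346.69292593]
```

View pics/r2_side.png

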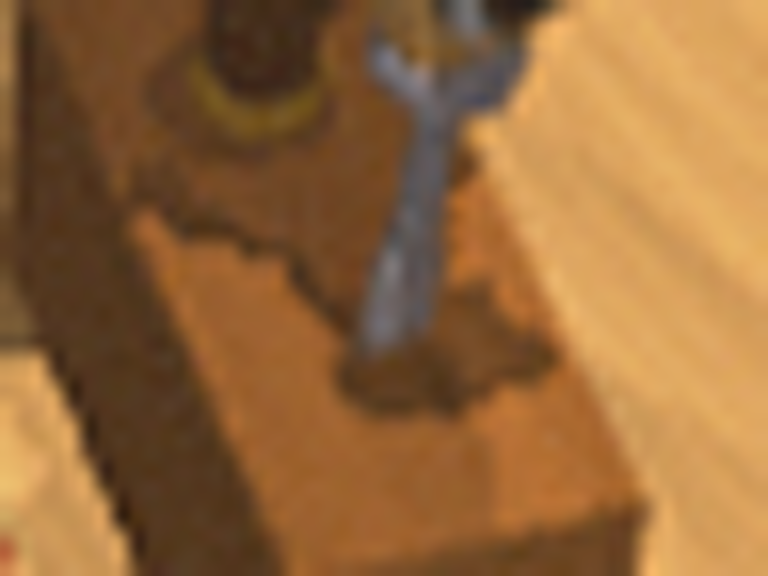

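View pics/r2_top.png

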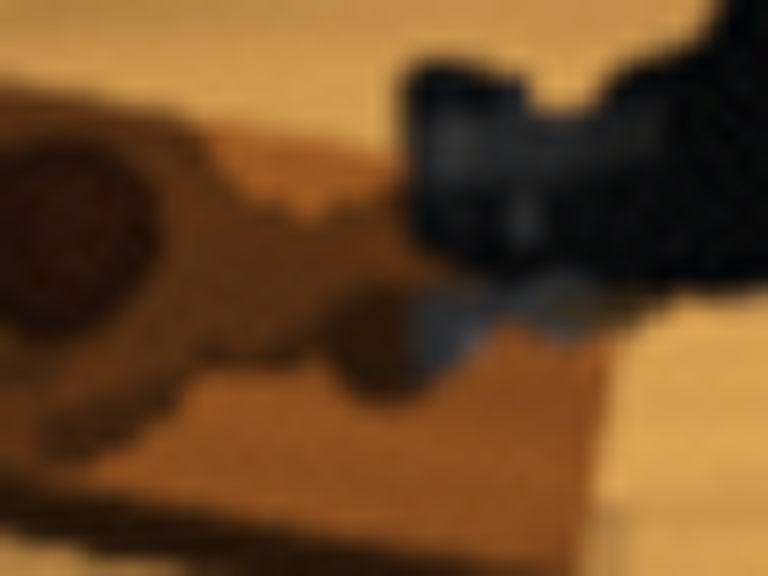

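Request:
{"api": "drive_tool", "payload": {
  "commands": [
    {"tx": 0,"ty": 0.04,"tz": -0.3,"rx": 0,"ry": 0,"rz": 0,"grip": 1},
    {"tx": 0,"ty": 0,"tz": -0.3,"rx": 0,"ry": 0,"rz": 0,"grip": 1},
    {"tx": 0,"ty": 0,"tz": -0.2,"rx": 0,"ry": 0,"rz": 0,"grip": 1},
    {"tx": 0,"ty": 0,"tz": 0,"rx": 0,"ry": 0,"rz": 0,"grip": 1}
  ]
}}

```text
clock: 30.52
tcp_pos: [0.5236, -0.3907, 0.1789]
orientation: [0.003, -3.141, -0.006]
contact_force: [0.5, -0.3, -0.2]
grip_width: 0.0193
```

```bash
python3 hv.py r3
```

```text
[ 0.52355901 -0.39072891  0.1789012 ] [ 0.47952643 -0.2586344  -0.19910193]
hole at [391.44385525 362.7606004 ]
hole at [385.50335078 346.69292593]
```

View pics/r3_side.png

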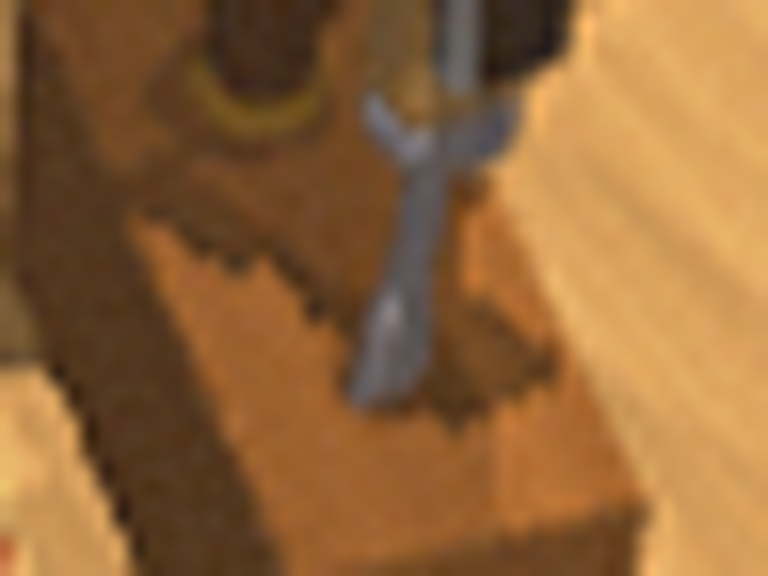

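View pics/r3_top.png

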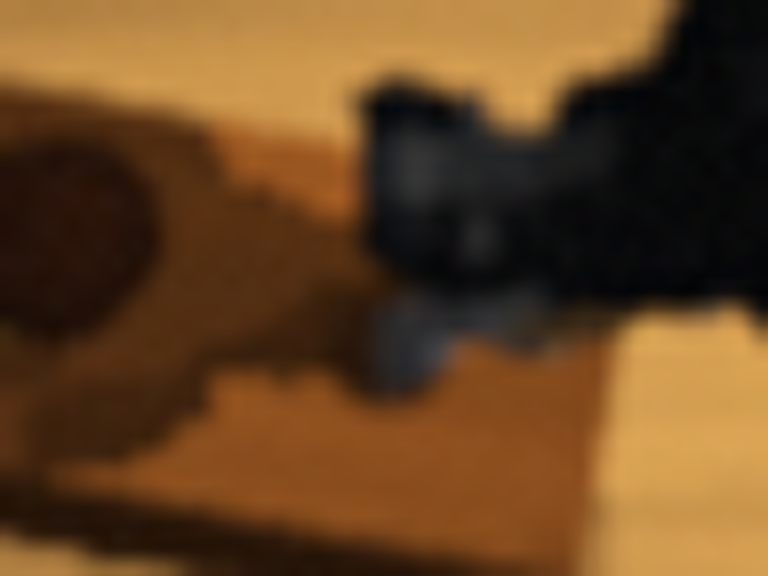

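Request:
{"api": "drive_tool", "payload": {
  "commands": [
    {"tx": 0.04,"ty": 0,"tz": -0.3,"rx": 0,"ry": 0,"rz": 0,"grip": 1},
    {"tx": 0,"ty": 0,"tz": -0.4,"rx": 0,"ry": 0,"rz": 0,"grip": 1},
    {"tx": 0,"ty": 0,"tz": 0,"rx": 0,"ry": 0,"rz": 0,"grip": 1}
  ]
}}

```text
clock: 31.0
tcp_pos: [0.524, -0.3905, 0.1642]
orientation: [0.003, -3.14, -0.007]
contact_force: [-0.1, 0.8, -1.3]
grip_width: 0.0191
```

Request:
{"api": "drive_tool", "payload": {
  "commands": [
    {"tx": 0,"ty": 0,"tz": -0.5,"rx": 0,"ry": 0,"rz": 0,"grip": 1},
    {"tx": 0,"ty": 0,"tz": -0.5,"rx": 0,"ry": 0,"rz": 0,"grip": 1},
    {"tx": 0,"ty": 0,"tz": 0,"rx": 0,"ry": 0,"rz": 0,"grip": 1}
  ]
}}

```text
clock: 31.38
tcp_pos: [0.5239, -0.3905, 0.144]
orientation: [0.003, -3.14, -0.007]
contact_force: [0.5, -0.8, -0.6]
grip_width: 0.0189
```

Request:
{"api": "drive_tool", "payload": {
  "commands": [
    {"tx": 0,"ty": 0,"tz": -0.6,"rx": 0,"ry": 0,"rz": 0,"grip": 1},
    {"tx": 0,"ty": 0,"tz": -0.6,"rx": 0,"ry": 0,"rz": 0,"grip": 1},
    {"tx": 0,"ty": 0,"tz": -0.2,"rx": 0,"ry": 0,"rz": 0,"grip": 1},
    {"tx": 0,"ty": 0,"tz": 0,"rx": 0,"ry": 0,"rz": 0,"grip": 1}
  ]
}}

```text
clock: 31.88
tcp_pos: [0.5245, -0.3906, 0.1169]
orientation: [0.003, -3.141, -0.006]
contact_force: [-0.1, -0.2, -0.9]
grip_width: 0.0193
```

```bash
python3 - <<'E'
from h import *
f=grab("side");crop(f,350,220,430,300,8,"pics/r4.png")
E
```

```text
(no output)
```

View pics/r4.png

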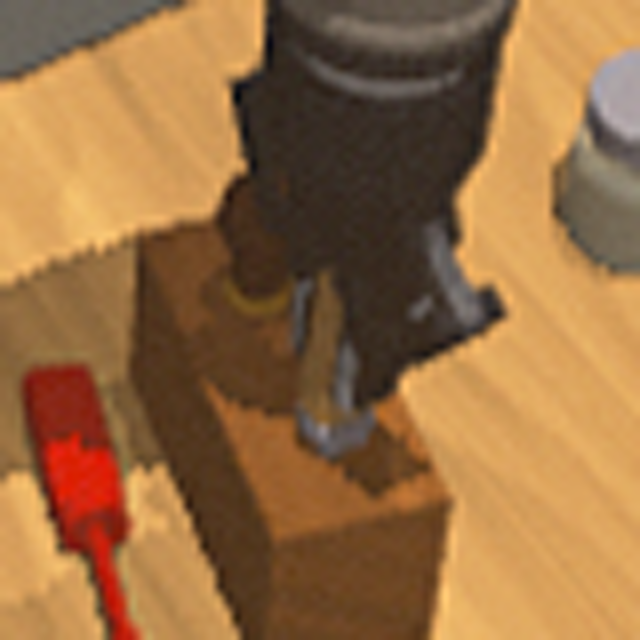

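Request:
{"api": "drive_tool", "payload": {
  "commands": [
    {"tx": 0,"ty": 0,"tz": -0.15,"rx": 0,"ry": 0,"rz": 0,"grip": 1},
    {"tx": 0,"ty": 0,"tz": 0,"rx": 0,"ry": 0,"rz": 0,"grip": 1}
  ]
}}

```text
clock: 32.17
tcp_pos: [0.5246, -0.3908, 0.1144]
orientation: [-0.003, 3.141, 0.005]
contact_force: [0.5, 0.1, -0.8]
grip_width: 0.0192
```

Request:
{"api": "drive_tool", "payload": {
  "commands": [
    {"tx": 0,"ty": 0,"tz": -0.1,"rx": 0,"ry": 0,"rz": 0,"grip": 1},
    {"tx": 0,"ty": 0,"tz": 0,"rx": 0,"ry": 0,"rz": 0,"grip": 1}
  ]
}}

```text
clock: 32.42
tcp_pos: [0.5245, -0.3908, 0.1123]
orientation: [0.003, -3.142, -0.006]
contact_force: [-0.0, -0.2, -1.2]
grip_width: 0.0189
```

Request:
{"api": "drive_tool", "payload": {
  "commands": [
    {"tx": 0,"ty": 0,"tz": -0.1,"rx": 0,"ry": 0,"rz": 0,"grip": 1},
    {"tx": 0,"ty": 0,"tz": 0,"rx": 0,"ry": 0,"rz": 0,"grip": 1}
  ]
}}

```text
clock: 32.67
tcp_pos: [0.5249, -0.3908, 0.1112]
orientation: [-0.003, 3.141, 0.005]
contact_force: [-2.6, 1.2, 5.0]
grip_width: 0.0192
```

```bash
python3 - <<'E'
from h import *
f=grab("side");crop(f,350,220,430,300,8,"pics/r5.png")
E
```

```text
(no output)
```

View pics/r5.png

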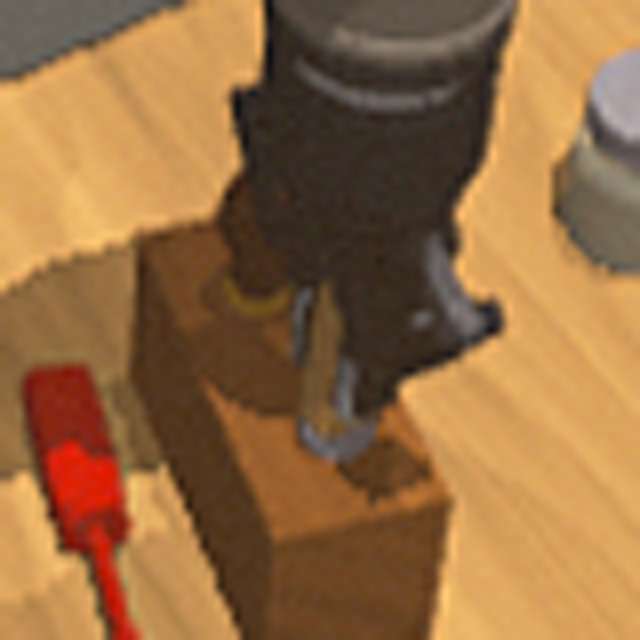

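Request:
{"api": "drive_tool", "payload": {
  "commands": [
    {"tx": 0,"ty": 0,"tz": 0,"rx": 0,"ry": 0,"rz": 0,"grip": 0.05},
    {"tx": 0,"ty": 0,"tz": 0,"rx": 0,"ry": 0,"rz": 0,"grip": 0.05},
    {"tx": 0,"ty": 0,"tz": 0,"rx": 0,"ry": 0,"rz": 0,"grip": 0.05},
    {"tx": 0,"ty": 0,"tz": 0.4,"rx": 0,"ry": 0,"rz": 0,"grip": 0.05},
    {"tx": 0,"ty": 0,"tz": 1,"rx": 0,"ry": 0,"rz": 0,"grip": 0.05},
    {"tx": 0,"ty": 0,"tz": 1,"rx": 0,"ry": 0,"rz": 0,"grip": 0.05},
    {"tx": 0,"ty": 0,"tz": 1,"rx": 0,"ry": 0,"rz": 0,"grip": 0.05},
    {"tx": 0,"ty": 0.3,"tz": 1,"rx": 0,"ry": 0,"rz": 0,"grip": 0.05}
  ]
}}

```text
clock: 33.72
tcp_pos: [0.5247, -0.3851, 0.2002]
orientation: [-0.002, 3.141, 0.004]
contact_force: [-0.3, 0.1, -0.6]
grip_width: 0.0405
```

```bash
python3 - <<'E'
from h import *
f=grab("side");crop(f,350,220,430,300,8,"pics/r6.png")
W=cloud(f)
S=W[(np.abs(W[...,0]-.52)<.03)&(np.abs(W[...,1]+.385)<.03)&(W[...,2]>.155)&(W[...,2]<.168)]
print(len(S),np.median(S,0))
E
```

```text
54 [ 0.52530141 -0.39481516  0.15959712]
```

View pics/r6.png

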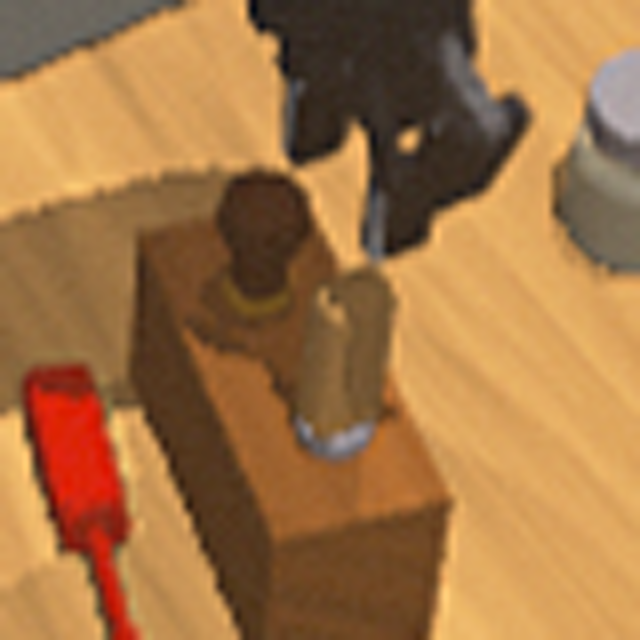

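```bash
python3 - <<'E'
from h import *
n=Rc().as_matrix()[:,2]
print(C0+n*.08); plan(C0+n*.08,tool_at(0),20)
E
```

```text
[5.33772177e-01 8.68536315e-05 1.69303524e-01]
d mm [  7.4 384.  -33.8] w deg [ 20.88 -19.48 -85.68] per row t [ 0.019  0.96  -0.085] r [ 0.131 -0.122 -0.536]
```

Request:
{"api": "drive_tool", "payload": {
  "commands": [
    {"tx": 0.019,"ty": 0.96,"tz": 0.3,"rx": 0.131,"ry": -0.122,"rz": -0.536,"grip": -0.17},
    {"tx": 0.019,"ty": 0.96,"tz": 0.3,"rx": 0.131,"ry": -0.122,"rz": -0.536,"grip": -0.17},
    {"tx": 0.019,"ty": 0.96,"tz": 0.2,"rx": 0.131,"ry": -0.122,"rz": -0.536,"grip": -0.17},
    {"tx": 0.019,"ty": 0.96,"tz": 0.2,"rx": 0.131,"ry": -0.122,"rz": -0.536,"grip": -0.17},
    {"tx": 0.019,"ty": 0.96,"tz": 0,"rx": 0.131,"ry": -0.122,"rz": -0.536,"grip": -0.17},
    {"tx": 0.019,"ty": 0.96,"tz": 0,"rx": 0.131,"ry": -0.122,"rz": -0.536,"grip": -0.17},
    {"tx": 0.019,"ty": 0.96,"tz": 0,"rx": 0.131,"ry": -0.122,"rz": -0.536,"grip": -0.17},
    {"tx": 0.019,"ty": 0.96,"tz": 0,"rx": 0.131,"ry": -0.122,"rz": -0.536,"grip": -0.17},
    {"tx": 0.019,"ty": 0.96,"tz": 0,"rx": 0.131,"ry": -0.122,"rz": -0.536,"grip": -0.17},
    {"tx": 0.019,"ty": 0.96,"tz": 0,"rx": 0.131,"ry": -0.122,"rz": -0.536,"grip": -0.17}
  ]
}}

```text
clock: 35.02
tcp_pos: [0.5283, -0.1917, 0.2186]
orientation: [1.087, 2.754, 0.271]
contact_force: [-0.5, 0.8, 0.2]
grip_width: 0.0497
```

Request:
{"api": "drive_tool", "payload": {
  "commands": [
    {"tx": 0.019,"ty": 0.96,"tz": 0,"rx": 0.131,"ry": -0.122,"rz": -0.536,"grip": -0.17},
    {"tx": 0.019,"ty": 0.96,"tz": 0,"rx": 0.131,"ry": -0.122,"rz": -0.536,"grip": -0.17},
    {"tx": 0.019,"ty": 0.96,"tz": 0,"rx": 0.131,"ry": -0.122,"rz": -0.536,"grip": -0.17},
    {"tx": 0.019,"ty": 0.96,"tz": 0,"rx": 0.131,"ry": -0.122,"rz": -0.536,"grip": -0.17},
    {"tx": 0.019,"ty": 0.96,"tz": 0,"rx": 0.131,"ry": -0.122,"rz": -0.536,"grip": -0.17},
    {"tx": 0.019,"ty": 0.96,"tz": 0,"rx": 0.131,"ry": -0.122,"rz": -0.536,"grip": -0.17},
    {"tx": 0.019,"ty": 0.96,"tz": 0,"rx": 0.131,"ry": -0.122,"rz": -0.536,"grip": -0.17},
    {"tx": 0.019,"ty": 0.96,"tz": 0,"rx": 0.131,"ry": -0.122,"rz": -0.536,"grip": -0.17},
    {"tx": 0.019,"ty": 0.96,"tz": 0,"rx": 0.131,"ry": -0.122,"rz": -0.536,"grip": -0.17},
    {"tx": 0.019,"ty": 0.96,"tz": 0,"rx": 0.131,"ry": -0.122,"rz": -0.536,"grip": -0.17}
  ]
}}

```text
clock: 36.28
tcp_pos: [0.5319, 0.0002, 0.2186]
orientation: [1.928, 2.017, 0.475]
contact_force: [-0.2, 0.2, -0.3]
grip_width: 0.0501
```

```bash
python3 - <<'E'
from h import *
n=Rc().as_matrix()[:,2]
plan(C0+n*.06,tool_at(0),3); o=status.get_obs();print(o["joints"],o["clock"],o["tcp_pos"])
E
```

```text
d mm [ 10.6   0.3 -67.3] w deg [-0.29  0.22  0.13] per row t [ 0.177  0.005 -1.122] r [-0.012  0.009  0.005]
[ 0.62667272  0.12400166 -0.79999489  2.20319457  0.32795848  0.41271122
 -0.37527405] 36.275 [5.31897640e-01 2.06464934e-04 2.18638818e-01]
```

Request:
{"api": "drive_tool", "payload": {
  "commands": [
    {"tx": 0.13,"ty": 0.004,"tz": -0.84,"rx": 0,"ry": 0,"rz": 0,"grip": -0.17},
    {"tx": 0.13,"ty": 0.004,"tz": -0.84,"rx": 0,"ry": 0,"rz": 0,"grip": -0.17},
    {"tx": 0.13,"ty": 0.004,"tz": -0.84,"rx": 0,"ry": 0,"rz": 0,"grip": -0.17},
    {"tx": 0.13,"ty": 0.004,"tz": -0.84,"rx": 0,"ry": 0,"rz": 0,"grip": -0.17},
    {"tx": 0,"ty": 0,"tz": 0,"rx": 0,"ry": 0,"rz": 0,"grip": -0.17}
  ]
}}

```text
clock: 36.9
tcp_pos: [0.5417, 0.0002, 0.1503]
orientation: [1.926, 2.023, 0.472]
contact_force: [-0.3, -0.9, 0.4]
grip_width: 0.0502
```

```bash
python3 - <<'E'
from h import *
n=Rc().as_matrix()[:,2]
plan(C0+n*.013,tool_at(0),3)
f=grab("side");crop(f,290,120,410,230,6,"pics/c1.png")
E
python3 cov.py
```

```text
d mm [ 21.4   1.3 -41.2] w deg [-0.25  0.04 -0.07] per row t [ 0.356  0.022 -0.686] r [-0.011  0.002 -0.003]
top 1905 tilt dz/dx,dz/dy [-0.0007 -0.0018] z0 mm -0.3271485782790895
 right strip z -0.04246630633739773
 left strip z -0.47429303897554825
side 881 tilt dz/dx,dz/dy [-0.0052 -0.0053] z0 mm -0.17247409502846192
 right strip z 0.0812387386195158
 left strip z 0.050504568422388076
```

View pics/c1.png

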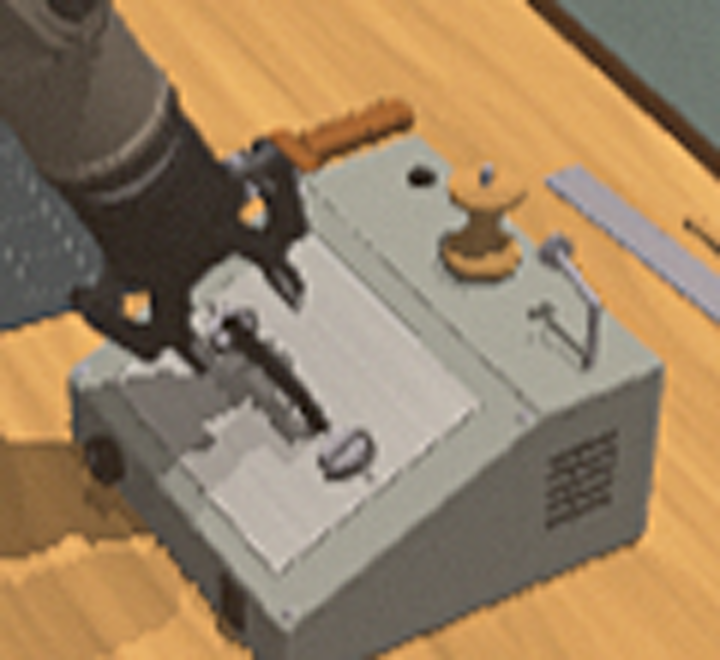

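Request:
{"api": "drive_tool", "payload": {
  "commands": [
    {"tx": 0.267,"ty": 0.016,"tz": -0.515,"rx": 0,"ry": 0,"rz": 0,"grip": -0.17},
    {"tx": 0.267,"ty": 0.016,"tz": -0.515,"rx": 0,"ry": 0,"rz": 0,"grip": -0.17},
    {"tx": 0.267,"ty": 0.016,"tz": -0.515,"rx": 0,"ry": 0,"rz": 0,"grip": -0.17},
    {"tx": 0.267,"ty": 0.016,"tz": -0.515,"rx": 0,"ry": 0,"rz": 0,"grip": -0.17},
    {"tx": 0,"ty": 0,"tz": 0,"rx": 0,"ry": 0,"rz": 0,"grip": -0.17}
  ]
}}

```text
clock: 37.67
tcp_pos: [0.5643, 0.0009, 0.1103]
orientation: [1.926, 2.02, 0.475]
contact_force: [-0.9, -0.1, -0.7]
grip_width: 0.0501
```

Request:
{"api": "drive_tool", "payload": {
  "commands": [
    {"tx": 0,"ty": 0,"tz": 0,"rx": 0,"ry": 0,"rz": 0,"grip": 1},
    {"tx": 0,"ty": 0,"tz": 0,"rx": 0,"ry": 0,"rz": 0,"grip": 1},
    {"tx": 0,"ty": 0,"tz": 0,"rx": 0,"ry": 0,"rz": 0,"grip": 1},
    {"tx": 0,"ty": 0,"tz": 0,"rx": 0,"ry": 0,"rz": 0,"grip": 1},
    {"tx": 0,"ty": 0,"tz": 0,"rx": 0,"ry": 0,"rz": 0,"grip": 1}
  ],
  "grip_force": 100
}}

```text
clock: 38.3
tcp_pos: [0.5627, 0.0004, 0.11]
orientation: [1.926, 2.02, 0.472]
contact_force: [-7.5, -0.9, 6.3]
grip_width: 0.0082
```

```bash
python3 - <<'E'
from h import *
n=Rc().as_matrix()[:,2]
plan(C0+n*.013,tool_at(0),3);o=status.get_obs();print(o["contact_force"]@Rc().as_matrix(),o["moment"])
f=grab("side");crop(f,290,120,410,230,6,"pics/c2.png")
E
```

```text
d mm [ 0.5  1.1 -0.9] w deg [-0.2   0.1   0.03] per row t [ 0.008  0.019 -0.015] r [-0.008  0.004  0.001]
[-3.97904528 -0.50476316  8.98645163] [-0.08499221  1.30752146  0.03181833]
```

View pics/c2.png

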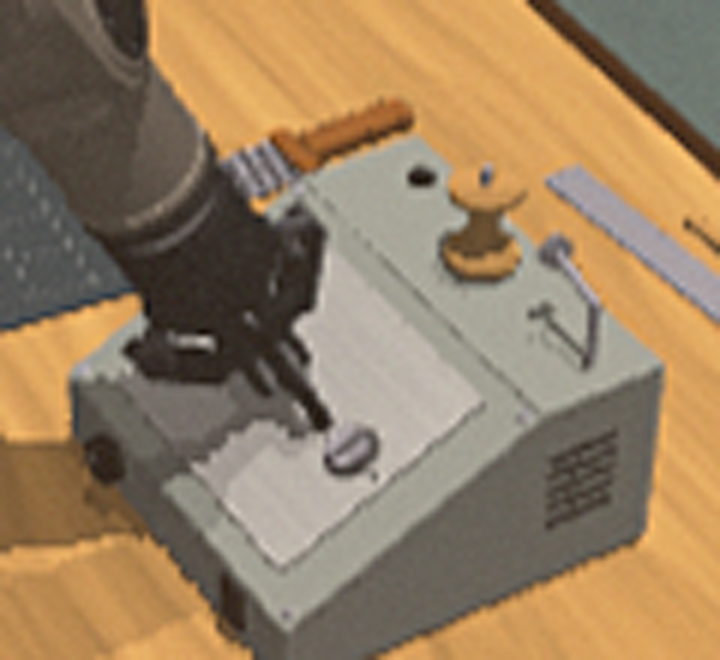

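Request:
{"api": "drive_tool", "payload": {
  "commands": [
    {"tx": -0.11,"ty": -0.005,"tz": 0.225,"rx": 0,"ry": 0,"rz": 0,"grip": 1},
    {"tx": -0.11,"ty": -0.005,"tz": 0.225,"rx": 0,"ry": 0,"rz": 0,"grip": 1},
    {"tx": 0,"ty": 0,"tz": 0,"rx": 0,"ry": 0,"rz": 0,"grip": 1}
  ]
}}

```text
clock: 38.72
tcp_pos: [0.5595, 0.0004, 0.1193]
orientation: [1.926, 2.019, 0.475]
contact_force: [0.3, 0.5, -4.6]
grip_width: 0.0079
```

```bash
python3 cov.py; python3 -c "
from h import *
o=status.get_obs();print(o['contact_force']@Rc().as_matrix(),o['moment']@Rc().as_matrix())"
```

```text
top 1801 tilt dz/dx,dz/dy [0.0021 0.0001] z0 mm 9.225053728734784
 right strip z 9.261807763841924
 left strip z 9.168924517456514
side 747 tilt dz/dx,dz/dy [-0.0029  0.0039] z0 mm 9.24840128305452
 right strip z 8.683781722632663
 left strip z 8.095630106176637
[-1.79902358 -0.3664106  -3.80275328] [-0.05426091  0.85274658  0.00115929]
```

Request:
{"api": "drive_tool", "payload": {
  "commands": [
    {"tx": -0.22,"ty": -0.011,"tz": 0.45,"rx": 0,"ry": 0,"rz": 0,"grip": 1},
    {"tx": -0.22,"ty": -0.011,"tz": 0.45,"rx": 0,"ry": 0,"rz": 0,"grip": 1},
    {"tx": -0.22,"ty": -0.011,"tz": 0.45,"rx": 0,"ry": 0,"rz": 0,"grip": 1},
    {"tx": -0.22,"ty": -0.011,"tz": 0.45,"rx": 0,"ry": 0,"rz": 0,"grip": 1},
    {"tx": -0.2,"ty": 0,"tz": 0.8,"rx": 0,"ry": 0,"rz": 0,"grip": 1},
    {"tx": -0.2,"ty": 0,"tz": 0.8,"rx": 0,"ry": 0,"rz": 0,"grip": 1},
    {"tx": 0,"ty": 0,"tz": 0.6,"rx": 0,"ry": 0,"rz": 0,"grip": 1}
  ]
}}

```text
clock: 39.7
tcp_pos: [0.5336, -0.0003, 0.1993]
orientation: [1.926, 2.02, 0.473]
contact_force: [0.6, 0.1, -4.7]
grip_width: 0.0083
```

```bash
python3 - <<'E'
from h import *
plan(np.array([.487,.3583,.12]),down(-2),20)
f=grab("side");crop(f,250,80,410,220,5,"pics/c3.png")
E
```

```text
d mm [-46.6 358.6 -79.3] w deg [-0.42 26.16 -4.64] per row t [-0.116  0.897 -0.198] r [-0.003  0.163 -0.029]
```

View pics/c3.png

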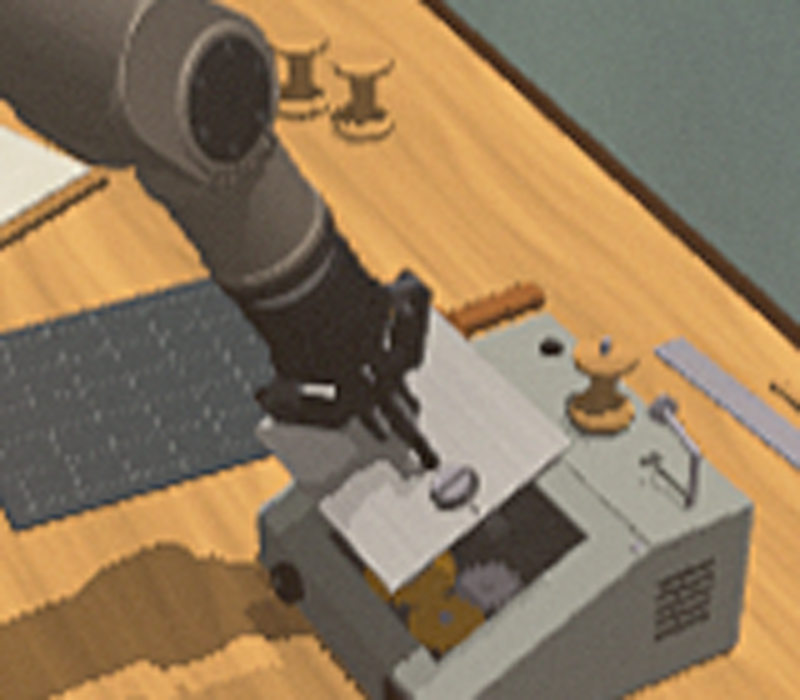

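Request:
{"api": "drive_tool", "payload": {
  "commands": [
    {"tx": -0.116,"ty": 0.897,"tz": 0.1,"rx": -0.003,"ry": 0.163,"rz": -0.029,"grip": 1},
    {"tx": -0.116,"ty": 0.897,"tz": 0.1,"rx": -0.003,"ry": 0.163,"rz": -0.029,"grip": 1},
    {"tx": -0.116,"ty": 0.897,"tz": 0,"rx": -0.003,"ry": 0.163,"rz": -0.029,"grip": 1},
    {"tx": -0.116,"ty": 0.897,"tz": 0,"rx": -0.003,"ry": 0.163,"rz": -0.029,"grip": 1},
    {"tx": -0.116,"ty": 0.897,"tz": 0,"rx": -0.003,"ry": 0.163,"rz": -0.029,"grip": 1},
    {"tx": -0.116,"ty": 0.897,"tz": 0,"rx": -0.003,"ry": 0.163,"rz": -0.029,"grip": 1},
    {"tx": -0.116,"ty": 0.897,"tz": 0,"rx": -0.003,"ry": 0.163,"rz": -0.029,"grip": 1},
    {"tx": -0.116,"ty": 0.897,"tz": 0,"rx": -0.003,"ry": 0.163,"rz": -0.029,"grip": 1},
    {"tx": -0.116,"ty": 0.897,"tz": 0,"rx": -0.003,"ry": 0.163,"rz": -0.029,"grip": 1},
    {"tx": -0.116,"ty": 0.897,"tz": 0,"rx": -0.003,"ry": 0.163,"rz": -0.029,"grip": 1}
  ]
}}

```text
clock: 41.0
tcp_pos: [0.5107, 0.1797, 0.2025]
orientation: [2.098, 2.109, 0.249]
contact_force: [-0.1, 0.3, -5.0]
grip_width: 0.0082
```

Request:
{"api": "drive_tool", "payload": {
  "commands": [
    {"tx": -0.116,"ty": 0.897,"tz": 0,"rx": -0.003,"ry": 0.163,"rz": -0.029,"grip": 1},
    {"tx": -0.116,"ty": 0.897,"tz": 0,"rx": -0.003,"ry": 0.163,"rz": -0.029,"grip": 1},
    {"tx": -0.116,"ty": 0.897,"tz": 0,"rx": -0.003,"ry": 0.163,"rz": -0.029,"grip": 1},
    {"tx": -0.116,"ty": 0.897,"tz": -0.3,"rx": -0.003,"ry": 0.163,"rz": -0.029,"grip": 1},
    {"tx": -0.116,"ty": 0.897,"tz": -0.5,"rx": -0.003,"ry": 0.163,"rz": -0.029,"grip": 1},
    {"tx": -0.116,"ty": 0.897,"tz": -0.7,"rx": -0.003,"ry": 0.163,"rz": -0.029,"grip": 1},
    {"tx": -0.116,"ty": 0.897,"tz": -0.7,"rx": -0.003,"ry": 0.163,"rz": -0.029,"grip": 1},
    {"tx": -0.116,"ty": 0.897,"tz": -0.7,"rx": -0.003,"ry": 0.163,"rz": -0.029,"grip": 1},
    {"tx": -0.116,"ty": 0.897,"tz": -0.7,"rx": -0.003,"ry": 0.163,"rz": -0.029,"grip": 1},
    {"tx": -0.116,"ty": 0.897,"tz": -0.7,"rx": -0.003,"ry": 0.163,"rz": -0.029,"grip": 1}
  ]
}}

```text
clock: 42.25
tcp_pos: [0.4877, 0.3598, 0.1163]
orientation: [2.259, 2.181, -0.0]
contact_force: [0.2, 0.8, -4.3]
grip_width: 0.008
```

Request:
{"api": "drive_tool", "payload": {
  "commands": [
    {"tx": 0,"ty": 0,"tz": 0,"rx": 0,"ry": 0,"rz": 0,"grip": 1},
    {"tx": 0,"ty": 0,"tz": 0,"rx": 0,"ry": 0,"rz": 0,"grip": 1}
  ]
}}

```text
clock: 42.5
tcp_pos: [0.4879, 0.3584, 0.117]
orientation: [2.258, 2.181, 0.001]
contact_force: [-0.3, 0.4, -4.2]
grip_width: 0.0082
```

```bash
cat > mt.py <<'E'
from h import *
import sys
plan(np.array([.487,.3583,.038]),down(-2),1)
for nm in("top","side"):
    f=grab(nm);W=cloud(f);t=status.get_obs()["tcp_pos"]
    m=(np.abs(W[...,0]-t[0])<.09)&(np.abs(W[...,1]-t[1])<.11)&(W[...,2]>t[2]-.028)&(W[...,2]<t[2]-.003)
    P=W[m]
    for i in range(5):
        A=np.c_[P[:,:2]-t[:2],np.ones(len(P))];s=np.linalg.lstsq(A,P[:,2],rcond=None)[0];r=P[:,2]-A@s;P=P[np.abs(r)<.004]
    print(nm,len(P),"tilt",np.round(s[:2],4),"plate z",s[2],cv2.minAreaRect((P[:,:2]*1000).astype(np.float32)))
    q=proj(f,[[.487,.358,.02]])[0].astype(int)
    crop(f,max(q[0]-70,0),max(q[1]-70,0),q[0]+80,q[1]+60,5,f"pics/{sys.argv[1]}_{nm}.png")
E
python3 mt.py m1
```

```text
d mm [ -0.9  -0.1 -79. ] w deg [ 0.08  0.12 -0.  ] per row t [-4.300e-02 -3.000e-03 -3.952e+00] r [ 0.01   0.015 -0.   ]
top 929 tilt [-0.0089 -0.0056] plate z 0.10335799743939048 ((552.4583740234375, 343.8206787109375), (199.58958435058594, 76.01595306396484), 65.34910583496094)
side 783 tilt [-0.0061 -0.0096] plate z 0.10369444263009035 ((490.8728332519531, 357.63287353515625), (189.41053771972656, 148.28367614746094), 87.61093139648438)
```

View pics/m1_top.png

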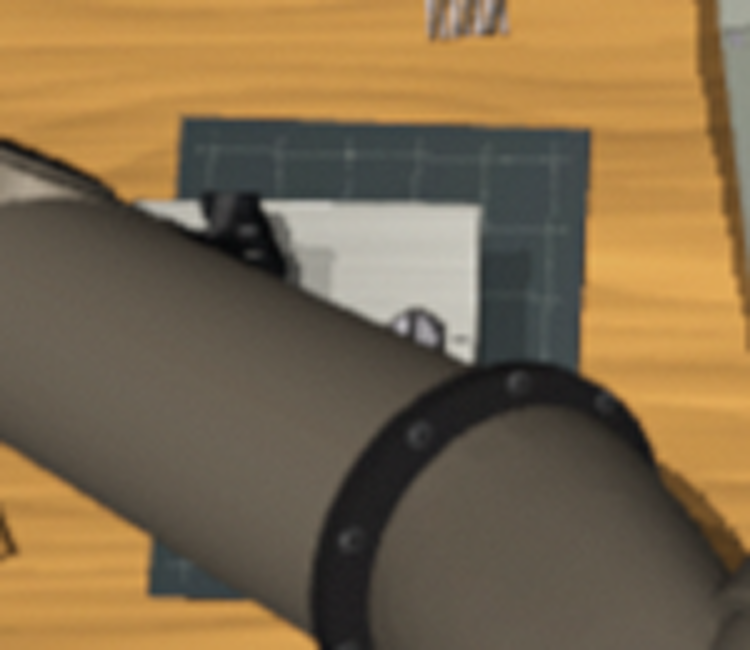

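View pics/m1_side.png

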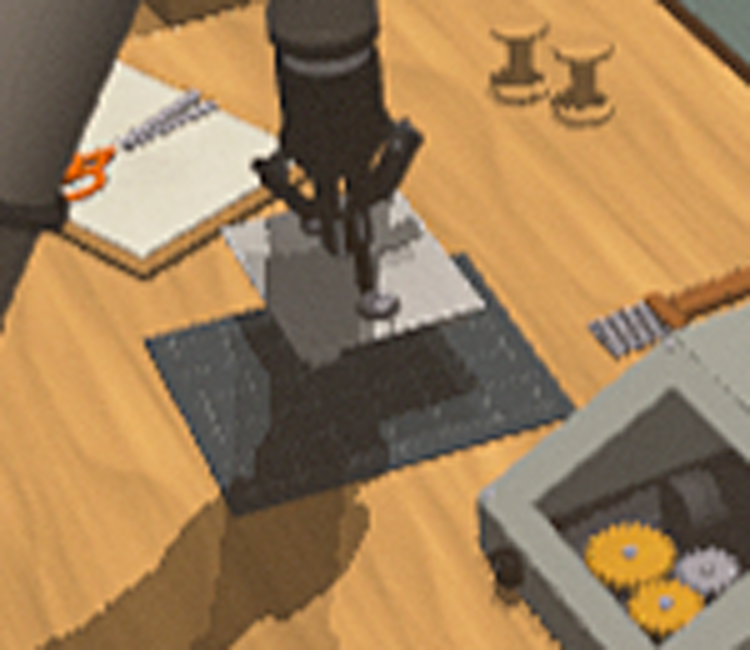

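Request:
{"api": "drive_tool", "payload": {
  "commands": [
    {"tx": -0.03,"ty": 0,"tz": -0.9,"rx": 0,"ry": 0,"rz": 0,"grip": 1},
    {"tx": 0,"ty": 0,"tz": -0.9,"rx": 0,"ry": 0,"rz": 0,"grip": 1},
    {"tx": 0,"ty": 0,"tz": -0.9,"rx": 0,"ry": 0,"rz": 0,"grip": 1},
    {"tx": 0,"ty": 0,"tz": -0.7,"rx": 0,"ry": 0,"rz": 0,"grip": 1},
    {"tx": 0,"ty": 0,"tz": -0.2,"rx": 0,"ry": 0,"rz": 0,"grip": 1},
    {"tx": 0,"ty": 0,"tz": -0.1,"rx": 0,"ry": 0,"rz": 0,"grip": 1},
    {"tx": 0,"ty": 0,"tz": 0,"rx": 0,"ry": 0,"rz": 0,"grip": 1}
  ]
}}

```text
clock: 43.48
tcp_pos: [0.4873, 0.3589, 0.0434]
orientation: [2.258, 2.181, 0.002]
contact_force: [0.3, 0.5, -4.0]
grip_width: 0.0082
```

Request:
{"api": "drive_tool", "payload": {
  "commands": [
    {"tx": 0,"ty": 0,"tz": -0.1,"rx": 0,"ry": 0,"rz": 0,"grip": 1},
    {"tx": 0,"ty": 0,"tz": -0.1,"rx": 0,"ry": 0,"rz": 0,"grip": 1},
    {"tx": 0,"ty": 0,"tz": 0,"rx": 0,"ry": 0,"rz": 0,"grip": 1}
  ]
}}

```text
clock: 43.85
tcp_pos: [0.487, 0.3584, 0.0389]
orientation: [2.258, 2.181, 0.001]
contact_force: [-0.5, -0.1, -5.1]
grip_width: 0.0083
```

Request:
{"api": "drive_tool", "payload": {
  "commands": [
    {"tx": 0,"ty": 0,"tz": -0.08,"rx": 0,"ry": 0,"rz": 0,"grip": 1},
    {"tx": 0,"ty": 0,"tz": 0,"rx": 0,"ry": 0,"rz": 0,"grip": 1}
  ]
}}

```text
clock: 44.1
tcp_pos: [0.487, 0.3585, 0.0373]
orientation: [2.258, 2.181, 0.001]
contact_force: [-0.3, -0.2, -3.9]
grip_width: 0.0083
```

Request:
{"api": "drive_tool", "payload": {
  "commands": [
    {"tx": 0,"ty": 0,"tz": -0.05,"rx": 0,"ry": 0,"rz": 0,"grip": 1},
    {"tx": 0,"ty": 0,"tz": 0,"rx": 0,"ry": 0,"rz": 0,"grip": 1}
  ]
}}

```text
clock: 44.35
tcp_pos: [0.487, 0.3585, 0.0363]
orientation: [2.258, 2.181, 0.001]
contact_force: [0.5, 0.1, -4.3]
grip_width: 0.0082
```

Request:
{"api": "drive_tool", "payload": {
  "commands": [
    {"tx": 0,"ty": 0,"tz": -0.05,"rx": 0,"ry": 0,"rz": 0,"grip": 1},
    {"tx": 0,"ty": 0,"tz": 0,"rx": 0,"ry": 0,"rz": 0,"grip": 1}
  ]
}}

```text
clock: 44.6
tcp_pos: [0.4871, 0.3586, 0.0357]
orientation: [2.258, 2.181, 0.002]
contact_force: [-0.7, -1.8, -0.3]
grip_width: 0.0079
```

Request:
{"api": "drive_tool", "payload": {
  "commands": [
    {"tx": 0,"ty": 0,"tz": -0.05,"rx": 0,"ry": 0,"rz": 0,"grip": 1},
    {"tx": 0,"ty": 0,"tz": 0,"rx": 0,"ry": 0,"rz": 0,"grip": 1}
  ]
}}

```text
clock: 44.85
tcp_pos: [0.4871, 0.3586, 0.0356]
orientation: [2.258, 2.18, 0.001]
contact_force: [-2.8, -4.5, 8.9]
grip_width: 0.0078
```

Request:
{"api": "drive_tool", "payload": {
  "commands": [
    {"tx": 0,"ty": 0,"tz": 0,"rx": 0,"ry": 0,"rz": 0,"grip": 0.1},
    {"tx": 0,"ty": 0,"tz": 0,"rx": 0,"ry": 0,"rz": 0,"grip": 0.1},
    {"tx": 0,"ty": 0,"tz": 0,"rx": 0,"ry": 0,"rz": 0,"grip": 0.1},
    {"tx": 0,"ty": 0,"tz": 0.5,"rx": 0,"ry": 0,"rz": 0,"grip": 0.1},
    {"tx": 0,"ty": 0,"tz": 1,"rx": 0,"ry": 0,"rz": 0,"grip": 0.1},
    {"tx": 0,"ty": 0,"tz": 1,"rx": 0,"ry": 0,"rz": 0,"grip": 0.1},
    {"tx": 0,"ty": 0,"tz": 1,"rx": 0,"ry": 0,"rz": 0,"grip": 0.1},
    {"tx": 0,"ty": 0,"tz": 1,"rx": 0,"ry": 0,"rz": 0,"grip": 0.1},
    {"tx": 0,"ty": 0,"tz": 1,"rx": 0,"ry": 0,"rz": 0,"grip": 0.1},
    {"tx": -1,"ty": -0.5,"tz": 1,"rx": 0,"ry": 0,"rz": 0,"grip": 0.1}
  ]
}}

```text
clock: 46.1
tcp_pos: [0.4678, 0.3489, 0.1659]
orientation: [2.26, 2.18, 0.003]
contact_force: [0.5, -0.8, -1.2]
grip_width: 0.0382
```

Request:
{"api": "drive_tool", "payload": {
  "commands": [
    {"tx": -0.5,"ty": -1,"tz": 1,"rx": 0,"ry": 0,"rz": 0,"grip": 0.1},
    {"tx": 0,"ty": -1,"tz": 1,"rx": 0,"ry": 0,"rz": 0,"grip": 0.1},
    {"tx": 0,"ty": -1,"tz": 0,"rx": 0,"ry": 0,"rz": 0,"grip": 0.1},
    {"tx": 0,"ty": -1,"tz": 0,"rx": 0,"ry": 0,"rz": 0,"grip": 0.1},
    {"tx": 0,"ty": -1,"tz": 0,"rx": 0,"ry": 0,"rz": 0,"grip": 0.1},
    {"tx": 0,"ty": -1,"tz": 0,"rx": 0,"ry": 0,"rz": 0,"grip": 0.1},
    {"tx": 0,"ty": -1,"tz": 0,"rx": 0,"ry": 0,"rz": 0,"grip": 0.1},
    {"tx": 0,"ty": -1,"tz": 0,"rx": 0,"ry": 0,"rz": 0,"grip": 0.1}
  ]
}}

```text
clock: 47.1
tcp_pos: [0.4568, 0.188, 0.2051]
orientation: [2.258, 2.181, 0.001]
contact_force: [-0.1, 0.5, -0.5]
grip_width: 0.0383
```

```bash
python3 - <<'E'
from h import *
for nm in("top","side"):
    f=grab(nm);W=cloud(f);cv2.imwrite(f"pics/end_{nm}.png",f["frame"])
    m=(np.abs(W[...,0]-.487)<.09)&(np.abs(W[...,1]-.3585)<.11)&(W[...,2]>.014)&(W[...,2]<.03)
    P=W[m]
    for i in range(5):
        A=np.c_[P[:,:2]-[.487,.3585],np.ones(len(P))];s=np.linalg.lstsq(A,P[:,2],rcond=None)[0];r=P[:,2]-A@s;P=P[np.abs(r)<.004]
    print(nm,len(P),"tilt",np.round(s[:2],4),"plate z",s[2],cv2.minAreaRect((P[:,:2]*1000).astype(np.float32)))
    S=W[(np.abs(W[...,0]-.522)<.025)&(np.abs(W[...,1]+.39)<.025)&(W[...,2]>.155)]
    print(" sd top",len(S),S.mean(0) if len(S) else None)
    S=W[(np.abs(W[...,0]-.522)<.025)&(np.abs(W[...,1]+.39)<.025)&(W[...,2]>.086)&(W[...,2]<.1)]
    print(" sd ferrule",len(S),S.mean(0) if len(S) else None)
    A=W[(np.abs(W[...,0]-.536)<.03)&(np.abs(W[...,1]+.32)<.03)&(W[...,2]>.11)]
    print(" awl",A.mean(0))
print(status.get_obs()["clock"])
E
```

```text
top 85 tilt [ 0.002  -0.0026] plate z 0.021688558201694175 ((491.02886962890625, 362.66644287109375), (183.44911193847656, 143.47268676757812), 87.8847885131836)
 sd top 78 [ 0.52753256 -0.38925938  0.16023885]
 sd ferrule 41 [ 0.52160548 -0.38267946  0.09005287]
 awl [ 0.53595107 -0.32038657  0.1362736 ]
side 797 tilt [-0.0025 -0.0037] plate z 0.022368763024816447 ((490.3031311035156, 359.3650817871094), (194.70652770996094, 147.8120574951172), 88.27749633789062)
 sd top 58 [ 0.52596079 -0.39408631  0.15890045]
 sd ferrule 45 [ 0.51967745 -0.39891792  0.09034576]
 awl [ 0.53242993 -0.32997873  0.13215187]
47.2
```

View pics/end_side.png

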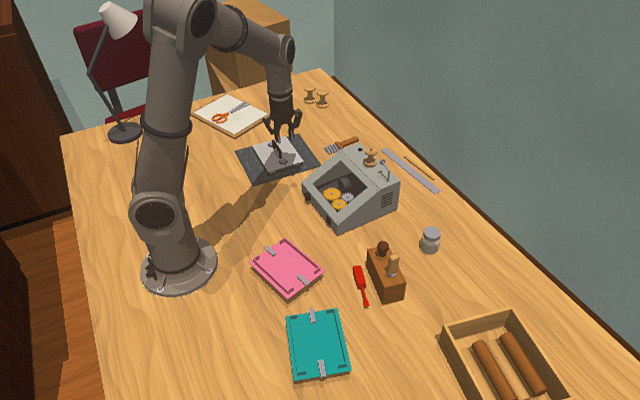

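View pics/end_top.png

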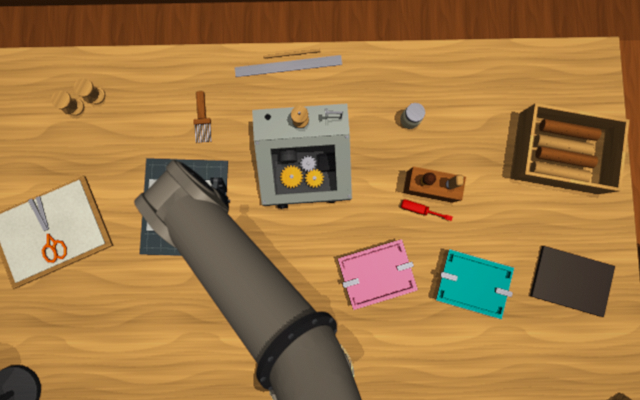

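```bash
python3 - <<'E'
from h import *
import pickle
D=pickle.load(open("d0.pkl","rb"))
for nm in("top","side"):
    for f in(D[nm],grab(nm)):
        W=cloud(f)
        o=[]
        for a,b in((.086,.1),(.1,.12),(.12,.14),(.14,.155),(.156,.17)):
            S=W[(np.abs(W[...,0]-.523)<.025)&(np.abs(W[...,1]+.39)<.022)&(W[...,2]>a)&(W[...,2]<b)]
            o.append((len(S),np.round([S[:,0].min(),S[:,0].max(),S[:,1].mean(),S[:,2].max()],4).tolist()))
        print(nm,o)
f=grab("side");crop(f,360,230,420,290,11,"pics/esd.png")
E
```

```text
top [(34, [0.5033, 0.5461, -0.3807, 0.0971]), (28, [0.5089, 0.5347, -0.3814, 0.1198]), (30, [0.509, 0.5349, -0.3814, 0.1396]), (23, [0.5087, 0.535, -0.3816, 0.1541]), (79, [0.5102, 0.5363, -0.3888, 0.1659])]
top [(30, [0.5008, 0.535, -0.3821, 0.0997]), (29, [0.5129, 0.5384, -0.3827, 0.1198]), (29, [0.5134, 0.5394, -0.3826, 0.1388]), (27, [0.5136, 0.5417, -0.3836, 0.1549]), (75, [0.5152, 0.5388, -0.3893, 0.1648])]
side [(44, [0.4981, 0.5447, -0.3979, 0.0995]), (51, [0.5077, 0.5349, -0.3969, 0.1197]), (49, [0.5069, 0.5318, -0.3974, 0.1395]), (39, [0.5069, 0.5349, -0.3969, 0.1546]), (52, [0.5078, 0.5338, -0.3926, 0.1656])]
side [(43, [0.5048, 0.539, -0.396, 0.0996]), (51, [0.5112, 0.5383, -0.3979, 0.1196]), (50, [0.5112, 0.5387, -0.3988, 0.1399]), (41, [0.5118, 0.5395, -0.3977, 0.1549]), (48, [0.5142, 0.5393, -0.3935, 0.1665])]
```

View pics/esd.png

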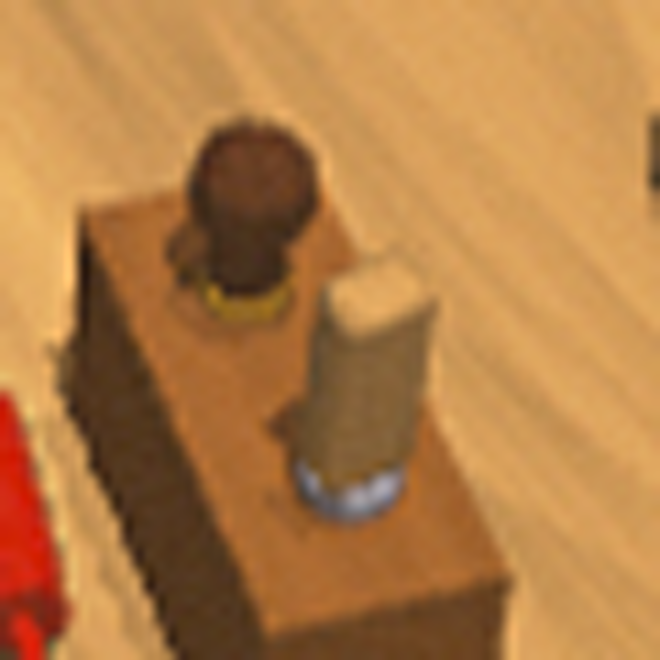

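The cover lies level on the mat, plate top at 22 mm against the expected 23, with its centre about 4 mm from the mat's. The screwdriver stands upright and seated, shifted about 4 mm within its hole. The awl, jar and beater look unmoved. Handing in.

```bash
python3 -c "
from bench import workorder,status
print(status.get_obs()['qvel'].round(3)); print(workorder.hand_in())"
```

```text
[-0.012  0.005 -0.006 -0.001  0.002 -0.002  0.002]
the job is handed in; nothing more can be done
None
```

The job is done and handed in at about 47 s. I turned both fasteners a quarter turn anticlockwise with the tan-handled screwdriver, stood it back in its hole, and laid the cover on the mat. No verdict was reported.

**Last checks:**
- **Cover:** it lies handle up on the mat and is level to under 0.005 rad. The plate top is at about 22 mm, against 23 expected, and the middle is within about 5 mm of the mat's.
- **Fasteners:** both slots showed at about 90° in the top view after turning. After the cover was laid down I did not check the left one again, because the arm hid it.
- **Screwdriver:** it is seated on its ferrule and tilted only about 0.02 rad. It stands about 4 mm to one side of where it started, within the 10 mm allowed.
- **Awl, jar, beater:** the awl measures unmoved to within 1 mm. The jar and beater look unmoved in the pictures.

**What went wrong:**
- **Cover lifted early:** as I drew the blade out of the right slot it jammed. It pulled that side of the cover up about 15 mm and shifted it about 6 mm sideways. Pressing down with about 63 N did not reseat it. A sideways push on the fastener head let it drop back flat, and I measured it back in place before going on.
- **Left slot missed once:** the first try landed on the fastener's head. I corrected by about 2 mm and the blade went in.
- **Red screwdriver fell over:** the look-alike toppled during my first approach, for a reason I did not establish. It stayed on the table.
- **Camera disagreement:** the two cameras differ by about 2 mm in y, so positions are good to about that.

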